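# Bleed the torch's gas line and set the graphite to cool

### The job

Close down the glass bench for the night. Turn the gas cock's lever fully across to shut it, then unscrew the bleed valve's little knurled lock nut to the top of its thread, press the freed valve tip right down and hold it for a full second to empty the line, and screw the lock nut fully down again. At any time, lean every plain graphite slab, stood on its short end on the bench, against either long face of the firebricks, each at a clear slant and none touching another, so that air reaches both sides; leave the jar of rods, the paddle with the handle and the brass-tipped tool alone.

Things in the scene. Friction and masses are not known exactly. Their poses are not given: they have to be found in the camera images.
- station: Gas bleed station, bolted down and not movable: a grey foot plate 90 x 210 mm carrying a brass bar 30 mm wide, 180 mm long, its top 66 mm above the bench; copper pipes turn down into the bench at its ends (130 mm either side of the middle). Origin: underside centre; y along the bar, z up. On the bar stand the bleed valve (at y = +50 mm) and the gas cock (at y = -55 mm). Its position and yaw vary.
- cock (a joint): Quarter-turn of the gas cock's lever about a vertical axis, rad: 0 = open, the lever lying along the pipe and pointing to the station's -y; it closes clockwise seen from above, to its stop at 1.571 = shut, the lever square across the pipe and pointing to the station's -x (towards the robot). It starts between 0 and 0.3 and stays where it is left; about 2 N at the grip moves it.
- cock_axis (a point): Point on the axis the lever turns about, at the lever's mid-height (98 mm above the bench).
- lever_grip (a point): Middle of the lever's rubber sleeve, 70 mm out from the axis. The sleeve is 60 mm long, 20 mm wide and 12 mm high, 98 mm above the bench (clear space of 30 mm or more under it); the lever ends 100 mm from the axis.
- lock_nut (a joint): Turn of the lock nut, rad: 0 = screwed down hard on the valve stem, locking the valve tip; it unscrews anticlockwise seen from above to its stop at 7.5 (1.2 turns), rising 0.8 mm per rad along the tip's shank. It starts between 0 and 0.15; about 0.03 N m turns it and it stays where it is left.
- nut_mid (a point): Centre of the brass knurled lock nut, 20 mm in diameter and 16 mm high, upright, 114 mm above the bench when screwed down. It sits on a stem 14 mm in diameter that is free for 30 mm below it (then comes a collar of 24 mm diameter). The nut moves with the tip when the tip is pressed.
- bleed_pin (a joint): How far the valve tip is pressed down, m: 0 = up, 0.005 = fully down. Sprung: 2 N starts it, 7 N holds it fully down, and it rises by itself. It can go down only as far as the lock nut has been raised.
- pin_tip (a point): Top of the steel valve tip, the pin that stands up through the lock nut: a 10 mm wide head, 142 mm above the bench, 20 mm above the nut's top when the nut is screwed down.
- bricks: One and a half pale firebricks standing end to end on edge, fixed: together 50 mm deep (x), 347 mm long (y), 114 mm high. Origin: underside centre; the two long upright faces are at x = -25 mm (facing the robot) and x = +25 mm (facing away); y runs along the row, z up. Position and yaw vary.
- slab_1: Plain dark-grey graphite slab, a flat bar 140 x 56 x 15 mm, 0.15 to 0.29 kg, no handle, lying flat on the bench at the start; there are two or three (None: this one is absent). Origin: centre of its underside (as it lies at the start); x along its 140 mm length, y across its 56 mm width, z through its thickness. Leaned at 45 degrees or steeper it stays put.
- slab_2: Plain dark-grey graphite slab, a flat bar 140 x 56 x 15 mm, 0.15 to 0.29 kg, no handle, lying flat on the bench at the start; there are two or three (None: this one is absent). Origin: centre of its underside (as it lies at the start); x along its 140 mm length, y across its 56 mm width, z through its thickness. Leaned at 45 degrees or steeper it stays put.
- slab_3: Plain dark-grey graphite slab, a flat bar 140 x 56 x 15 mm, 0.15 to 0.29 kg, no handle, lying flat on the bench at the start; there are two or three (None: this one is absent). Origin: centre of its underside (as it lies at the start); x along its 140 mm length, y across its 56 mm width, z through its thickness. Leaned at 45 degrees or steeper it stays put.
- rod_jar: Bystander: glass jar 72 mm wide, 100 mm high, with thin glass rods standing in it up to 200 mm. Origin: underside centre.
- paddle: Bystander: graphite paddle with a dark wooden handle, 300 mm long, lying left of the bricks. Origin: under the near end of its blade.
- reamer: Bystander: thin glass-shaping tool, black grip, steel shaft and a brass blade, 255 mm long, lying between the bricks and the jar. Origin: under the middle of it.
Things that resemble listed ones, but are neither listed nor needed, are in the scene too. Leave any red look-alike of the slab_1 alone. Leave any brown look-alike of the slab_2 alone.

How it is judged:
On the way, in this order (a step that is already met when the one before it is completed fails the run):
1. the gas cock is shut (value of joint cock above 1.45 rad), for 0.2 s.
2. the lock nut is unscrewed (6.4 rad or more) with the cock shut (value of joint lock_nut above 6.4 rad and value of joint cock above 1.4 rad), for 0.1 s.
3. the valve tip is held down (3.5 mm or more) for a second (value of joint bleed_pin above 0.0035 m and value of joint cock above 1.4 rad), for 0.9 s.
4. the lock nut is screwed down again (within 0.3 rad) (value of joint lock_nut below 0.3 rad), for 0.2 s.
At the end, for the whole second after the job is handed in: Cock shut (1.4 rad or more), lock nut down (under 0.3 rad), tip up (under 1 mm); each slab present on a short end, its length 36 to 80 degrees from level, touching the bricks from in front or behind, underside's centre below 85 mm, at rest, touching no other slab (value of joint cock above 1.4 rad and value of joint lock_nut below 0.3 rad and value of joint bleed_pin below 0.001 m and angle between the x axis of slab_1 and the z axis of bricks, either way round between 0.17 and 0.95 rad and contact force between each of slab_1, slab_2, slab_3 and bricks above 0.05 N and (x of slab_1 in the frame of bricks below -0.03 m or x of slab_1 in the frame of bricks above 0.03 m) and z of each of slab_1, slab_2, slab_3 in the frame of bricks below 0.085 m and linear speed of each of slab_1, slab_2, slab_3 below 0.02 m/s and angle between the x axis of slab_2 and the z axis of bricks, either way round between 0.17 and 0.95 rad and (x of slab_2 in the frame of bricks below -0.03 m or x of slab_2 in the frame of bricks above 0.03 m) and angle between the x axis of slab_3 and the z axis of bricks, either way round between 0.17 and 0.95 rad and (x of slab_3 in the frame of bricks below -0.03 m or x of slab_3 in the frame of bricks above 0.03 m) and contact force between slab_1 and slab_2 below 0.05 N and contact force between each of slab_1, slab_2 and slab_3 below 0.05 N).
It fails at once if the valve tip is pressed (2 mm or more) while the cock is open (value of joint bleed_pin above 0.002 m and value of joint cock below 1.2 rad).
It fails at once if the jar of rods is shoved more than 30 mm or tipped (distance of rod_jar from where it was at the start of the episode above 0.03 m or angle between rod_jar's own z axis and vertical above 0.4 rad).
It fails at once if the paddle or the brass-tipped tool is moved more than 40 mm (distance of any of paddle, reamer from where it was at the start of the episode above 0.04 m).
Of slab_1, slab_2, slab_3 only 2 to 3 are there at a start; the rules pass over those that are not, and their reading is None.
At some moment in a run one of slab_1, slab_2, slab_3 may be knocked a few centimetres aside while the robot is not near it.
Once in a run the grip may slacken for a moment while it holds something.
It also fails if it takes over 210 s, if anything falls off the work surface, if the arm or the gripper's body presses on something with over 40 N, if the wrist force passes 120 N, or if a joint passes its speed limit or range.

### The arm

A 7-joint arm with a two-finger parallel gripper is mounted at the origin on the work surface. World frame = base frame: x ahead of the robot, y to its left, z up, the work surface at z = 0. Lengths are in m, angles in rad, forces in N, time in s.
With the tool pointing down it reaches from about 0.4 to 0.85 m from the base axis. Payload 10.4 kg.
Tool frame: the origin (TCP) lies midway between the tips of the shut fingers; the grasp point (between the pads) lies 19 mm behind it; z points along the fingers, y is the line along which they close (so a half turn about z gives the same grasp; the last joint's range is limited). The gripper opens to 85 mm and grips with 20 to 120 N. Pads are 22 mm wide; open, the fingers measure 114 mm over their backs; the gripper's body (76 mm by 85 mm) begins 54 mm behind the grasp point. The pads swing forward as they close: fully open they stand 13 mm farther back than shut.
Start: joints at [-1.195, 0.332, -0.065, 1.46, 0.022, 1.35, -0.088], TCP at [0.243, 0.576, 0.203] pointing down, gripper open.
Joint ranges: [-2.6, 2.6], [-0.5, 2.12], [-1.47, 1.34], [0.16, 2.42], [-1.27, 4.41], [0.06, 2.06], [-2.6, 2.6]. Speed limits (rad/s): [2.22, 2.22, 2.79, 2.79, 3.14, 3.14, 3.14].

### API

Orientations are given as a rotation vector (axis times angle).
In Python, from bench import ctrl gives the robot as it stands.
- The arm moves only by the tool apply_moves, never from a script. Its argument "series" is a list of rows, each an object of numbers: "wx", "wy", "wz": the turn, a rotation vector about the tool's x, y, z in rad; "tx", "ty", "tz": the shift along the tool's x, y, z in mm; "claw": the opening, from -1 (shut) to 1 (fully open). In form: [{"wx": .., "wy": .., "wz": .., "tx": .., "ty": .., "tz": .., "claw": ..}, ...]. A call has 1 to 5 rows; each row shifts and turns the commanded pose from where the row before left it, along the tool's axes as they then stand; what a row does not reach is not made up. A row lasts 1/10 s, in which the tool goes at most 50 mm and 8.59 degrees, less where a joint would pass 70% of its speed; a pose out of reach is approached as far as the arm can. A call is refused whole if a number of a shift passes 50 or a number of a turn 0.15, either way. A call with a gripper value outside its range is refused whole. The fingers move at their own pace and stop on an object; the grip force is fixed at half the most. Time passes only in rows, so rows that do not move let the fingers close. It gives the time, the measured TCP pose, the force, the opening and the grip force at its end, in the units of the state.
- ctrl.get_state(): the state, without advancing time (a new reading comes with each control period).
- ctrl.snapshot(name): name is "side" or "top" or "wrist"; returns a dict with "pixels" (384x512x3 uint8, red, green, blue), "mtx" (3x3 intrinsics, pixels), "position" and "orientation" of the camera in the world. Camera axes: x right, y down, z forward; pixel columns grow to the right and rows downward; lengths in m; the calibration is good to about 2 mm. A picture is of the moment at which its call begins. There is no depth.
- ctrl.finish_job(): hands the job in; it is judged then, once.
The state is a dict: "clock": time; "joint_pos": joint angles; "qvel": joint speeds; "joint_torque": joint torques, N m; "tool_pos": TCP position; "orientation": TCP orientation; "ft_force": force on the tool from outside, world axes, zero at the start; "moment": the same for the moment, N m; "width": finger opening in m; "grasp_force": force on a finger pad.
Only numpy, scipy, OpenCV 4.12 (cv2) and the standard library are available. Lean on these libraries where they do the work, as an engineer would, in place of code of your own. Each camera call takes 0.05 s, during which the arm holds its last target. There are 200 camera calls.

## Working session

There is one attempt and no reset: what is moved stays moved. The work goes in short steps, Python scripts to look and compute and a tool call to move; the robot and the scene stay as the last step left them, time stands still between calls to the robot, and variables do not carry over. Pictures are saved under pics/ and viewed, at most 14 in all, crops included, and the job is handed in when it is done.

Besides the shell and the picture viewer there is one more tool, called after "Call:" as a command line: name --argument value ..., lists and objects as JSON in quotes. apply_moves: Moves the arm, as the interface text tells. Its arguments: {"type":"object","properties":{"series":{"type":"array","items":{"type":"object","properties":{"wx":{"type":"number"},"wy":{"type":"number"},"wz":{"type":"number"},"tx":{"type":"number"},"ty":{"type":"number"},"tz":{"type":"number"},"claw":{"type":"number"}}}}},"required":["series"]}

```bash
ls; mkdir -p pics; cat > h.py <<'E'
import numpy as np, cv2, json
from scipy.spatial.transform import Rotation as R
from bench import ctrl
def rot(o):
    o=np.array(o,float)
    if o.shape==(3,3): return o
    return (R.from_rotvec(o) if o.size==3 else R.from_quat(o)).as_matrix()
def snap(name,fn=None):
    s=ctrl.snapshot(name)
    if fn: cv2.imwrite('pics/'+fn,cv2.cvtColor(s['pixels'],cv2.COLOR_RGB2BGR))
    return s
def ray(s,u,v,z):
    d=rot(s['orientation'])@np.linalg.solve(np.array(s['mtx']),[u,v,1.]); p=np.array(s['position'])
    return p+d*(z-p[2])/d[2]
def proj(s,P):
    c=rot(s['orientation']).T@(np.array(P,float)-np.array(s['position'])); q=np.array(s['mtx'])@c
    return q[:2]/q[2]
E
python3 - <<'E'
from h import *
import pickle
for n in ('top','side','wrist'):
    s=snap(n,n+'0.png'); print(n,s['mtx'],s['position'],s['orientation']); pickle.dump(s,open(n+'0.pkl','wb'))
print(ctrl.get_state())
a=cv2.imread('pics/top0.png'); cv2.imwrite('pics/top0b.png',cv2.resize(a,(800,600),interpolation=cv2.INTER_CUBIC))
a=cv2.imread('pics/side0.png'); cv2.imwrite('pics/side0b.png',cv2.resize(a,(800,600),interpolation=cv2.INTER_CUBIC))
E
```

```text
pics
top [[370.12012098   0.         251.4669671 ]
 [  0.         370.12012098 195.34779327]
 [  0.           0.           1.        ]] [0.42154531 0.01558807 1.34204385] [-2.19814913  2.1619924  -0.04710274]
side [[415.96986016   0.         259.9499323 ]
 [  0.         415.96986016 191.32896515]
 [  0.           0.           1.        ]] [ 0.13855934 -0.92454007  0.77299195] [-2.13540883  0.39711404 -0.2020024 ]
wrist [[297.40289388   0.         253.92737425]
 [  0.         297.40289388 199.22375793]
 [  0.           0.           1.        ]] [0.17148278 0.60582077 0.37325158] [2.39279913 1.5877501  0.24735717]
{'clock': 0.15, 'joint_pos': array([-1.19459132,  0.33270882, -0.06469665,  1.46074699,  0.02162282,
        1.34988828, -0.08843946]), 'qvel': array([ 1.68402747e-06, -1.37688915e-03, -3.98047752e-04, -1.74153848e-03,
       -4.59062776e-04,  1.07216303e-05, -1.24801429e-05]), 'joint_torque': array([ 6.10935203e-04, -6.25828886e+01,  4.89738153e-02, -3.91854107e+01,
        1.61362847e-02,  7.47943239e-03,  3.09356858e-05]), 'tool_pos': array([0.24258873, 0.57566451, 0.20251056]), 'orientation': array([-6.22148171e-01, -3.07922795e+00,  1.64283616e-03]), 'ft_force': array([-0.47868693,  0.85100791,  0.12482351]), 'moment': array([ 0.02529707, -0.002922  , -0.00208592]), 'grasp_force': 0.0, 'width': 0.08540879943114435}
```

View pics/top0b.png

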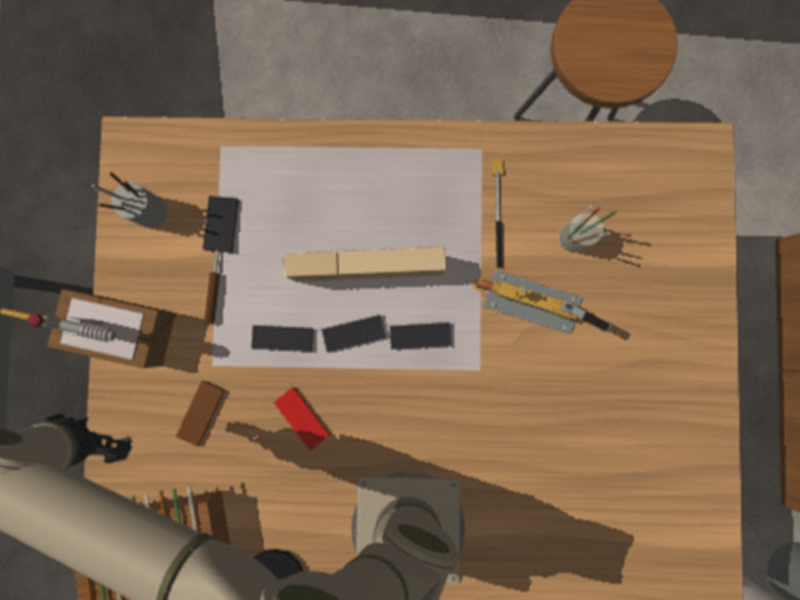

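View pics/side0b.png

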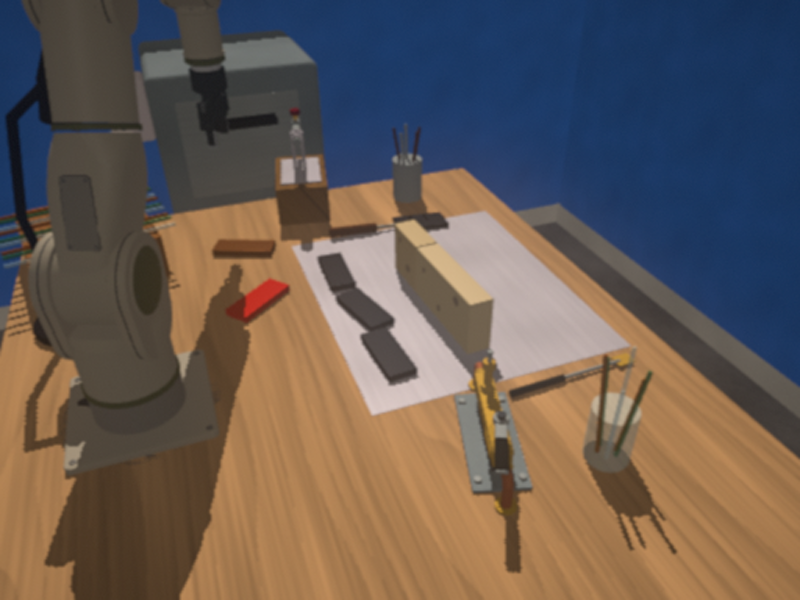

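```bash
python3 - <<'E'
from h import *
import pickle
s=pickle.load(open('top0.pkl','rb')); im=s['pixels']; k=.64
g=im.astype(int)
def rects(mask,x0,x1,y0,y1,z,amin=60):
    m=np.zeros(mask.shape,np.uint8); m[y0:y1,x0:x1]=mask[y0:y1,x0:x1]
    cs,_=cv2.findContours(m,cv2.RETR_EXTERNAL,cv2.CHAIN_APPROX_NONE)
    for c in cs:
        if cv2.contourArea(c)<amin: continue
        P=np.array([ray(s,u,v,z)[:2] for u,v in c[:,0,:]],np.float32)
        (cx,cy),(w,h),a=cv2.minAreaRect(P*1000); 
        if w<h: w,h,a=h,w,a+90
        print('c %.0f %.0f  size %.0f %.0f  long axis ang %.1f'%(cx,cy,w,h,a%180))
print('slabs');rects((g.sum(2)<190).astype(np.uint8),150,305,195,232,.015)
print('bricks');rects(((g[...,0]>180)&(g[...,0]-g[...,2]>45)).astype(np.uint8),170,295,150,185,.114)
a=cv2.cvtColor(im[150:235,295:420],cv2.COLOR_RGB2BGR); cv2.imwrite('pics/st.png',cv2.resize(a,None,fx=6.4,fy=6.4,interpolation=cv2.INTER_CUBIC))
for uv in [(499,271),(582,297),(570,332),(487,307)]: print(ray(s,uv[0]*k,uv[1]*k,.008))
E
```

```text
slabs
c 426 295  size 137 50  long axis ang 87.4
c 436 -21  size 135 50  long axis ang 94.2
c 440 131  size 136 50  long axis ang 105.0
bricks
c 586 221  size 109 47  long axis ang 92.9
c 597 46  size 224 45  long axis ang 93.4
[ 0.58823271 -0.20168911  0.008     ]
[ 0.53092773 -0.39224587  0.008     ]
[ 0.45004115 -0.36465353  0.008     ]
[ 0.50439526 -0.17460863  0.008     ]
```

View pics/st.png

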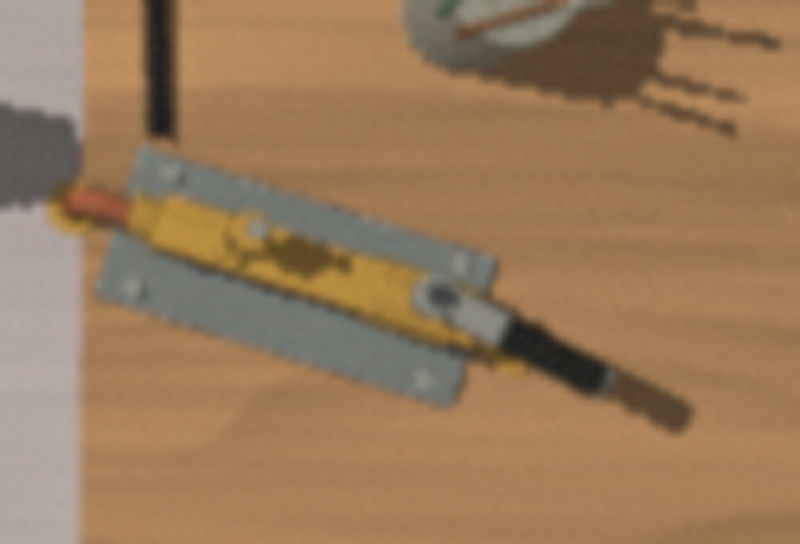

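```bash
cat >> h.py <<'E'
def tool():
    t=ctrl.get_state(); T=np.array(t['tool_pos'])*1000; M=rot(t['orientation']); return t,T,M
def go(x,y,z,yawdeg=None,axis_y=None,Rt=None):
    """needed shift in the current tool frame (mm) and turn (tool rotvec) to reach world x,y,z mm; yawdeg = world heading of tool y for tool-down"""
    t,T,M=tool(); d=M.T@(np.array([x,y,z])-T)
    if Rt is None and yawdeg is not None:
        best=None
        for k in (0,180):
            a=np.radians(yawdeg+k); ty=np.array([np.cos(a),np.sin(a),0]); tz=np.array([0,0,-1.]); Rc=np.c_[np.cross(ty,tz),ty,tz]
            w=R.from_matrix(M.T@Rc).as_rotvec()
            if best is None or np.linalg.norm(w)<np.linalg.norm(best): best=w
        w=best
    elif Rt is not None: w=R.from_matrix(M.T@Rt).as_rotvec()
    else: w=np.zeros(3)
    print('clk %.2f T %s toolx %s tooly %s toolz %s q %s'%(t['clock'],T.round(1),M[:,0].round(3),M[:,1].round(3),M[:,2].round(3),np.round(t['joint_pos'],2)))
    print('F',np.round(t['ft_force'],1),'w %.1f g %.1f'%(t['width']*1000,t['grasp_force']))
    print('shift',d.round(1),'turn',w.round(3))
E
python3 - <<'E'
from h import *
import pickle
s=pickle.load(open('top0.pkl','rb'))
f=lambda x,y,z: (ray(s,295+x/6.4,150+y/6.4,z)[:2]*1000)
C=[f(x,y,.008) for x,y in [(140,147),(497,258),(455,407),(100,295)]]
c=np.mean(C,0); yax=(C[0]+C[3]-C[1]-C[2]); yax/=np.linalg.norm(yax); xax=np.array([yax[1],-yax[0]])
print('station',c,'y',yax,'x',xax,np.linalg.norm(C[0]-C[1]),np.linalg.norm(C[0]-C[3]))
print('cock pred',c-55*yax,'seen',f(440,297,.106)); print('tip pred',c+50*yax,'seen',f(258,228,.142))
print('sleeve seen',f(555,355,.1),'end',f(607,380,.1))
go(*(c-55*yax),300)
E
```

```text
station [ 517.94364306 -281.41621452] y [0.28675516 0.9580039 ] x [ 0.9580039  -0.28675516] 208.86061344682713 86.89442087303671
cock pred [ 502.17210948 -334.10642925] seen [ 501.32675286 -333.35042221]
tip pred [ 532.28140087 -233.51601931] seen [ 532.54016461 -231.61263286]
sleeve seen [ 472.38733553 -394.57805894] end [ 459.81160042 -421.40634597]
clk 0.15 T [242.6 575.7 202.5] toolx [-0.922  0.388 -0.   ] tooly [ 0.388  0.922 -0.001] toolz [-0.    -0.001 -1.   ] q [-1.19  0.33 -0.06  1.46  0.02  1.35 -0.09]
F [-0.5  0.9  0.1] w 85.4 g 0.0
shift [-592.4 -737.7  -96.7] turn [0. 0. 0.]
```

Call:
apply_moves --series '[{"tx": -34, "ty": -30, "tz": -8, "claw": -0.1}, {"tx": -34, "ty": -30, "tz": -8, "claw": -0.1}, {"tx": -34, "ty": -30, "tz": -8, "claw": -0.1}, {"tx": -34, "ty": -30, "tz": -8, "claw": -0.1}, {"tx": -34, "ty": -30, "tz": -8, "claw": -0.1}]'

```text
validation failed for argument at $.se...
```

Call:
apply_moves --series '[{"tx": -34, "ty": -30, "tz": -8, "claw": -0.1}, {"tx": -34, "ty": -30, "tz": -8, "claw": -0.1}, {"tx": -34, "ty": -30, "claw": -0.1}, {"tx": -23, "ty": -40, "claw": -0.1}, {"tx": -23, "ty": -40, "claw": -0.1}]'

```text
validation failed for argument at $.se...
```

Call:
apply_moves --series '[{"tx": -23, "ty": -40, "claw": -0.1}, {"tx": -23, "ty": -40, "claw": -0.1}, {"tx": -23, "ty": -40, "claw": -0.1}, {"tx": -23, "ty": -40, "claw": -0.1}, {"tx": -23, "ty": -40, "claw": -0.1}]'

```text
validation failed for argument at $.se...
```

Call:
apply_moves --series '[{"tx": -23, "ty": -40, "claw": -0.1}, {"tx": -23, "ty": -40, "claw": -0.1}, {"tx": -23, "ty": -40, "claw": -0.1}, {"tx": -23, "ty": -40, "claw": -0.1}, {"tx": -23, "ty": -40, "claw": -0.1}]'

```text
validation failed for argument at $.se...
```

Call:
apply_moves --series '[{"wz": 0.147}, {"wz": 0.147}, {"wz": 0.147}, {"wz": 0.147}, {"wz": 0.147}]'

```text
validation failed for argument at $.se...
```

Call:
apply_moves --series '[{"wz": 0.147}, {"wz": 0.147}, {"wz": 0.147}, {"wz": 0.147}, {"wz": 0.147}]'

```text
validation failed for argument at $.se...
```

```bash
python3 - <<'E'
from h import *
s=snap('wrist','w1.png')
go(472,-395,90,-25.7)
print([proj(s,p).round(0) for p in [(.5017,-.3337,.104),(.4717,-.395,.104),(.5324,-.2325,.142)]])
E
```

```text
clk 0.20 T [242.6 575.7 202.6] toolx [-0.922  0.388 -0.   ] tooly [ 0.388  0.922 -0.001] toolz [-0.    -0.001 -1.   ] q [-1.19  0.33 -0.06  1.46  0.02  1.35 -0.09]
F [0.4 0.2 2.3] w 85.2 g 0.0
shift [-588.3 -805.4  113.3] turn [-1.000e-03 -1.000e-03 -1.521e+00]
[array([-221.,  557.]), array([-266.,  555.]), array([-191.,  591.])]
```

View pics/w1.png

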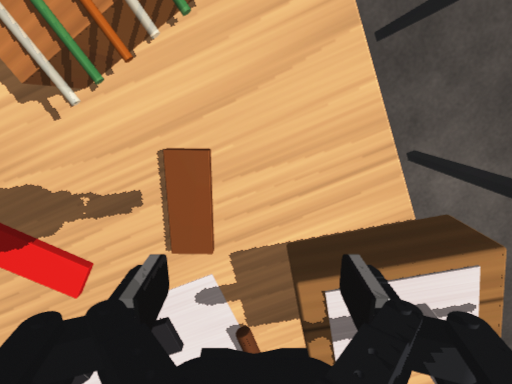

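Call:
apply_moves --series '[{"wx": 0, "wy": 0, "wz": 0, "tx": -34, "ty": -30, "tz": -8, "claw": -0.1}, {"wx": 0, "wy": 0, "wz": 0, "tx": -34, "ty": -30, "tz": -8, "claw": -0.1}, {"wx": 0, "wy": 0, "wz": 0, "tx": -34, "ty": -30, "tz": -8, "claw": -0.1}, {"wx": 0, "wy": 0, "wz": 0, "tx": -34, "ty": -30, "tz": -8, "claw": -0.1}, {"wx": 0, "wy": 0, "wz": 0, "tx": -34, "ty": -30, "tz": -8, "claw": -0.1}]'

```text
clock: 0.7
tool_pos: [0.3416, 0.3699, 0.2434]
orientation: [-0.622, -3.079, -0.0]
ft_force: [1.0, 0.3, -0.2]
width: 0.0383
grasp_force: 0.0
```

Call:
apply_moves --series '[{"wx": 0, "wy": 0, "wz": 0, "tx": -34, "ty": -30, "tz": -8, "claw": -0.1}, {"wx": 0, "wy": 0, "wz": 0, "tx": -34, "ty": -30, "tz": -8, "claw": -0.1}, {"wx": 0, "wy": 0, "wz": 0, "tx": -34, "ty": -30, "tz": 0, "claw": -0.1}, {"wx": 0, "wy": 0, "wz": 0, "tx": -23, "ty": -40, "tz": 0, "claw": -0.1}, {"wx": 0, "wy": 0, "wz": 0, "tx": -23, "ty": -40, "tz": 0, "claw": -0.1}]'

```text
clock: 1.2
tool_pos: [0.4116, 0.1556, 0.259]
orientation: [-0.623, -3.079, -0.0]
ft_force: [1.4, -0.7, 0.3]
width: 0.0385
grasp_force: 0.0
```

Call:
apply_moves --series '[{"wx": 0, "wy": 0, "wz": 0, "tx": -23, "ty": -40, "tz": 0, "claw": -0.1}, {"wx": 0, "wy": 0, "wz": 0, "tx": -23, "ty": -40, "tz": 0, "claw": -0.1}, {"wx": 0, "wy": 0, "wz": 0, "tx": -23, "ty": -40, "tz": 0, "claw": -0.1}, {"wx": 0, "wy": 0, "wz": 0, "tx": -23, "ty": -40, "tz": 0, "claw": -0.1}, {"wx": 0, "wy": 0, "wz": 0, "tx": -23, "ty": -40, "tz": 0, "claw": -0.1}]'

```text
clock: 1.7
tool_pos: [0.4395, -0.0733, 0.2592]
orientation: [0.622, 3.079, 0.001]
ft_force: [1.1, 0.1, 1.2]
width: 0.0386
grasp_force: 0.0
```

Call:
apply_moves --series '[{"wx": 0, "wy": 0, "wz": 0, "tx": -23, "ty": -40, "tz": 0, "claw": -0.1}, {"wx": 0, "wy": 0, "wz": 0, "tx": -23, "ty": -40, "tz": 0, "claw": -0.1}, {"wx": 0, "wy": 0, "wz": 0, "tx": -23, "ty": -40, "tz": 0, "claw": -0.1}, {"wx": 0, "wy": 0, "wz": 0, "tx": -23, "ty": -40, "tz": 0, "claw": -0.1}, {"wx": 0, "wy": 0, "wz": 0, "tx": -23, "ty": -40, "tz": 0, "claw": -0.1}]'

```text
clock: 2.2
tool_pos: [0.4683, -0.302, 0.2594]
orientation: [0.62, 3.078, 0.0]
ft_force: [1.3, 0.6, 0.5]
width: 0.0382
grasp_force: 0.0
```

Call:
apply_moves --series '[{"wx": 0, "wy": 0, "wz": 0.147, "tx": 0, "ty": 0, "tz": 0, "claw": -0.1}, {"wx": 0, "wy": 0, "wz": 0.147, "tx": 0, "ty": 0, "tz": 0, "claw": -0.1}, {"wx": 0, "wy": 0, "wz": 0.147, "tx": 0, "ty": 0, "tz": 0, "claw": -0.1}, {"wx": 0, "wy": 0, "wz": 0.147, "tx": 0, "ty": 0, "tz": 0, "claw": -0.1}, {"wx": 0, "wy": 0, "wz": 0.147, "tx": 0, "ty": 0, "tz": 0, "claw": -0.1}]'

```text
clock: 2.7
tool_pos: [0.468, -0.3003, 0.2589]
orientation: [-1.695, -2.645, -0.0]
ft_force: [0.5, -0.3, 0.3]
width: 0.0385
grasp_force: 0.0
```

Call:
apply_moves --series '[{"wx": 0, "wy": 0, "wz": 0.147, "tx": 0, "ty": 0, "tz": 0, "claw": -0.1}, {"wx": 0, "wy": 0, "wz": 0.147, "tx": 0, "ty": 0, "tz": 0, "claw": -0.1}, {"wx": 0, "wy": 0, "wz": 0.147, "tx": 0, "ty": 0, "tz": 0, "claw": -0.1}, {"wx": 0, "wy": 0, "wz": 0.147, "tx": 0, "ty": 0, "tz": 0, "claw": -0.1}, {"wx": 0, "wy": 0, "wz": 0.147, "tx": 0, "ty": 0, "tz": 0, "claw": -0.1}]'

```text
clock: 3.2
tool_pos: [0.4681, -0.3001, 0.259]
orientation: [-2.532, -1.859, -0.0]
ft_force: [0.7, 0.2, -0.2]
width: 0.0386
grasp_force: 0.0
```

```bash
python3 - <<'E'
from h import *
s=snap('wrist','w2.png')
go(472,-395,90,-25.7)
print([proj(s,p).round(0) for p in [(.5017,-.3337,.104),(.4717,-.395,.104),(.5324,-.2325,.142)]])
E
```

```text
clk 3.25 T [ 468.1 -300.1  258.9] toolx [0.308 0.951 0.   ] tooly [ 0.951 -0.308 -0.   ] toolz [-0.  0. -1.] q [-0.46  0.26  1.14  1.6  -0.23  1.43  0.39]
F [-0.4  2.3 -0.2] w 38.3 g 0.0
shift [-89.2  32.9 168.9] turn [-0.    -0.     0.136]
[array([290., 196.]), array([279., 249.]), array([298.,  97.])]
```

View pics/w2.png

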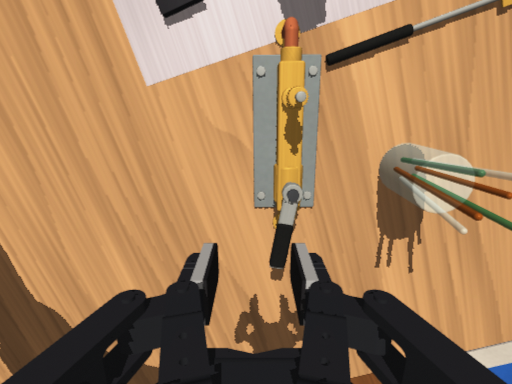

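Call:
apply_moves --series '[{"wx": 0, "wy": 0, "wz": 0.136, "tx": -45, "ty": 16, "tz": 0, "claw": 0.1}, {"wx": 0, "wy": 0, "wz": 0, "tx": -46.5, "ty": 11, "tz": 0, "claw": 0.1}, {"wx": 0, "wy": 0, "wz": 0, "tx": 0, "ty": 0, "tz": 40, "claw": 0.1}, {"wx": 0, "wy": 0, "wz": 0, "tx": 0, "ty": 0, "tz": 40, "claw": 0.1}, {"wx": 0, "wy": 0, "wz": 0, "tx": 0, "ty": 0, "tz": 30, "claw": 0.1}]'

```text
clock: 3.75
tool_pos: [0.4598, -0.3947, 0.1466]
orientation: [-2.644, -1.693, 0.001]
ft_force: [0.5, 1.0, -0.3]
width: 0.0469
grasp_force: 0.0
```

```bash
python3 - <<'E'
from h import *
go(472,-395,82,-25.7)
E
```

```text
clk 3.75 T [ 459.8 -394.7  146.6] toolx [0.419 0.908 0.001] tooly [ 0.908 -0.419 -0.002] toolz [-0.001  0.001 -1.   ] q [-0.15  0.5   1.05  1.63 -0.45  1.28  0.55]
F [ 0.5  1.  -0.3] w 46.9 g 0.0
shift [ 4.8 11.3 64.5] turn [-0.002 -0.001  0.017]
```

Call:
apply_moves --series '[{"wx": 0, "wy": 0, "wz": 0.017, "tx": 5, "ty": 11.3, "tz": 30, "claw": 0.1}, {"wx": 0, "wy": 0, "wz": 0, "tx": 0, "ty": 0, "tz": 34, "claw": 0.1}, {"wx": 0, "wy": 0, "wz": 0, "tx": 0, "ty": 0, "tz": 0, "claw": -1}, {"wx": 0, "wy": 0, "wz": 0, "tx": 0, "ty": 0, "tz": 0, "claw": -1}, {"wx": 0, "wy": 0, "wz": 0, "tx": 0, "ty": 0, "tz": 0, "claw": -1}]'

```text
clock: 4.25
tool_pos: [0.4734, -0.396, 0.0871]
orientation: [2.66, 1.668, 0.001]
ft_force: [-0.4, 0.5, 0.8]
width: 0.0038
grasp_force: 0.0
```

Call:
apply_moves --series '[{"wx": 0, "wy": 0, "wz": 0.14, "tx": 0.7, "ty": -9.8, "tz": 0, "claw": -1}, {"wx": 0, "wy": 0, "wz": 0.14, "tx": 0.7, "ty": -9.8, "tz": 0, "claw": -1}, {"wx": 0, "wy": 0, "wz": 0.14, "tx": 0.7, "ty": -9.8, "tz": 0, "claw": -1}, {"wx": 0, "wy": 0, "wz": 0.14, "tx": 0.7, "ty": -9.8, "tz": 0, "claw": -1}, {"wx": 0, "wy": 0, "wz": 0.14, "tx": 0.7, "ty": -9.8, "tz": 0, "claw": -1}]'

```text
clock: 4.75
tool_pos: [0.4399, -0.3608, 0.087]
orientation: [3.073, 0.646, 0.004]
ft_force: [0.5, 0.0, 0.3]
width: -0.0002
grasp_force: 0.0
```

```bash
python3 - <<'E'
from h import *
go(472,-395,82)
E
```

```text
clk 4.75 T [ 439.9 -360.8   87. ] toolx [0.915 0.403 0.002] tooly [ 0.403 -0.915  0.002] toolz [ 0.003 -0.    -1.   ] q [-0.31  0.59  1.21  1.8  -0.6   1.18 -0.07]
F [0.5 0.  0.3] w -0.2 g 0.0
shift [15.6 44.2  5.1] turn [0. 0. 0.]
```

```bash
python3 - <<'E'
from h import *
s=snap('wrist','w3.png'); s2=snap('side')
a=np.hstack([s['pixels'][:, :, ::-1][60:384,100:500], cv2.resize(s2['pixels'][190:352,260:460,::-1],(400,324),interpolation=cv2.INTER_CUBIC)])
cv2.imwrite('pics/c3.png',a)
print([proj(s,p).round(0) for p in [(.5017,-.3337,.104),(.4399,-.3608,.087)]])
E
```

```text
[array([253., 128.]), array([253., 236.])]
```

View pics/c3.png

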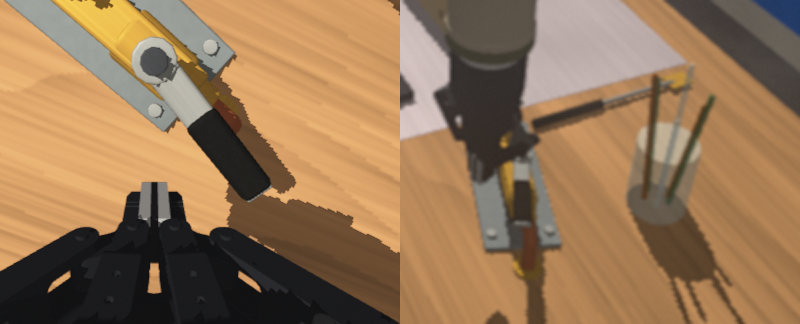

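Call:
apply_moves --series '[{"wx": 0, "wy": 0, "wz": 0, "tx": 0, "ty": 0, "tz": -45, "claw": 0.1}, {"wx": 0, "wy": 0, "wz": -0.14, "tx": 0.7, "ty": 9.8, "tz": 0, "claw": 0.1}, {"wx": 0, "wy": 0, "wz": -0.14, "tx": 0.7, "ty": 9.8, "tz": 0, "claw": 0.1}, {"wx": 0, "wy": 0, "wz": -0.14, "tx": 0.7, "ty": 9.8, "tz": 0, "claw": 0.1}, {"wx": 0, "wy": 0, "wz": -0.14, "tx": 0.7, "ty": 9.8, "tz": 0, "claw": 0.1}]'

```text
clock: 5.35
tool_pos: [0.4652, -0.3914, 0.1316]
orientation: [2.763, 1.492, 0.002]
ft_force: [-0.6, -0.2, 0.4]
width: 0.0469
grasp_force: 0.0
```

```bash
python3 - <<'E'
from h import *
go(469,-395,75,-27.5)
E
```

```text
clk 5.35 T [ 465.2 -391.4  131.6] toolx [0.548 0.836 0.   ] tooly [ 0.836 -0.548  0.002] toolz [ 0.002 -0.001 -1.   ] q [-0.16  0.53  1.07  1.65 -0.49  1.25  0.42]
F [-0.6 -0.2  0.4] w 46.9 g 0.0
shift [-1.   5.  56.6] turn [ 0.002 -0.    -0.101]
```

Call:
apply_moves --series '[{"wx": 0, "wy": 0, "wz": -0.1, "tx": -1, "ty": 5, "tz": 25, "claw": 0.1}, {"wx": 0, "wy": 0, "wz": 0, "tx": 0, "ty": 0, "tz": 31, "claw": 0.1}, {"wx": 0, "wy": 0, "wz": 0, "tx": 0, "ty": 0, "tz": 0, "claw": 0.1}, {"wx": 0, "wy": 0, "wz": 0, "tx": 0, "ty": 0, "tz": 0, "claw": -1}, {"wx": 0, "wy": 0, "wz": 0, "tx": 0, "ty": 0, "tz": 0, "claw": -1}]'

```text
clock: 5.85
tool_pos: [0.4688, -0.3947, 0.0761]
orientation: [2.692, 1.615, 0.002]
ft_force: [1.5, -1.5, 1.5]
width: 0.0192
grasp_force: 1.1
```

Call:
apply_moves --series '[{"wx": 0, "wy": 0, "wz": 0, "tx": 0, "ty": 0, "tz": 0, "claw": -1}, {"wx": 0, "wy": 0, "wz": 0, "tx": 0, "ty": 0, "tz": 0, "claw": -1}]'

```text
clock: 6.05
tool_pos: [0.4688, -0.3945, 0.0759]
orientation: [2.693, 1.614, 0.002]
ft_force: [-1.4, 0.5, 8.7]
width: -0.0004
grasp_force: 4.3
```

```bash
python3 - <<'E'
from h import *
go(469,-395,75)
E
```

```text
clk 6.05 T [ 468.8 -394.5   75.9] toolx [ 0.471  0.882 -0.   ] tooly [ 0.882 -0.471  0.002] toolz [ 0.002 -0.001 -1.   ] q [-0.11  0.59  0.99  1.69 -0.53  1.16  0.54]
F [-1.4  0.5  8.7] w -0.4 g 4.3
shift [-0.3  0.5  0.9] turn [0. 0. 0.]
```

```bash
python3 - <<'E'
from h import *
s=snap('wrist','w4.png'); s2=snap('side')
a=np.hstack([s['pixels'][:, :, ::-1][60:384,100:500], cv2.resize(s2['pixels'][190:352,260:460,::-1],(400,324),interpolation=cv2.INTER_CUBIC)])
cv2.imwrite('pics/c4.png',a)
E
```

```text
(no output)
```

View pics/c4.png

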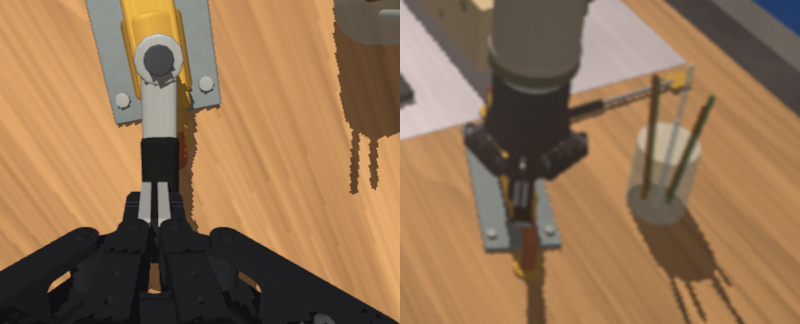

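Call:
apply_moves --series '[{"wx": 0, "wy": 0, "wz": 0.14, "tx": 0.7, "ty": -9.8, "tz": 0, "claw": -1}, {"wx": 0, "wy": 0, "wz": 0.14, "tx": 0.7, "ty": -9.8, "tz": 0, "claw": -1}, {"wx": 0, "wy": 0, "wz": 0.14, "tx": 0.7, "ty": -9.8, "tz": 0, "claw": -1}, {"wx": 0, "wy": 0, "wz": 0, "tx": 0, "ty": 0, "tz": 0, "claw": -1}, {"wx": 0, "wy": 0, "wz": 0, "tx": 0, "ty": 0, "tz": 0, "claw": -1}]'

```text
clock: 6.65
tool_pos: [0.447, -0.375, 0.0759]
orientation: [2.97, 1.018, 0.004]
ft_force: [0.7, 1.4, 8.9]
width: -0.0001
grasp_force: 4.5
```

```bash
python3 - <<'E'
from h import *
go(469,-395,75)
s=snap('wrist','w5.png'); m=(s['pixels'].astype(int).sum(2)<120)
for v in (190,200,210,220,230): 
    u=np.where(m[v,150:400])[0]+150; print(v,u.min() if len(u) else None,u.max() if len(u) else None,len(u))
b=cv2.imread('pics/w4.png').astype(int).sum(2)<120
for v in (190,200,210,220,230): 
    u=np.where(b[v,150:400])[0]+150; print(v,u.min() if len(u) else None,u.max() if len(u) else None,len(u))
E
```

```text
clk 6.65 T [ 447.  -375.    75.9] toolx [0.79  0.614 0.002] tooly [ 0.614 -0.79   0.002] toolz [ 0.003 -0.001 -1.   ] q [-0.22  0.59  1.12  1.77 -0.58  1.16  0.16]
F [0.7 1.4 8.9] w -0.1 g 4.5
shift [ 5.1 29.3  0.9] turn [0. 0. 0.]
190 None None 0
200 245 280 36
210 245 281 37
220 246 281 36
230 247 282 36
190 None None 0
200 242 278 37
210 242 278 37
220 242 278 37
230 242 278 37
```

Call:
apply_moves --series '[{"wx": 0, "wy": 0, "wz": 0.14, "tx": 0.7, "ty": -9.8, "tz": 0, "claw": -1}, {"wx": 0, "wy": 0, "wz": 0.14, "tx": 0.7, "ty": -9.8, "tz": 0, "claw": -1}, {"wx": 0, "wy": 0, "wz": 0.14, "tx": 0.7, "ty": -9.8, "tz": 0, "claw": -1}, {"wx": 0, "wy": 0, "wz": 0.14, "tx": 0.7, "ty": -9.8, "tz": 0, "claw": -1}, {"wx": 0, "wy": 0, "wz": 0.14, "tx": 0.7, "ty": -9.8, "tz": 0, "claw": -1}]'

```text
clock: 7.2
tool_pos: [0.4326, -0.3297, 0.0758]
orientation: [3.138, -0.071, 0.005]
ft_force: [3.2, -1.3, 7.8]
width: -0.0002
grasp_force: 3.3
```

Call:
apply_moves --series '[{"wx": 0, "wy": 0, "wz": 0.14, "tx": 0.7, "ty": -9.8, "tz": 0, "claw": -1}, {"wx": 0, "wy": 0, "wz": 0.12, "tx": 0.7, "ty": -9.8, "tz": 0, "claw": -1}, {"wx": 0, "wy": 0, "wz": 0, "tx": 0, "ty": 0, "tz": 0, "claw": -1}, {"wx": 0, "wy": 0, "wz": 0, "tx": 0, "ty": 0, "tz": 0, "claw": -1}]'

```text
clock: 7.6
tool_pos: [0.4362, -0.3098, 0.0757]
orientation: [3.106, -0.468, 0.005]
ft_force: [0.1, 1.0, 9.4]
width: 0.0003
grasp_force: 4.9
```

```bash
python3 - <<'E'
from h import *
go(469,-395,75)
s=snap('wrist','w6.png'); m=(s['pixels'].astype(int).sum(2)<120)
for v in (190,210,230): 
    u=np.where(m[v,150:400])[0]+150; print(v,u.min() if len(u) else None,u.max() if len(u) else None,len(u))
E
```

```text
clk 7.60 T [ 436.2 -309.8   75.7] toolx [ 0.956 -0.295  0.003] tooly [-0.295 -0.956 -0.   ] toolz [ 0.003 -0.001 -1.   ] q [-0.48  0.59  1.32  1.9  -0.63  1.16 -0.8 ]
F [0.1 1.  9.4] w 0.3 g 4.9
shift [56.5 71.7  0.9] turn [0. 0. 0.]
190 None None 0
210 250 286 37
230 253 288 36
```

Call:
apply_moves --series '[{"wx": 0, "wy": 0, "wz": -0.08, "tx": 0, "ty": -4, "tz": 0, "claw": -1}, {"wx": 0, "wy": 0, "wz": -0.08, "tx": 0, "ty": -4, "tz": 0, "claw": -1}, {"wx": 0, "wy": 0, "wz": 0, "tx": 0, "ty": 0, "tz": 0, "claw": -1}]'

```text
clock: 7.95
tool_pos: [0.4379, -0.3027, 0.0758]
orientation: [3.133, -0.214, 0.005]
ft_force: [-0.1, -0.9, 8.4]
width: 0.0002
grasp_force: 4.1
```

```bash
python3 - <<'E'
from h import *
go(469,-395,75)
s=snap('wrist','w7.png'); m=(s['pixels'].astype(int).sum(2)<120)
for v in (190,210,230): 
    u=np.where(m[v,150:400])[0]+150; print(v,u.min() if len(u) else None,u.max() if len(u) else None,len(u))
E
```

```text
clk 7.95 T [ 437.9 -302.7   75.8] toolx [ 0.991 -0.136  0.003] tooly [-0.136 -0.991  0.001] toolz [ 0.003 -0.001 -1.   ] q [-0.49  0.56  1.29  1.9  -0.59  1.14 -0.68]
F [-0.1 -0.9  8.4] w 0.2 g 4.1
shift [43.4 87.2  1. ] turn [0. 0. 0.]
190 None None 0
210 265 301 37
230 263 298 36
```

```bash
python3 - <<'E'
from h import *
s=snap('top','t7.png')
a=cv2.resize(s['pixels'][150:235,270:395,::-1],None,fx=4.6,fy=4.6,interpolation=cv2.INTER_CUBIC)[:384]
w=cv2.imread('pics/w7.png')
cv2.imwrite('pics/c7.png',np.hstack([w[60:384,120:390],cv2.resize(a,(530,324))]))
E
```

```text
(no output)
```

View pics/c7.png

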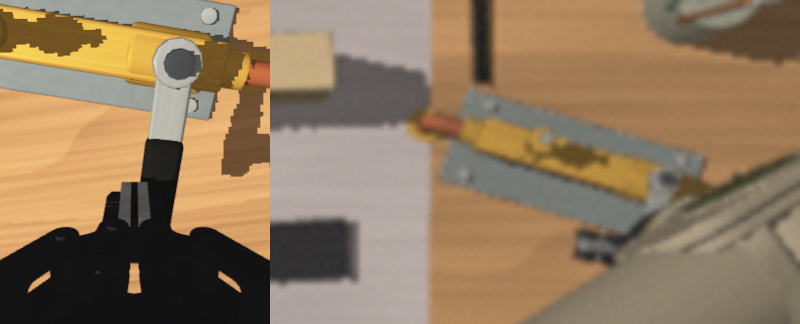

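Call:
apply_moves --series '[{"wx": 0, "wy": 0, "wz": -0.1, "tx": 0, "ty": -12, "tz": 0, "claw": -1}, {"wx": 0, "wy": 0, "wz": 0, "tx": 0, "ty": -12, "tz": 0, "claw": -1}, {"wx": 0, "wy": 0, "wz": 0, "tx": 0, "ty": 0, "tz": 0, "claw": -1}]'

```text
clock: 8.35
tool_pos: [0.4397, -0.2766, 0.0745]
orientation: [-3.14, 0.06, -0.002]
ft_force: [0.2, -0.4, -0.3]
width: -0.0002
grasp_force: 0.0
```

```bash
python3 - <<'E'
from h import *
go(532.4,-232.5,200)
s=snap('wrist','w8.png');s=snap('side')
w=cv2.imread('pics/w8.png')
b=cv2.resize(s['pixels'][190:320,230:430,::-1],(500,324),interpolation=cv2.INTER_CUBIC)
cv2.imwrite('pics/c8.png',np.hstack([w[60:384,120:420],b]))
E
```

```text
clk 8.35 T [ 439.7 -276.6   74.5] toolx [ 0.999 -0.038  0.001] tooly [-0.038 -0.999 -0.001] toolz [ 0.001  0.001 -1.   ] q [-0.56  0.51  1.29  1.94 -0.55  1.12 -0.65]
F [ 0.2 -0.4 -0.3] w -0.2 g 0.0
shift [  91.1  -47.8 -125.4] turn [0. 0. 0.]
```

View pics/c8.png

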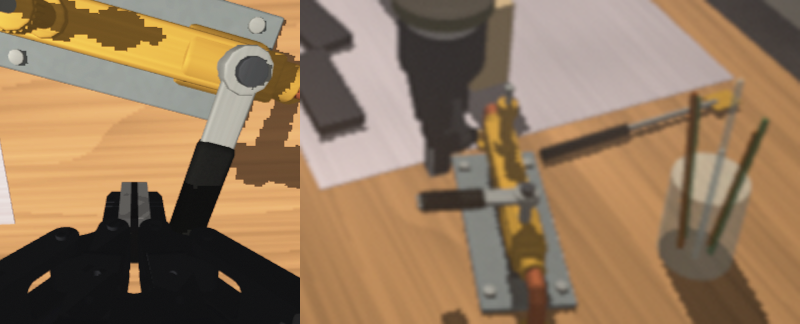

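```bash
python3 - <<'E'
from h import *
import pickle
s=pickle.load(open('side0.pkl','rb'))
for z in (.0745,.09,.1,.11): print(z,proj(s,(.4397,-.2766,z)))
yax=np.array([.28676,.958]);c=np.array([.5179,-.2814])
P=c-.055*yax-np.array([.958,-.28676])*.1
print('lever end',[proj(s,(*P,z)) for z in (.07,.098)])
E
```

```text
0.0745 [283.30478206 267.38343064]
0.09 [283.46987765 262.57002243]
0.1 [283.57796325 259.41875647]
0.11 [283.68730752 256.23079337]
lever end [array([274.90228742, 280.92081311]), array([275.07147227, 272.11272241])]
```

```bash
python3 - <<'E'
from h import *
s=snap('wrist'); t,T,M=tool()
for b in (0,10,20,30): print(b,proj(s,(T-M[:,2]*b)/1000))
v=snap('side'); a=v['pixels'][225:285,255:335,::-1]
g=v['pixels'][:,283:287].mean(axis=(1,2)); print([(i,int(g[i])) for i in range(245,280)])
cv2.imwrite('pics/f.png',np.hstack([cv2.resize(a,(400,300),interpolation=cv2.INTER_NEAREST),cv2.resize(s['pixels'][200:300,190:323,::-1],(400,300),interpolation=cv2.INTER_NEAREST)]))
E
```

```text
0 [254.01292601 236.63970474]
10 [254.00946839 243.76770704]
20 [254.00561899 251.70338981]
30 [254.00130722 260.59227626]
[(245, 50), (246, 50), (247, 50), (248, 50), (249, 51), (250, 53), (251, 55), (252, 55), (253, 55), (254, 55), (255, 54), (256, 54), (257, 53), (258, 53), (259, 60), (260, 88), (261, 120), (262, 133), (263, 134), (264, 132), (265, 121), (266, 86), (267, 54), (268, 45), (269, 46), (270, 45), (271, 46), (272, 45), (273, 50), (274, 80), (275, 122), (276, 137), (277, 138), (278, 137), (279, 136)]
```

View pics/f.png

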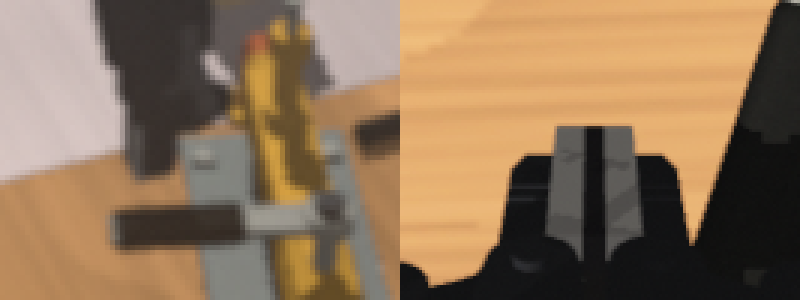

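Call:
apply_moves --series '[{"wx": 0, "wy": 0, "wz": 0, "tx": 0, "ty": -45, "tz": 0, "claw": -1}, {"wx": 0, "wy": 0, "wz": 0, "tx": 0, "ty": -45, "tz": 0, "claw": -1}, {"wx": 0, "wy": 0, "wz": 0, "tx": 0, "ty": 0, "tz": 40, "claw": -1}, {"wx": 0, "wy": 0, "wz": 0, "tx": 0, "ty": 0, "tz": 25, "claw": -1}, {"wx": 0, "wy": 0, "wz": 0, "tx": 0, "ty": 0, "tz": 0, "claw": -1}]'

```text
clock: 9.05
tool_pos: [0.4409, -0.1871, 0.0071]
orientation: [-3.14, 0.061, 0.006]
ft_force: [-0.8, -0.9, 0.6]
width: -0.0001
grasp_force: 0.0
```

Call:
apply_moves --series '[{"wx": 0, "wy": 0, "wz": 0, "tx": 0, "ty": 0, "tz": 4, "claw": -1}, {"wx": 0, "wy": 0, "wz": 0, "tx": 0, "ty": 0, "tz": 0, "claw": -1}]'

```text
clock: 9.25
tool_pos: [0.4426, -0.1896, 0.0059]
orientation: [3.14, -0.067, 0.001]
ft_force: [0.8, -0.1, 0.7]
width: 0.0001
grasp_force: 0.0
```

Call:
apply_moves --series '[{"wx": 0, "wy": 0, "wz": 0, "tx": 0, "ty": 0, "tz": 3, "claw": -1}, {"wx": 0, "wy": 0, "wz": 0, "tx": 0, "ty": 0, "tz": 0, "claw": -1}]'

```text
clock: 9.45
tool_pos: [0.4427, -0.1887, 0.0024]
orientation: [3.141, -0.065, 0.001]
ft_force: [0.5, 0.4, -0.0]
width: -0.0003
grasp_force: 0.0
```

```bash
python3 - <<'E'
from h import *
go(532.4,-232.5,200)
s=snap('side'); t,T,M=tool()
for z in (0,24): print(proj(s,(T[0]/1000,T[1]/1000,(T[2]+z)/1000)))
u=int(proj(s,T/1000)[0]); g=s['pixels'][:,u-1:u+2].mean(axis=(1,2)); print([(i,int(g[i])) for i in range(225,275,2)])
E
```

```text
clk 9.45 T [ 442.7 -188.7    2.4] toolx [ 0.999 -0.041  0.001] tooly [-0.041 -0.999  0.   ] toolz [ 0.001 -0.    -1.   ] q [-0.66  0.46  1.13  2.08 -0.53  0.92 -0.84]
F [ 0.5  0.4 -0. ] w -0.3 g 0.0
shift [  91.6   40.1 -197.6] turn [0. 0. 0.]
[270.22941665 264.79712523]
[270.29714027 258.0364394 ]
[(225, 49), (227, 49), (229, 49), (231, 50), (233, 49), (235, 50), (237, 50), (239, 50), (241, 50), (243, 50), (245, 50), (247, 50), (249, 60), (251, 61), (253, 61), (255, 61), (257, 72), (259, 128), (261, 137), (263, 140), (265, 142), (267, 142), (269, 140), (271, 98), (273, 88)]
```

Call:
apply_moves --series '[{"wx": 0, "wy": 0, "wz": 0, "tx": 0, "ty": 0, "tz": 8, "claw": -1}, {"wx": 0, "wy": 0, "wz": 0, "tx": 0, "ty": 0, "tz": 5, "claw": -1}, {"wx": 0, "wy": 0, "wz": 0, "tx": 0, "ty": 0, "tz": 0, "claw": -1}]'

```text
clock: 9.8
tool_pos: [0.4419, -0.1879, -0.0117]
orientation: [-3.141, 0.063, 0.002]
ft_force: [-0.3, -0.7, -0.6]
width: -0.0001
grasp_force: 0.0
```

Call:
apply_moves --series '[{"wx": 0, "wy": 0, "wz": 0, "tx": 0, "ty": 0, "tz": 4, "claw": -1}, {"wx": 0, "wy": 0, "wz": 0, "tx": 0, "ty": 0, "tz": 0, "claw": -1}]'

```text
clock: 10.0
tool_pos: [0.4423, -0.1881, -0.0153]
orientation: [-3.141, 0.063, 0.001]
ft_force: [0.1, -0.4, -0.4]
width: 0.0001
grasp_force: 0.0
```

Call:
apply_moves --series '[{"wx": 0, "wy": 0, "wz": 0, "tx": 0, "ty": 0, "tz": 3, "claw": -1}, {"wx": 0, "wy": 0, "wz": 0, "tx": 0, "ty": 0, "tz": 0, "claw": -1}]'

```text
clock: 10.2
tool_pos: [0.4424, -0.188, -0.0182]
orientation: [-3.141, 0.063, 0.0]
ft_force: [0.1, -0.0, 0.4]
width: -0.0002
grasp_force: 0.0
```

Call:
apply_moves --series '[{"wx": 0, "wy": 0, "wz": 0, "tx": 0, "ty": 0, "tz": 2, "claw": -1}, {"wx": 0, "wy": 0, "wz": 0, "tx": 0, "ty": 0, "tz": 0, "claw": -1}]'

```text
clock: 10.4
tool_pos: [0.4425, -0.188, -0.0201]
orientation: [-3.141, 0.063, 0.0]
ft_force: [-1.0, -0.8, -0.3]
width: -0.0
grasp_force: 0.0
```

Call:
apply_moves --series '[{"wx": 0, "wy": 0, "wz": 0, "tx": 0, "ty": 0, "tz": 2, "claw": -1}, {"wx": 0, "wy": 0, "wz": 0, "tx": 0, "ty": 0, "tz": 0, "claw": -1}]'

```text
clock: 10.6
tool_pos: [0.4424, -0.188, -0.0221]
orientation: [-3.141, 0.063, 0.0]
ft_force: [-0.1, -0.5, 0.3]
width: -0.0
grasp_force: 0.0
```

Call:
apply_moves --series '[{"wx": 0, "wy": 0, "wz": 0, "tx": 0, "ty": 0, "tz": 1.5, "claw": -1}, {"wx": 0, "wy": 0, "wz": 0, "tx": 0, "ty": 0, "tz": 0, "claw": -1}]'

```text
clock: 10.8
tool_pos: [0.4424, -0.188, -0.0236]
orientation: [-3.141, 0.063, 0.0]
ft_force: [-0.1, -0.6, -0.8]
width: -0.0002
grasp_force: 0.0
```

Call:
apply_moves --series '[{"wx": 0, "wy": 0, "wz": 0, "tx": 0, "ty": 0, "tz": 1.5, "claw": -1}, {"wx": 0, "wy": 0, "wz": 0, "tx": 0, "ty": 0, "tz": 0, "claw": -1}]'

```text
clock: 11.0
tool_pos: [0.4424, -0.188, -0.0251]
orientation: [-3.141, 0.063, 0.0]
ft_force: [-0.1, -0.2, 0.2]
width: -0.0002
grasp_force: 0.0
```

```bash
python3 - <<'E'
from h import *
go(532.4,-232.5,200)
E
```

```text
clk 11.00 T [ 442.4 -188.   -25.1] toolx [ 0.999 -0.04  -0.   ] tooly [-0.04  -0.999 -0.   ] toolz [-0.  0. -1.] q [-0.6   0.51  1.07  2.09 -0.59  0.88 -0.8 ]
F [-0.1 -0.2  0.2] w -0.2 g 0.0
shift [  91.6   40.8 -225.1] turn [0. 0. 0.]
```

Call:
apply_moves --series '[{"wx": 0, "wy": 0, "wz": 0, "tx": 0, "ty": 0, "tz": 1.5, "claw": -1}, {"wx": 0, "wy": 0, "wz": 0, "tx": 0, "ty": 0, "tz": 0, "claw": -1}]'

```text
clock: 11.2
tool_pos: [0.4424, -0.188, -0.0266]
orientation: [-3.141, 0.063, 0.0]
ft_force: [-0.4, -0.6, -0.1]
width: 0.0002
grasp_force: 0.0
```

Call:
apply_moves --series '[{"wx": 0, "wy": 0, "wz": 0, "tx": 0, "ty": 0, "tz": 1.5, "claw": -1}, {"wx": 0, "wy": 0, "wz": 0, "tx": 0, "ty": 0, "tz": 0, "claw": -1}]'

```text
clock: 11.4
tool_pos: [0.4425, -0.1881, -0.028]
orientation: [-3.141, 0.063, 0.0]
ft_force: [0.2, 0.2, -0.6]
width: -0.0
grasp_force: 0.0
```

```bash
python3 - <<'E'
from h import *
go(532.4,-232.5,200)
s=snap('side'); t,T,M=tool()
u=int(proj(s,T/1000)[0]); g=s['pixels'][:,u-1:u+2].mean(axis=(1,2)); print([(i,int(g[i])) for i in range(245,285,2)], proj(s,(T[0]/1000,T[1]/1000,0)))
E
```

```text
clk 11.40 T [ 442.5 -188.1  -28. ] toolx [ 0.999 -0.04  -0.   ] tooly [-0.04  -0.999 -0.   ] toolz [-0.  0. -1.] q [-0.59  0.51  1.06  2.1  -0.6   0.87 -0.79]
F [ 0.2  0.2 -0.6] w -0.0 g 0.0
shift [  91.6   40.7 -228. ] turn [0. 0. 0.]
[(245, 48), (247, 49), (249, 49), (251, 49), (253, 48), (255, 48), (257, 51), (259, 57), (261, 58), (263, 58), (265, 59), (267, 77), (269, 77), (271, 78), (273, 78), (275, 79), (277, 75), (279, 72), (281, 72), (283, 72)] [270.10325984 265.36916479]
```

Call:
apply_moves --series '[{"wx": 0, "wy": 0, "wz": 0, "tx": 0, "ty": 0, "tz": 1.5, "claw": -1}, {"wx": 0, "wy": 0, "wz": 0, "tx": 0, "ty": 0, "tz": 0, "claw": -1}]'

```text
clock: 11.65
tool_pos: [0.4426, -0.1881, -0.0282]
orientation: [-3.139, 0.064, 0.0]
ft_force: [-10.1, 5.3, 31.2]
width: 0.0
grasp_force: 15.8
```

Call:
apply_moves --series '[{"wx": 0, "wy": 0, "wz": 0, "tx": 0, "ty": 0, "tz": 1, "claw": -1}, {"wx": 0, "wy": 0, "wz": 0, "tx": 0, "ty": 0, "tz": 0, "claw": -1}]'

```text
clock: 11.85
tool_pos: [0.4426, -0.1881, -0.0283]
orientation: [-3.138, 0.064, 0.0]
ft_force: [-16.3, 9.2, 52.2]
width: 0.0001
grasp_force: 26.4
```

Call:
apply_moves --series '[{"wx": 0, "wy": 0, "wz": 0, "tx": 0, "ty": 0, "tz": 1, "claw": -1}, {"wx": 0, "wy": 0, "wz": 0, "tx": 0, "ty": 0, "tz": 0, "claw": -1}]'

```text
clock: 12.05
tool_pos: [0.4427, -0.1881, -0.0285]
orientation: [-3.136, 0.065, 0.0]
ft_force: [-23.7, 12.7, 73.8]
width: -0.0002
grasp_force: 37.1
```

Call:
apply_moves --series '[{"wx": 0, "wy": 0, "wz": 0, "tx": 0, "ty": 0, "tz": -50, "claw": -1}, {"wx": 0, "wy": 0, "wz": 0, "tx": 0, "ty": 0, "tz": -50, "claw": -1}, {"wx": 0, "wy": 0, "wz": 0, "tx": 0, "ty": 0, "tz": -50, "claw": 0.1}, {"wx": 0, "wy": 0, "wz": 0, "tx": 0, "ty": 0, "tz": -50, "claw": 0.1}, {"wx": 0, "wy": 0, "wz": 0, "tx": 40, "ty": 20, "tz": 0, "claw": 0.1}]'

```text
clock: 12.55
tool_pos: [0.4612, -0.1955, 0.17]
orientation: [-3.105, 0.069, -0.044]
ft_force: [-0.8, -2.9, 2.3]
width: 0.0433
grasp_force: 0.0
```

Call:
apply_moves --series '[{"wx": 0, "wy": 0, "wz": 0, "tx": 40, "ty": 20, "tz": 0, "claw": 0.1}, {"wx": 0, "wy": 0, "wz": 0.14, "tx": 12, "ty": 1, "tz": 0, "claw": 0.1}, {"wx": 0, "wy": 0, "wz": 0.14, "tx": 0, "ty": 0, "tz": 0, "claw": 0.1}, {"wx": 0, "wy": 0, "wz": 0.14, "tx": 0, "ty": 0, "tz": 0, "claw": 0.1}, {"wx": 0, "wy": 0, "wz": 0.14, "tx": 0, "ty": 0, "tz": 0, "claw": 0.1}]'

```text
clock: 13.05
tool_pos: [0.4988, -0.2119, 0.1605]
orientation: [2.996, -0.943, -0.004]
ft_force: [-0.6, 0.2, 0.3]
width: 0.0466
grasp_force: 0.0
```

Call:
apply_moves --series '[{"wx": 0, "wy": 0, "wz": 0.14, "tx": 0, "ty": 0, "tz": 0, "claw": 0.1}, {"wx": 0, "wy": 0, "wz": 0.14, "tx": 0, "ty": 0, "tz": 0, "claw": 0.1}, {"wx": 0, "wy": 0, "wz": 0.14, "tx": 0, "ty": 0, "tz": 0, "claw": 0.1}, {"wx": 0, "wy": 0, "wz": 0.14, "tx": 0, "ty": 0, "tz": 0, "claw": 0.1}, {"wx": 0, "wy": 0, "wz": 0, "tx": 0, "ty": 0, "tz": 0, "claw": 0.1}]'

```text
clock: 13.55
tool_pos: [0.4988, -0.2117, 0.1606]
orientation: [2.621, -1.729, -0.003]
ft_force: [-0.3, 0.8, -0.9]
width: 0.0469
grasp_force: 0.0
```

```bash
python3 - <<'E'
from h import *
go(532.4,-232.5,68)
s=snap('wrist','w9.png')
for P in [(.5324,-.2325,.142),(.5324,-.2325,.122)]: print(proj(s,P))
t=snap('top','t9.png')
u,v=proj(s,(.5324,-.2325,.142)).astype(int)
a=s['pixels'][max(v-50,0):v+50,u-60:u+60,::-1]
cv2.imwrite('pics/c9.png',cv2.resize(a,None,fx=4,fy=4,interpolation=cv2.INTER_CUBIC)); print(u-60,max(v-50,0))
E
```

```text
clk 13.55 T [ 498.8 -211.7  160.6] toolx [ 0.394 -0.919 -0.001] tooly [-0.919 -0.394  0.003] toolz [-0.003 -0.    -1.   ] q [-0.73  0.42  1.31  1.78 -0.43  1.27 -2.04]
F [-0.3  0.8 -0.9] w 46.9 g 0.0
shift [ 32.4 -22.9  92.5] turn [0. 0. 0.]
[220.47983532 178.77644459]
[223.38660054 172.05198877]
160 128
```

View pics/c9.png

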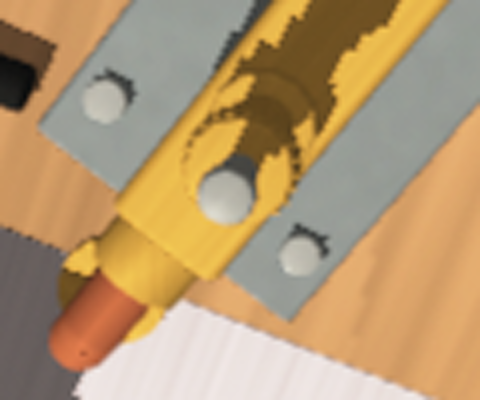

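```bash
python3 - <<'E'
from h import *
s=snap('wrist'); p=ray(s,216.7,176,.142); print(p)
p=(p[:2]*1000+[532.4,-232.5])/2
go(p[0],p[1],68)
E
```

```text
[ 0.53551567 -0.2330418   0.142     ]
clk 13.70 T [ 498.9 -211.7  160.7] toolx [ 0.4   -0.917 -0.001] tooly [-0.917 -0.4    0.002] toolz [-0.003 -0.    -1.   ] q [-0.73  0.42  1.31  1.78 -0.43  1.27 -2.04]
F [ 0.9  0.4 -0.3] w 46.9 g 0.0
shift [ 33.4 -24.   92.6] turn [0. 0. 0.]
```

Call:
apply_moves --series '[{"wx": 0, "wy": 0, "wz": 0, "tx": 17, "ty": -12, "tz": 0, "claw": 0.1}, {"wx": 0, "wy": 0, "wz": 0, "tx": 17, "ty": -12, "tz": 0, "claw": 0.1}, {"wx": 0, "wy": 0, "wz": 0, "tx": 0, "ty": 0, "tz": 30, "claw": 0.1}, {"wx": 0, "wy": 0, "wz": 0, "tx": 0, "ty": 0, "tz": 20, "claw": 0.1}, {"wx": 0, "wy": 0, "wz": 0, "tx": 0, "ty": 0, "tz": 0, "claw": 0.1}]'

```text
clock: 14.2
tool_pos: [0.5329, -0.2328, 0.1083]
orientation: [2.624, -1.722, -0.009]
ft_force: [-0.2, 0.3, 0.2]
width: 0.0472
grasp_force: 0.0
```

```bash
python3 - <<'E'
from h import *
go(534,-232.8,68)
E
```

```text
clk 14.20 T [ 532.9 -232.8  108.3] toolx [ 0.398 -0.917 -0.003] tooly [-0.917 -0.398  0.006] toolz [-0.006  0.001 -1.   ] q [-0.54  0.56  1.16  1.74 -0.54  1.22 -1.97]
F [-0.2  0.3  0.2] w 47.2 g 0.0
shift [ 0.6 -1.3 40.3] turn [0. 0. 0.]
```

Descend, close, then turn a little and check.

Call:
apply_moves --series '[{"wx": 0, "wy": 0, "wz": 0, "tx": 0.5, "ty": -1, "tz": 20, "claw": 0.1}, {"wx": 0, "wy": 0, "wz": 0, "tx": 0, "ty": 0, "tz": 20, "claw": 0.1}, {"wx": 0, "wy": 0, "wz": 0, "tx": 0, "ty": 0, "tz": 0, "claw": 0.1}, {"wx": 0, "wy": 0, "wz": 0, "tx": 0, "ty": 0, "tz": 0, "claw": -1}, {"wx": 0, "wy": 0, "wz": 0, "tx": 0, "ty": 0, "tz": 0, "claw": -1}]'

```text
clock: 14.7
tool_pos: [0.5357, -0.2341, 0.0722]
orientation: [2.624, -1.725, -0.001]
ft_force: [-13.9, -3.5, 14.0]
width: 0.0188
grasp_force: 26.4
```

Call:
apply_moves --series '[{"wx": 0, "wy": 0, "wz": 0, "tx": 0, "ty": 0, "tz": 0, "claw": -1}, {"wx": 0, "wy": 0, "wz": 0, "tx": 0, "ty": 0, "tz": 0, "claw": -1}, {"wx": 0, "wy": 0, "wz": 0, "tx": 0, "ty": 0, "tz": 0, "claw": -1}]'

```text
clock: 15.0
tool_pos: [0.5355, -0.2343, 0.0724]
orientation: [2.624, -1.726, -0.001]
ft_force: [-4.2, 0.6, 6.6]
width: 0.0177
grasp_force: 58.3
```

```bash
python3 - <<'E'
from h import *
go(534,-232.8,68)
E
```

```text
clk 15.00 T [ 535.5 -234.3   72.4] toolx [ 0.396 -0.918  0.   ] tooly [-0.918 -0.396  0.001] toolz [-0.001 -0.001 -1.   ] q [-0.5   0.6   1.12  1.77 -0.58  1.16 -1.94]
F [-4.2  0.6  6.6] w 17.7 g 58.3
shift [-1.9  0.8  4.4] turn [0. 0. 0.]
```

Call:
apply_moves --series '[{"wx": 0, "wy": 0, "wz": -0.147, "tx": 0, "ty": 0, "tz": -0.12, "claw": -1}, {"wx": 0, "wy": 0, "wz": -0.147, "tx": 0, "ty": 0, "tz": -0.12, "claw": -1}, {"wx": 0, "wy": 0, "wz": -0.147, "tx": 0, "ty": 0, "tz": -0.12, "claw": -1}, {"wx": 0, "wy": 0, "wz": -0.147, "tx": 0, "ty": 0, "tz": -0.12, "claw": -1}, {"wx": 0, "wy": 0, "wz": -0.147, "tx": 0, "ty": 0, "tz": -0.12, "claw": -1}]'

```text
clock: 15.5
tool_pos: [0.5367, -0.233, 0.0728]
orientation: [-3.072, 0.657, -0.0]
ft_force: [0.8, 4.2, 2.3]
width: 0.0176
grasp_force: 58.4
```

```bash
python3 - <<'E'
from h import *
go(534,-232.8,68)
E
```

```text
clk 15.50 T [ 536.7 -233.    72.8] toolx [ 0.912 -0.409  0.   ] tooly [-0.409 -0.912 -0.   ] toolz [ 0.  0. -1.] q [-0.41  0.5   0.95  1.76 -0.45  1.11 -1.3 ]
F [0.8 4.2 2.3] w 17.6 g 58.4
shift [-2.5  0.9  4.8] turn [0. 0. 0.]
```

Call:
apply_moves --series '[{"wx": 0, "wy": 0, "wz": -0.147, "tx": 0, "ty": 0, "tz": -0.12, "claw": -1}, {"wx": 0, "wy": 0, "wz": -0.147, "tx": 0, "ty": 0, "tz": -0.12, "claw": -1}, {"wx": 0, "wy": 0, "wz": -0.147, "tx": 0, "ty": 0, "tz": -0.12, "claw": -1}, {"wx": 0, "wy": 0, "wz": -0.147, "tx": 0, "ty": 0, "tz": -0.12, "claw": -1}, {"wx": 0, "wy": 0, "wz": -0.147, "tx": 0, "ty": 0, "tz": -0.12, "claw": -1}]'

```text
clock: 16.0
tool_pos: [0.5367, -0.2314, 0.0731]
orientation: [-3.101, -0.492, 0.0]
ft_force: [0.8, 8.9, 3.2]
width: 0.0178
grasp_force: 58.5
```

Call:
apply_moves --series '[{"wx": 0, "wy": 0, "wz": -0.147, "tx": 0, "ty": 0, "tz": -0.12, "claw": -1}, {"wx": 0, "wy": 0, "wz": -0.147, "tx": 0, "ty": 0, "tz": -0.12, "claw": -1}, {"wx": 0, "wy": 0, "wz": -0.147, "tx": 0, "ty": 0, "tz": -0.12, "claw": -1}, {"wx": 0, "wy": 0, "wz": -0.147, "tx": 0, "ty": 0, "tz": -0.12, "claw": -1}, {"wx": 0, "wy": 0, "wz": -0.147, "tx": 0, "ty": 0, "tz": -0.12, "claw": -1}]'

```text
clock: 16.5
tool_pos: [0.5357, -0.2301, 0.0731]
orientation: [-2.714, -1.572, 0.001]
ft_force: [-3.7, 12.7, 1.9]
width: 0.0175
grasp_force: 58.6
```

Call:
apply_moves --series '[{"wx": 0, "wy": 0, "wz": -0.147, "tx": 0, "ty": 0, "tz": -0.12, "claw": -1}, {"wx": 0, "wy": 0, "wz": -0.147, "tx": 0, "ty": 0, "tz": -0.12, "claw": -1}, {"wx": 0, "wy": 0, "wz": -0.147, "tx": 0, "ty": 0, "tz": -0.12, "claw": -1}, {"wx": 0, "wy": 0, "wz": -0.147, "tx": 0, "ty": 0, "tz": -0.12, "claw": -1}, {"wx": 0, "wy": 0, "wz": -0.147, "tx": 0, "ty": 0, "tz": -0.12, "claw": -1}]'

```text
clock: 17.0
tool_pos: [0.534, -0.2299, 0.073]
orientation: [-1.967, -2.44, 0.0]
ft_force: [-8.1, 12.7, 4.2]
width: 0.0175
grasp_force: 58.6
```

Call:
apply_moves --series '[{"wx": 0, "wy": 0, "wz": -0.147, "tx": 0, "ty": 0, "tz": -0.12, "claw": -1}, {"wx": 0, "wy": 0, "wz": -0.147, "tx": 0, "ty": 0, "tz": -0.12, "claw": -1}, {"wx": 0, "wy": 0, "wz": -0.147, "tx": 0, "ty": 0, "tz": -0.12, "claw": -1}, {"wx": 0, "wy": 0, "wz": -0.147, "tx": 0, "ty": 0, "tz": -0.12, "claw": -1}, {"wx": 0, "wy": 0, "wz": -0.147, "tx": 0, "ty": 0, "tz": -0.12, "claw": -1}]'

```text
clock: 17.5
tool_pos: [0.5326, -0.2308, 0.0733]
orientation: [-0.96, -2.981, -0.002]
ft_force: [-13.1, 9.8, 3.1]
width: 0.0177
grasp_force: 58.7
```

```bash
python3 - <<'E'
from h import *
go(534,-232.8,68)
E
```

```text
clk 17.50 T [ 532.6 -230.8   73.3] toolx [-0.812  0.583  0.01 ] tooly [ 0.583  0.812 -0.002] toolz [-0.009  0.004 -1.   ] q [ 0.03  0.36  0.37  1.74 -0.15  1.08  1.39]
F [-13.1   9.8   3.1] w 17.7 g 58.7
shift [-2.3 -0.8  5.2] turn [0. 0. 0.]
```

Call:
apply_moves --series '[{"wx": 0, "wy": 0, "wz": 0, "tx": 0, "ty": 0, "tz": 0, "claw": 0.1}, {"wx": 0, "wy": 0, "wz": 0, "tx": 0, "ty": 0, "tz": 0, "claw": 0.1}, {"wx": 0, "wy": 0, "wz": 0, "tx": 0, "ty": 0, "tz": 0, "claw": 0.1}]'

```text
clock: 17.8
tool_pos: [0.5358, -0.2342, 0.0745]
orientation: [-0.976, -2.985, 0.002]
ft_force: [-0.1, 0.2, 0.2]
width: 0.0474
grasp_force: 0.0
```

```bash
python3 - <<'E'
from h import *
go(534.3,-232,73)
s=snap('wrist','w10.png'); print(proj(s,(.5343,-.232,.145)))
E
```

```text
clk 17.80 T [ 535.8 -234.2   74.5] toolx [-0.807  0.591  0.   ] tooly [ 0.591  0.807 -0.002] toolz [-0.001 -0.001 -1.   ] q [ 0.03  0.36  0.37  1.74 -0.14  1.07  1.38]
F [-0.1  0.2  0.2] w 47.4 g 0.0
shift [2.5 0.9 1.5] turn [0. 0. 0.]
[255.35196115 300.82670196]
```

Call:
apply_moves --series '[{"wx": 0, "wy": 0, "wz": 0.147, "tx": 2.4, "ty": 0.6, "tz": 1, "claw": 0.1}, {"wx": 0, "wy": 0, "wz": 0.147, "tx": 0, "ty": 0, "tz": 0, "claw": 0.1}, {"wx": 0, "wy": 0, "wz": 0.147, "tx": 0, "ty": 0, "tz": 0, "claw": 0.1}, {"wx": 0, "wy": 0, "wz": 0.147, "tx": 0, "ty": 0, "tz": 0, "claw": 0.1}, {"wx": 0, "wy": 0, "wz": 0.147, "tx": 0, "ty": 0, "tz": 0, "claw": 0.1}]'

```text
clock: 18.35
tool_pos: [0.534, -0.232, 0.073]
orientation: [-1.99, -2.43, 0.003]
ft_force: [-0.6, -0.3, -0.1]
width: 0.0468
grasp_force: 0.0
```

Call:
apply_moves --series '[{"wx": 0, "wy": 0, "wz": 0.147, "tx": 0, "ty": 0, "tz": 0, "claw": 0.1}, {"wx": 0, "wy": 0, "wz": 0.147, "tx": 0, "ty": 0, "tz": 0, "claw": 0.1}, {"wx": 0, "wy": 0, "wz": 0.147, "tx": 0, "ty": 0, "tz": 0, "claw": 0.1}, {"wx": 0, "wy": 0, "wz": 0.147, "tx": 0, "ty": 0, "tz": 0, "claw": 0.1}, {"wx": 0, "wy": 0, "wz": 0.147, "tx": 0, "ty": 0, "tz": 0, "claw": 0.1}]'

```text
clock: 18.85
tool_pos: [0.534, -0.2319, 0.073]
orientation: [-2.73, -1.553, 0.003]
ft_force: [0.2, 0.5, -0.7]
width: 0.0469
grasp_force: 0.0
```

Call:
apply_moves --series '[{"wx": 0, "wy": 0, "wz": 0.147, "tx": 0, "ty": 0, "tz": 0, "claw": 0.1}, {"wx": 0, "wy": 0, "wz": 0.147, "tx": 0, "ty": 0, "tz": 0, "claw": 0.1}, {"wx": 0, "wy": 0, "wz": 0.147, "tx": 0, "ty": 0, "tz": 0, "claw": 0.1}, {"wx": 0, "wy": 0, "wz": 0.147, "tx": 0, "ty": 0, "tz": 0, "claw": 0.1}, {"wx": 0, "wy": 0, "wz": 0.147, "tx": 0, "ty": 0, "tz": 0, "claw": 0.1}]'

```text
clock: 19.35
tool_pos: [0.5341, -0.2319, 0.073]
orientation: [3.106, 0.469, -0.003]
ft_force: [-0.4, 0.1, 0.5]
width: 0.0468
grasp_force: 0.0
```

Call:
apply_moves --series '[{"wx": 0, "wy": 0, "wz": 0.147, "tx": 0, "ty": 0, "tz": 0, "claw": 0.1}, {"wx": 0, "wy": 0, "wz": 0.147, "tx": 0, "ty": 0, "tz": 0, "claw": 0.1}, {"wx": 0, "wy": 0, "wz": 0.147, "tx": 0, "ty": 0, "tz": 0, "claw": 0.1}, {"wx": 0, "wy": 0, "wz": 0.147, "tx": 0, "ty": 0, "tz": 0, "claw": 0.1}, {"wx": 0, "wy": 0, "wz": 0.147, "tx": 0, "ty": 0, "tz": 0, "claw": 0.1}]'

```text
clock: 19.85
tool_pos: [0.5341, -0.2318, 0.0731]
orientation: [3.066, -0.678, -0.002]
ft_force: [0.1, -0.2, 0.6]
width: 0.0468
grasp_force: 0.0
```

Call:
apply_moves --series '[{"wx": 0, "wy": 0, "wz": 0.147, "tx": 0, "ty": 0, "tz": 0, "claw": 0.1}, {"wx": 0, "wy": 0, "wz": 0.147, "tx": 0, "ty": 0, "tz": 0, "claw": 0.1}, {"wx": 0, "wy": 0, "wz": 0.147, "tx": 0, "ty": 0, "tz": 0, "claw": 0.1}, {"wx": 0, "wy": 0, "wz": 0.147, "tx": 0, "ty": 0, "tz": 0, "claw": 0.1}, {"wx": 0, "wy": 0, "wz": 0, "tx": 0, "ty": 0, "tz": 0, "claw": 0.1}]'

```text
clock: 20.35
tool_pos: [0.534, -0.2317, 0.0728]
orientation: [2.74, -1.531, -0.002]
ft_force: [-0.4, -0.1, -0.2]
width: 0.0472
grasp_force: 0.0
```

```bash
python3 - <<'E'
from h import *
go(534.2,-232.3,73)
s=snap('wrist','w11.png')
E
```

```text
clk 20.35 T [ 534.  -231.7   72.8] toolx [ 0.524 -0.852 -0.   ] tooly [-0.852 -0.524  0.003] toolz [-0.003 -0.001 -1.   ] q [-0.49  0.56  1.07  1.77 -0.54  1.14 -1.84]
F [-0.4 -0.1 -0.2] w 47.2 g 0.0
shift [ 0.6  0.2 -0.2] turn [0. 0. 0.]
```

Call:
apply_moves --series '[{"wx": 0, "wy": 0, "wz": 0, "tx": 0, "ty": 0, "tz": 0, "claw": -1}, {"wx": 0, "wy": 0, "wz": 0, "tx": 0, "ty": 0, "tz": 0, "claw": -1}, {"wx": 0, "wy": 0, "wz": 0, "tx": 0, "ty": 0, "tz": 0, "claw": -1}, {"wx": 0, "wy": 0, "wz": 0, "tx": 0, "ty": 0, "tz": 0, "claw": -1}, {"wx": 0, "wy": 0, "wz": 0, "tx": 0, "ty": 0, "tz": 0, "claw": -1}]'

```text
clock: 20.9
tool_pos: [0.5341, -0.2315, 0.0729]
orientation: [2.744, -1.528, -0.002]
ft_force: [2.1, 0.2, 1.7]
width: 0.0181
grasp_force: 58.4
```

Call:
apply_moves --series '[{"wx": 0, "wy": 0, "wz": -0.147, "tx": 0, "ty": 0, "tz": -0.12, "claw": -1}, {"wx": 0, "wy": 0, "wz": -0.147, "tx": 0, "ty": 0, "tz": -0.12, "claw": -1}, {"wx": 0, "wy": 0, "wz": -0.147, "tx": 0, "ty": 0, "tz": -0.12, "claw": -1}, {"wx": 0, "wy": 0, "wz": -0.147, "tx": 0, "ty": 0, "tz": -0.12, "claw": -1}, {"wx": 0, "wy": 0, "wz": -0.147, "tx": 0, "ty": 0, "tz": -0.12, "claw": -1}]'

```text
clock: 21.4
tool_pos: [0.5338, -0.2319, 0.0734]
orientation: [3.111, -0.431, -0.003]
ft_force: [1.1, -1.2, 2.2]
width: 0.018
grasp_force: 58.7
```

Call:
apply_moves --series '[{"wx": 0, "wy": 0, "wz": -0.147, "tx": 0, "ty": 0, "tz": -0.12, "claw": -1}, {"wx": 0, "wy": 0, "wz": -0.147, "tx": 0, "ty": 0, "tz": -0.12, "claw": -1}, {"wx": 0, "wy": 0, "wz": -0.147, "tx": 0, "ty": 0, "tz": -0.12, "claw": -1}, {"wx": 0, "wy": 0, "wz": -0.147, "tx": 0, "ty": 0, "tz": -0.12, "claw": -1}, {"wx": 0, "wy": 0, "wz": -0.147, "tx": 0, "ty": 0, "tz": -0.12, "claw": -1}]'

```text
clock: 21.9
tool_pos: [0.5339, -0.2323, 0.0741]
orientation: [3.058, 0.715, -0.003]
ft_force: [1.0, -1.5, 1.7]
width: 0.0182
grasp_force: 58.7
```

Call:
apply_moves --series '[{"wx": 0, "wy": 0, "wz": -0.147, "tx": 0, "ty": 0, "tz": -0.12, "claw": -1}, {"wx": 0, "wy": 0, "wz": -0.147, "tx": 0, "ty": 0, "tz": -0.12, "claw": -1}, {"wx": 0, "wy": 0, "wz": -0.147, "tx": 0, "ty": 0, "tz": -0.12, "claw": -1}, {"wx": 0, "wy": 0, "wz": -0.147, "tx": 0, "ty": 0, "tz": -0.12, "claw": -1}, {"wx": 0, "wy": 0, "wz": -0.147, "tx": 0, "ty": 0, "tz": -0.12, "claw": -1}]'

```text
clock: 22.4
tool_pos: [0.5343, -0.2326, 0.0748]
orientation: [2.597, 1.766, -0.003]
ft_force: [2.8, -2.0, 0.7]
width: 0.0179
grasp_force: 58.6
```

Call:
apply_moves --series '[{"wx": 0, "wy": 0, "wz": -0.147, "tx": 0, "ty": 0, "tz": -0.12, "claw": -1}, {"wx": 0, "wy": 0, "wz": -0.147, "tx": 0, "ty": 0, "tz": -0.12, "claw": -1}, {"wx": 0, "wy": 0, "wz": -0.147, "tx": 0, "ty": 0, "tz": -0.12, "claw": -1}, {"wx": 0, "wy": 0, "wz": -0.147, "tx": 0, "ty": 0, "tz": -0.12, "claw": -1}, {"wx": 0, "wy": 0, "wz": -0.147, "tx": 0, "ty": 0, "tz": -0.12, "claw": -1}]'

```text
clock: 22.9
tool_pos: [0.5347, -0.2326, 0.0754]
orientation: [1.789, 2.581, -0.003]
ft_force: [3.9, -1.6, -1.1]
width: 0.0179
grasp_force: 58.5
```

Call:
apply_moves --series '[{"wx": 0, "wy": 0, "wz": -0.147, "tx": 0, "ty": 0, "tz": -0.12, "claw": -1}, {"wx": 0, "wy": 0, "wz": -0.147, "tx": 0, "ty": 0, "tz": -0.12, "claw": -1}, {"wx": 0, "wy": 0, "wz": -0.147, "tx": 0, "ty": 0, "tz": -0.12, "claw": -1}, {"wx": 0, "wy": 0, "wz": -0.147, "tx": 0, "ty": 0, "tz": -0.12, "claw": -1}, {"wx": 0, "wy": 0, "wz": 0, "tx": 0, "ty": 0, "tz": 0, "claw": -1}]'

```text
clock: 23.4
tool_pos: [0.5349, -0.2323, 0.0759]
orientation: [0.965, 2.989, -0.002]
ft_force: [5.6, -1.7, -1.3]
width: 0.0177
grasp_force: 58.6
```

```bash
python3 - <<'E'
from h import *
go(534.2,-232.3,73); print(tool()[0]['moment'])
E
```

```text
clk 23.40 T [ 534.9 -232.3   75.9] toolx [-0.811  0.585 -0.001] tooly [ 0.585  0.811 -0.001] toolz [ 0.    -0.001 -1.   ] q [ 0.03  0.35  0.36  1.74 -0.14  1.07  1.38]
F [ 5.6 -1.7 -1.3] w 17.7 g 58.6
shift [ 0.6 -0.4  2.9] turn [0. 0. 0.]
[-0.30451103 -1.27077098  0.04827302]
```

Call:
apply_moves --series '[{"wx": 0, "wy": 0, "wz": -0.14, "tx": 0, "ty": 0, "tz": -0.12, "claw": -1}, {"wx": 0, "wy": 0, "wz": -0.14, "tx": 0, "ty": 0, "tz": -0.12, "claw": -1}, {"wx": 0, "wy": 0, "wz": 0, "tx": 0, "ty": 0, "tz": 0, "claw": -1}]'

```text
clock: 23.7
tool_pos: [0.5349, -0.2321, 0.0761]
orientation: [0.54, 3.094, -0.002]
ft_force: [6.4, -1.5, -1.4]
width: 0.0177
grasp_force: 58.6
```

```bash
python3 - <<'E'
from h import *
go(534.2,-232.3,73); print(tool()[0]['moment'])
E
```

```text
clk 23.70 T [ 534.9 -232.1   76.1] toolx [-0.941  0.339 -0.001] tooly [ 0.339  0.941 -0.001] toolz [ 0.    -0.001 -1.   ] q [ 0.07  0.35  0.31  1.74 -0.12  1.07  1.65]
F [ 6.4 -1.5 -1.4] w 17.7 g 58.6
shift [ 0.6 -0.4  3.1] turn [0. 0. 0.]
[-0.14920116 -1.35255567 -0.43304749]
```

Call:
apply_moves --series '[{"wx": 0, "wy": 0, "wz": -0.12, "tx": 0, "ty": 0, "tz": -0.1, "claw": -1}, {"wx": 0, "wy": 0, "wz": -0.12, "tx": 0, "ty": 0, "tz": -0.1, "claw": -1}, {"wx": 0, "wy": 0, "wz": 0, "tx": 0, "ty": 0, "tz": 0, "claw": -1}]'

```text
clock: 24.0
tool_pos: [0.533, -0.2319, 0.0757]
orientation: [-0.17, -3.133, 0.0]
ft_force: [-2.9, 0.3, 1.6]
width: 0.0177
grasp_force: 59.0
```

```bash
python3 - <<'E'
from h import *
go(534.2,-232.3,73); print(tool()[0]['moment'])
E
```

```text
clk 24.00 T [ 533.  -231.9   75.7] toolx [-0.994  0.108  0.004] tooly [ 0.108  0.994 -0.   ] toolz [-0.004 -0.    -1.   ] q [ 0.1   0.35  0.28  1.74 -0.1   1.07  1.87]
F [-2.9  0.3  1.6] w 17.7 g 59.0
shift [-1.3 -0.3  2.7] turn [0. 0. 0.]
[0.18044741 0.50747674 0.01605337]
```

Call:
apply_moves --series '[{"wx": 0, "wy": 0, "wz": 0, "tx": 0, "ty": 0, "tz": 0, "claw": 0.1}, {"wx": 0, "wy": 0, "wz": 0, "tx": 0, "ty": 0, "tz": 0, "claw": 0.1}, {"wx": 0, "wy": 0, "wz": 0, "tx": 0, "ty": 0, "tz": 0, "claw": 0.1}, {"wx": 0, "wy": 0, "wz": 0, "tx": 0, "ty": 0, "tz": -35, "claw": 0.1}, {"wx": 0, "wy": 0, "wz": 0, "tx": 0, "ty": 0, "tz": -30, "claw": 0.1}]'

```text
clock: 24.5
tool_pos: [0.5335, -0.2315, 0.1415]
orientation: [-0.174, -3.133, 0.001]
ft_force: [0.7, -0.4, 0.7]
width: 0.0468
grasp_force: 0.0
```

Call:
apply_moves --series '[{"wx": 0, "wy": 0, "wz": 0, "tx": 0, "ty": 0, "tz": 0, "claw": -1}, {"wx": 0, "wy": 0, "wz": 0, "tx": 0, "ty": 0, "tz": 0, "claw": -1}, {"wx": 0, "wy": 0, "wz": 0, "tx": 0, "ty": 0, "tz": 0, "claw": -1}, {"wx": 0, "wy": 0, "wz": 0, "tx": 0, "ty": 0, "tz": 0, "claw": -1}, {"wx": 0, "wy": 0, "wz": 0, "tx": 0, "ty": 0, "tz": 0, "claw": -1}]'

```text
clock: 25.0
tool_pos: [0.5335, -0.2314, 0.1401]
orientation: [-0.173, -3.133, 0.0]
ft_force: [0.3, 0.0, 0.0]
width: 0.0002
grasp_force: 0.0
```

```bash
python3 - <<'E'
from h import *
go(534.2,-232.2,116)
E
```

```text
clk 25.00 T [ 533.5 -231.4  140.1] toolx [-0.994  0.11   0.004] tooly [ 0.11   0.994 -0.   ] toolz [-0.004  0.    -1.   ] q [ 0.09  0.28  0.29  1.67 -0.08  1.2   1.86]
F [0.3 0.  0. ] w 0.2 g 0.0
shift [-0.9 -0.7 24.1] turn [0. 0. 0.]
```

Call:
apply_moves --series '[{"wx": 0, "wy": 0, "wz": 0, "tx": -0.8, "ty": -0.7, "tz": 15, "claw": -1}, {"wx": 0, "wy": 0, "wz": 0, "tx": 0, "ty": 0, "tz": 9, "claw": -1}, {"wx": 0, "wy": 0, "wz": 0, "tx": 0, "ty": 0, "tz": 0, "claw": -1}]'

```text
clock: 25.3
tool_pos: [0.5335, -0.2321, 0.1147]
orientation: [-0.173, -3.131, -0.0]
ft_force: [0.3, -0.2, -0.6]
width: 0.0
grasp_force: 0.0
```

Call:
apply_moves --series '[{"wx": 0, "wy": 0, "wz": 0, "tx": 0, "ty": 0, "tz": 4, "claw": -1}, {"wx": 0, "wy": 0, "wz": 0, "tx": 0, "ty": 0, "tz": 0, "claw": -1}]'

```text
clock: 25.5
tool_pos: [0.5345, -0.2324, 0.1128]
orientation: [-0.173, -3.134, 0.001]
ft_force: [-1.3, 0.9, 3.1]
width: 0.0001
grasp_force: 1.4
```

Call:
apply_moves --series '[{"wx": 0, "wy": 0, "wz": 0, "tx": 0, "ty": 0, "tz": 3, "claw": -1}, {"wx": 0, "wy": 0, "wz": 0, "tx": 0, "ty": 0, "tz": 0, "claw": -1}]'

```text
clock: 25.7
tool_pos: [0.5346, -0.2325, 0.1101]
orientation: [-0.173, -3.135, 0.001]
ft_force: [-1.6, 1.4, 4.4]
width: -0.0001
grasp_force: 2.5
```

Call:
apply_moves --series '[{"wx": 0, "wy": 0, "wz": 0, "tx": 0, "ty": 0, "tz": 2, "claw": -1}, {"wx": 0, "wy": 0, "wz": 0, "tx": 0, "ty": 0, "tz": 0, "claw": -1}]'

```text
clock: 25.9
tool_pos: [0.5347, -0.2325, 0.1089]
orientation: [-0.173, -3.135, 0.001]
ft_force: [-3.0, 0.7, 8.4]
width: -0.0
grasp_force: 4.4
```

Call:
apply_moves --series '[{"wx": 0, "wy": 0, "wz": 0, "tx": 0, "ty": 0, "tz": 1, "claw": -1}, {"wx": 0, "wy": 0, "wz": 0, "tx": 0, "ty": 0, "tz": 0, "claw": -1}]'

```text
clock: 26.1
tool_pos: [0.5349, -0.2326, 0.1087]
orientation: [-0.173, -3.136, 0.0]
ft_force: [-6.2, 2.4, 15.4]
width: -0.0001
grasp_force: 8.0
```

Call:
apply_moves --series '[{"wx": 0, "wy": 0, "wz": 0, "tx": 0, "ty": 0, "tz": 0, "claw": -1}, {"wx": 0, "wy": 0, "wz": 0, "tx": 0, "ty": 0, "tz": 0, "claw": -1}, {"wx": 0, "wy": 0, "wz": 0, "tx": 0, "ty": 0, "tz": 0, "claw": -1}, {"wx": 0, "wy": 0, "wz": 0, "tx": 0, "ty": 0, "tz": 0, "claw": -1}, {"wx": 0, "wy": 0, "wz": 0, "tx": 0, "ty": 0, "tz": 0, "claw": -1}]'

```text
clock: 26.6
tool_pos: [0.5349, -0.2326, 0.1087]
orientation: [-0.173, -3.136, 0.001]
ft_force: [-6.6, 2.5, 15.6]
width: -0.0001
grasp_force: 8.0
```

Call:
apply_moves --series '[{"wx": 0, "wy": 0, "wz": 0, "tx": 0, "ty": 0, "tz": 0, "claw": -1}, {"wx": 0, "wy": 0, "wz": 0, "tx": 0, "ty": 0, "tz": 0, "claw": -1}, {"wx": 0, "wy": 0, "wz": 0, "tx": 0, "ty": 0, "tz": 0, "claw": -1}, {"wx": 0, "wy": 0, "wz": 0, "tx": 0, "ty": 0, "tz": 0, "claw": -1}, {"wx": 0, "wy": 0, "wz": 0, "tx": 0, "ty": 0, "tz": 0, "claw": -1}]'

```text
clock: 27.1
tool_pos: [0.5349, -0.2326, 0.1087]
orientation: [-0.173, -3.136, 0.001]
ft_force: [-6.8, 2.4, 16.1]
width: -0.0
grasp_force: 8.0
```

Call:
apply_moves --series '[{"wx": 0, "wy": 0, "wz": 0, "tx": 0, "ty": 0, "tz": 0, "claw": -1}, {"wx": 0, "wy": 0, "wz": 0, "tx": 0, "ty": 0, "tz": 0, "claw": -1}, {"wx": 0, "wy": 0, "wz": 0, "tx": 0, "ty": 0, "tz": 0, "claw": -1}]'

```text
clock: 27.4
tool_pos: [0.5349, -0.2326, 0.1087]
orientation: [-0.173, -3.136, 0.001]
ft_force: [-6.6, 2.0, 14.9]
width: -0.0001
grasp_force: 8.0
```

Call:
apply_moves --series '[{"wx": 0, "wy": 0, "wz": 0, "tx": 0, "ty": 0, "tz": -20, "claw": -1}, {"wx": 0, "wy": 0, "wz": 0, "tx": 0, "ty": 0, "tz": -14, "claw": 0.1}, {"wx": 0, "wy": 0, "wz": 0, "tx": 0, "ty": 0, "tz": 0, "claw": 0.1}, {"wx": 0, "wy": 0, "wz": 0, "tx": 0, "ty": 0, "tz": 0, "claw": 0.1}, {"wx": 0, "wy": 0, "wz": 0, "tx": 0, "ty": 0, "tz": 0, "claw": 0.1}]'

```text
clock: 27.9
tool_pos: [0.5342, -0.2322, 0.14]
orientation: [-0.173, -3.133, 0.0]
ft_force: [0.0, 0.6, -0.8]
width: 0.0469
grasp_force: 0.0
```

```bash
python3 - <<'E'
from h import *
go(534.3,-232.2,78)
E
```

```text
clk 27.90 T [ 534.2 -232.2  140. ] toolx [-0.994  0.11   0.004] tooly [ 0.11   0.994 -0.   ] toolz [-0.004  0.    -1.   ] q [ 0.09  0.29  0.29  1.67 -0.08  1.2   1.86]
F [ 0.   0.6 -0.8] w 46.9 g 0.0
shift [-0.3 -0.  62. ] turn [0. 0. 0.]
```

Call:
apply_moves --series '[{"wx": 0, "wy": 0, "wz": 0, "tx": 0, "ty": 0, "tz": 31, "claw": 0.1}, {"wx": 0, "wy": 0, "wz": 0, "tx": 0, "ty": 0, "tz": 31, "claw": 0.1}, {"wx": 0, "wy": 0, "wz": 0, "tx": 0, "ty": 0, "tz": 0, "claw": 0.1}, {"wx": 0, "wy": 0, "wz": 0, "tx": 0, "ty": 0, "tz": 0, "claw": -1}, {"wx": 0, "wy": 0, "wz": 0, "tx": 0, "ty": 0, "tz": 0, "claw": -1}]'

```text
clock: 28.4
tool_pos: [0.5353, -0.2326, 0.0804]
orientation: [-0.173, -3.136, 0.001]
ft_force: [0.2, 12.6, 1.4]
width: 0.0188
grasp_force: 24.0
```

Call:
apply_moves --series '[{"wx": 0, "wy": 0, "wz": 0, "tx": 0, "ty": 0, "tz": 0, "claw": -1}, {"wx": 0, "wy": 0, "wz": 0, "tx": 0, "ty": 0, "tz": 0, "claw": -1}, {"wx": 0, "wy": 0, "wz": 0.147, "tx": 0, "ty": 0, "tz": 0.12, "claw": -1}, {"wx": 0, "wy": 0, "wz": 0.147, "tx": 0, "ty": 0, "tz": 0.12, "claw": -1}, {"wx": 0, "wy": 0, "wz": 0.147, "tx": 0, "ty": 0, "tz": 0.12, "claw": -1}]'

```text
clock: 28.9
tool_pos: [0.5352, -0.2325, 0.0795]
orientation: [-0.864, -3.02, 0.001]
ft_force: [-0.4, 1.1, 2.4]
width: 0.0179
grasp_force: 58.6
```

```bash
python3 - <<'E'
from h import *
go(534.3,-232.2,78)
E
```

```text
clk 28.90 T [ 535.2 -232.5   79.5] toolx [-0.849  0.529  0.   ] tooly [ 0.529  0.849 -0.001] toolz [-0.001 -0.001 -1.   ] q [ 0.04  0.35  0.35  1.74 -0.13  1.08  1.45]
F [-0.4  1.1  2.4] w 17.9 g 58.6
shift [ 0.9 -0.2  1.5] turn [0. 0. 0.]
```

23 more rows of screwing down.

Call:
apply_moves --series '[{"wx": 0, "wy": 0, "wz": 0.147, "tx": 0, "ty": 0, "tz": 0.12, "claw": -1}, {"wx": 0, "wy": 0, "wz": 0.147, "tx": 0, "ty": 0, "tz": 0.12, "claw": -1}, {"wx": 0, "wy": 0, "wz": 0.147, "tx": 0, "ty": 0, "tz": 0.12, "claw": -1}, {"wx": 0, "wy": 0, "wz": 0.147, "tx": 0, "ty": 0, "tz": 0.12, "claw": -1}, {"wx": 0, "wy": 0, "wz": 0.147, "tx": 0, "ty": 0, "tz": 0.12, "claw": -1}]'

```text
clock: 29.4
tool_pos: [0.5347, -0.2328, 0.0788]
orientation: [-1.891, -2.507, 0.002]
ft_force: [-1.5, 0.1, 2.0]
width: 0.0178
grasp_force: 58.6
```

Call:
apply_moves --series '[{"wx": 0, "wy": 0, "wz": 0.147, "tx": 0, "ty": 0, "tz": 0.12, "claw": -1}, {"wx": 0, "wy": 0, "wz": 0.147, "tx": 0, "ty": 0, "tz": 0.12, "claw": -1}, {"wx": 0, "wy": 0, "wz": 0.147, "tx": 0, "ty": 0, "tz": 0.12, "claw": -1}, {"wx": 0, "wy": 0, "wz": 0.147, "tx": 0, "ty": 0, "tz": 0.12, "claw": -1}, {"wx": 0, "wy": 0, "wz": 0.147, "tx": 0, "ty": 0, "tz": 0.12, "claw": -1}]'

```text
clock: 29.9
tool_pos: [0.5341, -0.2327, 0.078]
orientation: [-2.666, -1.66, 0.004]
ft_force: [-3.3, 1.9, 3.2]
width: 0.0175
grasp_force: 58.6
```

Call:
apply_moves --series '[{"wx": 0, "wy": 0, "wz": 0.147, "tx": 0, "ty": 0, "tz": 0.12, "claw": -1}, {"wx": 0, "wy": 0, "wz": 0.147, "tx": 0, "ty": 0, "tz": 0.12, "claw": -1}, {"wx": 0, "wy": 0, "wz": 0.147, "tx": 0, "ty": 0, "tz": 0.12, "claw": -1}, {"wx": 0, "wy": 0, "wz": 0.147, "tx": 0, "ty": 0, "tz": 0.12, "claw": -1}, {"wx": 0, "wy": 0, "wz": 0.147, "tx": 0, "ty": 0, "tz": 0.12, "claw": -1}]'

```text
clock: 30.4
tool_pos: [0.5338, -0.2323, 0.0771]
orientation: [-3.084, -0.592, 0.005]
ft_force: [-5.5, 2.3, 2.9]
width: 0.0178
grasp_force: 58.7
```

Call:
apply_moves --series '[{"wx": 0, "wy": 0, "wz": 0.147, "tx": 0, "ty": 0, "tz": 0.12, "claw": -1}, {"wx": 0, "wy": 0, "wz": 0.147, "tx": 0, "ty": 0, "tz": 0.12, "claw": -1}, {"wx": 0, "wy": 0, "wz": 0.147, "tx": 0, "ty": 0, "tz": 0.12, "claw": -1}, {"wx": 0, "wy": 0, "wz": 0.147, "tx": 0, "ty": 0, "tz": 0.12, "claw": -1}, {"wx": 0, "wy": 0, "wz": 0.147, "tx": 0, "ty": 0, "tz": 0.12, "claw": -1}]'

```text
clock: 30.9
tool_pos: [0.5338, -0.2317, 0.0764]
orientation: [-3.091, 0.555, 0.006]
ft_force: [-5.4, 4.5, 3.2]
width: 0.0178
grasp_force: 58.7
```

Call:
apply_moves --series '[{"wx": 0, "wy": 0, "wz": 0.147, "tx": 0, "ty": 0, "tz": 0.12, "claw": -1}, {"wx": 0, "wy": 0, "wz": 0.147, "tx": 0, "ty": 0, "tz": 0.12, "claw": -1}, {"wx": 0, "wy": 0, "wz": 0, "tx": 0, "ty": 0, "tz": 0, "claw": -1}]'

```text
clock: 31.2
tool_pos: [0.5339, -0.2315, 0.076]
orientation: [2.978, -1.001, -0.007]
ft_force: [-3.9, 4.7, 3.2]
width: 0.018
grasp_force: 58.8
```

```bash
python3 - <<'E'
from h import *
go(534.3,-232.2,78); print(tool()[0]['moment'])
E
```

```text
clk 31.20 T [ 533.9 -231.5   76. ] toolx [ 0.797 -0.604 -0.004] tooly [-0.604 -0.797  0.001] toolz [-0.004  0.001 -1.   ] q [-0.42  0.5   0.97  1.76 -0.45  1.12 -1.53]
F [-3.9  4.7  3.2] w 18.0 g 58.8
shift [ 0.7  0.3 -2. ] turn [0. 0. 0.]
[ 1.01671496  0.9076176  -0.03048055]
```

Call:
apply_moves --series '[{"wx": 0, "wy": 0, "wz": 0, "tx": 0, "ty": 0, "tz": 0, "claw": 0.1}, {"wx": 0, "wy": 0, "wz": 0, "tx": 0, "ty": 0, "tz": 0, "claw": 0.1}, {"wx": 0, "wy": 0, "wz": 0, "tx": 0, "ty": 0, "tz": 0, "claw": 0.1}, {"wx": 0, "wy": 0, "wz": -0.147, "tx": 0, "ty": 0, "tz": 0, "claw": 0.1}, {"wx": 0, "wy": 0, "wz": -0.147, "tx": 0, "ty": 0, "tz": 0, "claw": 0.1}]'

```text
clock: 31.7
tool_pos: [0.5346, -0.2326, 0.0761]
orientation: [3.094, -0.537, -0.003]
ft_force: [-0.1, -0.3, -0.5]
width: 0.0474
grasp_force: 0.0
```

```bash
python3 - <<'E'
from h import *
go(534.3,-232.2,76)
E
```

```text
clk 31.70 T [ 534.6 -232.6   76.1] toolx [ 0.941 -0.337 -0.002] tooly [-0.337 -0.941  0.001] toolz [-0.002 -0.001 -1.   ] q [-0.38  0.47  0.9   1.76 -0.41  1.11 -1.26]
F [-0.1 -0.3 -0.5] w 47.4 g 0.0
shift [-0.5 -0.3  0.1] turn [0. 0. 0.]
```

Call:
apply_moves --series '[{"wx": 0, "wy": 0, "wz": -0.147, "tx": 0, "ty": 0, "tz": 0.5, "claw": 0.1}, {"wx": 0, "wy": 0, "wz": -0.147, "tx": 0, "ty": 0, "tz": 0.5, "claw": 0.1}, {"wx": 0, "wy": 0, "wz": -0.147, "tx": 0, "ty": 0, "tz": 0, "claw": 0.1}, {"wx": 0, "wy": 0, "wz": -0.147, "tx": 0, "ty": 0, "tz": 0, "claw": 0.1}, {"wx": 0, "wy": 0, "wz": -0.147, "tx": 0, "ty": 0, "tz": 0, "claw": 0.1}]'

```text
clock: 32.2
tool_pos: [0.5346, -0.2327, 0.0752]
orientation: [3.081, 0.611, -0.003]
ft_force: [0.8, -0.5, -0.7]
width: 0.0469
grasp_force: 0.0
```

Call:
apply_moves --series '[{"wx": 0, "wy": 0, "wz": -0.147, "tx": 0, "ty": 0, "tz": 0, "claw": 0.1}, {"wx": 0, "wy": 0, "wz": -0.147, "tx": 0, "ty": 0, "tz": 0, "claw": 0.1}, {"wx": 0, "wy": 0, "wz": -0.147, "tx": 0, "ty": 0, "tz": 0, "claw": 0.1}, {"wx": 0, "wy": 0, "wz": -0.147, "tx": 0, "ty": 0, "tz": 0, "claw": 0.1}, {"wx": 0, "wy": 0, "wz": -0.147, "tx": 0, "ty": 0, "tz": 0, "claw": 0.1}]'

```text
clock: 32.7
tool_pos: [0.5346, -0.2328, 0.0752]
orientation: [-2.656, -1.677, 0.003]
ft_force: [1.1, -0.3, 0.1]
width: 0.047
grasp_force: 0.0
```

Call:
apply_moves --series '[{"wx": 0, "wy": 0, "wz": -0.147, "tx": 0, "ty": 0, "tz": 0, "claw": 0.1}, {"wx": 0, "wy": 0, "wz": -0.147, "tx": 0, "ty": 0, "tz": 0, "claw": 0.1}, {"wx": 0, "wy": 0, "wz": -0.147, "tx": 0, "ty": 0, "tz": 0, "claw": 0.1}, {"wx": 0, "wy": 0, "wz": -0.147, "tx": 0, "ty": 0, "tz": 0, "claw": 0.1}, {"wx": 0, "wy": 0, "wz": -0.147, "tx": 0, "ty": 0, "tz": 0, "claw": 0.1}]'

```text
clock: 33.2
tool_pos: [0.5346, -0.2328, 0.0752]
orientation: [-1.876, -2.519, 0.002]
ft_force: [0.2, 0.5, 0.9]
width: 0.047
grasp_force: 0.0
```

Call:
apply_moves --series '[{"wx": 0, "wy": 0, "wz": -0.147, "tx": 0, "ty": 0, "tz": 0, "claw": 0.1}, {"wx": 0, "wy": 0, "wz": -0.147, "tx": 0, "ty": 0, "tz": 0, "claw": 0.1}, {"wx": 0, "wy": 0, "wz": -0.147, "tx": 0, "ty": 0, "tz": 0, "claw": 0.1}, {"wx": 0, "wy": 0, "wz": -0.147, "tx": 0, "ty": 0, "tz": 0, "claw": 0.1}, {"wx": 0, "wy": 0, "wz": -0.147, "tx": 0, "ty": 0, "tz": 0, "claw": 0.1}]'

```text
clock: 33.7
tool_pos: [0.5346, -0.2328, 0.0752]
orientation: [-0.846, -3.024, 0.002]
ft_force: [-0.5, -0.3, -0.0]
width: 0.0465
grasp_force: 0.0
```

Call:
apply_moves --series '[{"wx": 0, "wy": 0, "wz": -0.147, "tx": 0, "ty": 0, "tz": 0, "claw": 0.1}, {"wx": 0, "wy": 0, "wz": -0.147, "tx": 0, "ty": 0, "tz": 0, "claw": 0.1}, {"wx": 0, "wy": 0, "wz": -0.147, "tx": 0, "ty": 0, "tz": 0, "claw": 0.1}, {"wx": 0, "wy": 0, "wz": -0.147, "tx": 0, "ty": 0, "tz": 0, "claw": 0.1}, {"wx": 0, "wy": 0, "wz": 0, "tx": 0, "ty": 0, "tz": 0, "claw": 0.1}]'

```text
clock: 34.2
tool_pos: [0.5345, -0.2329, 0.0751]
orientation: [0.061, -3.139, 0.001]
ft_force: [0.1, 0.0, -0.2]
width: 0.047
grasp_force: 0.0
```

```bash
python3 - <<'E'
from h import *
go(534.3,-232.2,75)
E
```

```text
clk 34.20 T [ 534.5 -232.9   75.1] toolx [-0.999 -0.039  0.002] tooly [-0.039  0.999 -0.   ] toolz [-0.002 -0.    -1.   ] q [ 0.13  0.35  0.24  1.74 -0.09  1.07  2.01]
F [ 0.1  0.  -0.2] w 47.0 g 0.0
shift [0.2 0.7 0.1] turn [0. 0. 0.]
```

Call:
apply_moves --series '[{"wx": 0, "wy": 0, "wz": 0, "tx": 0, "ty": 0.5, "tz": 0, "claw": -1}, {"wx": 0, "wy": 0, "wz": 0, "tx": 0, "ty": 0, "tz": 0, "claw": -1}, {"wx": 0, "wy": 0, "wz": 0, "tx": 0, "ty": 0, "tz": 0, "claw": -1}, {"wx": 0, "wy": 0, "wz": 0, "tx": 0, "ty": 0, "tz": 0, "claw": -1}, {"wx": 0, "wy": 0, "wz": 0, "tx": 0, "ty": 0, "tz": 0, "claw": -1}]'

```text
clock: 34.7
tool_pos: [0.5345, -0.232, 0.075]
orientation: [0.057, -3.139, 0.001]
ft_force: [-0.8, -0.2, 1.5]
width: 0.0177
grasp_force: 58.5
```

Call:
apply_moves --series '[{"wx": 0, "wy": 0, "wz": 0.147, "tx": 0, "ty": 0, "tz": 0.12, "claw": -1}, {"wx": 0, "wy": 0, "wz": 0.147, "tx": 0, "ty": 0, "tz": 0.12, "claw": -1}, {"wx": 0, "wy": 0, "wz": 0.147, "tx": 0, "ty": 0, "tz": 0.12, "claw": -1}, {"wx": 0, "wy": 0, "wz": 0.147, "tx": 0, "ty": 0, "tz": 0.12, "claw": -1}, {"wx": 0, "wy": 0, "wz": 0.147, "tx": 0, "ty": 0, "tz": 0.12, "claw": -1}]'

```text
clock: 35.2
tool_pos: [0.5345, -0.232, 0.0745]
orientation: [-1.083, -2.947, 0.002]
ft_force: [-0.9, -0.8, 1.3]
width: 0.0181
grasp_force: 58.6
```

Call:
apply_moves --series '[{"wx": 0, "wy": 0, "wz": 0.147, "tx": 0, "ty": 0, "tz": 0.12, "claw": -1}, {"wx": 0, "wy": 0, "wz": 0.147, "tx": 0, "ty": 0, "tz": 0.12, "claw": -1}, {"wx": 0, "wy": 0, "wz": 0.147, "tx": 0, "ty": 0, "tz": 0.12, "claw": -1}, {"wx": 0, "wy": 0, "wz": 0.147, "tx": 0, "ty": 0, "tz": 0.12, "claw": -1}, {"wx": 0, "wy": 0, "wz": 0.147, "tx": 0, "ty": 0, "tz": 0.12, "claw": -1}]'

```text
clock: 35.7
tool_pos: [0.5345, -0.232, 0.0738]
orientation: [-2.07, -2.361, 0.003]
ft_force: [-0.8, -0.4, 1.8]
width: 0.018
grasp_force: 58.6
```

Call:
apply_moves --series '[{"wx": 0, "wy": 0, "wz": 0.147, "tx": 0, "ty": 0, "tz": 0.12, "claw": -1}, {"wx": 0, "wy": 0, "wz": 0.147, "tx": 0, "ty": 0, "tz": 0.12, "claw": -1}, {"wx": 0, "wy": 0, "wz": 0.147, "tx": 0, "ty": 0, "tz": 0.12, "claw": -1}, {"wx": 0, "wy": 0, "wz": 0.147, "tx": 0, "ty": 0, "tz": 0.12, "claw": -1}, {"wx": 0, "wy": 0, "wz": 0.147, "tx": 0, "ty": 0, "tz": 0.12, "claw": -1}]'

```text
clock: 36.2
tool_pos: [0.5345, -0.232, 0.0733]
orientation: [-2.781, -1.46, 0.004]
ft_force: [-1.5, -0.6, 1.8]
width: 0.0178
grasp_force: 58.6
```

Call:
apply_moves --series '[{"wx": 0, "wy": 0, "wz": 0.147, "tx": 0, "ty": 0, "tz": 0.12, "claw": -1}, {"wx": 0, "wy": 0, "wz": 0.147, "tx": 0, "ty": 0, "tz": 0.12, "claw": -1}, {"wx": 0, "wy": 0, "wz": 0.147, "tx": 0, "ty": 0, "tz": 0.12, "claw": -1}, {"wx": 0, "wy": 0, "wz": 0.147, "tx": 0, "ty": 0, "tz": 0.12, "claw": -1}, {"wx": 0, "wy": 0, "wz": 0.147, "tx": 0, "ty": 0, "tz": 0.12, "claw": -1}]'

```text
clock: 36.7
tool_pos: [0.5345, -0.232, 0.0727]
orientation: [3.12, 0.364, -0.004]
ft_force: [-1.2, -0.1, 2.1]
width: 0.0177
grasp_force: 58.6
```

Call:
apply_moves --series '[{"wx": 0, "wy": 0, "wz": 0.147, "tx": 0, "ty": 0, "tz": 0.12, "claw": -1}, {"wx": 0, "wy": 0, "wz": 0.147, "tx": 0, "ty": 0, "tz": 0.12, "claw": -1}, {"wx": 0, "wy": 0, "wz": 0.147, "tx": 0, "ty": 0, "tz": 0.12, "claw": -1}, {"wx": 0, "wy": 0, "wz": 0.147, "tx": 0, "ty": 0, "tz": 0.12, "claw": -1}, {"wx": 0, "wy": 0, "wz": 0.147, "tx": 0, "ty": 0, "tz": 0.12, "claw": -1}]'

```text
clock: 37.2
tool_pos: [0.5345, -0.232, 0.0724]
orientation: [3.042, -0.781, -0.003]
ft_force: [-3.6, 0.2, 5.9]
width: 0.0178
grasp_force: 58.9
```

```bash
python3 - <<'E'
from h import *
go(534.3,-232.2,75); print(tool()[0]['moment'])
E
```

```text
clk 37.20 T [ 534.5 -232.    72.4] toolx [ 0.876 -0.482 -0.002] tooly [-0.482 -0.876  0.001] toolz [-0.002 -0.    -1.   ] q [-0.39  0.49  0.92  1.76 -0.43  1.11 -1.4 ]
F [-3.6  0.2  5.9] w 17.8 g 58.9
shift [-0.1  0.3 -2.6] turn [0. 0. 0.]
[-0.01824341  0.59896294  0.82749378]
```

Call:
apply_moves --series '[{"wx": 0, "wy": 0, "wz": 0.12, "tx": 0, "ty": 0, "tz": 0.1, "claw": -1}, {"wx": 0, "wy": 0, "wz": 0.12, "tx": 0, "ty": 0, "tz": 0.1, "claw": -1}, {"wx": 0, "wy": 0, "wz": 0, "tx": 0, "ty": 0, "tz": 0, "claw": -1}]'

```text
clock: 37.5
tool_pos: [0.5358, -0.2332, 0.0725]
orientation: [2.925, -1.137, 0.002]
ft_force: [3.7, -4.9, 1.0]
width: 0.0174
grasp_force: 59.4
```

```bash
python3 - <<'E'
from h import *
go(534.3,-232.2,75); print(tool()[0]['moment'])
E
```

```text
clk 37.50 T [ 535.8 -233.2   72.5] toolx [ 0.737 -0.675  0.002] tooly [-0.675 -0.737  0.002] toolz [ 0.    -0.003 -1.   ] q [-0.43  0.51  0.97  1.77 -0.46  1.11 -1.61]
F [ 3.7 -4.9  1. ] w 17.4 g 59.4
shift [-1.8  0.3 -2.6] turn [0. 0. 0.]
[-1.00548505 -0.83266943  0.02020038]
```

Call:
apply_moves --series '[{"wx": 0, "wy": 0, "wz": 0.1, "tx": 0, "ty": 0, "tz": 0, "claw": -1}, {"wx": 0, "wy": 0, "wz": 0, "tx": 0, "ty": 0, "tz": 0, "claw": -1}]'

```text
clock: 37.7
tool_pos: [0.5357, -0.2333, 0.0724]
orientation: [2.866, -1.281, 0.002]
ft_force: [3.8, -4.5, 1.6]
width: 0.0179
grasp_force: 59.2
```

```bash
python3 - <<'E'
from h import *
go(534.3,-232.2,75); print(tool()[0]['moment'])
E
```

```text
clk 37.70 T [ 535.7 -233.3   72.4] toolx [ 0.667 -0.745  0.003] tooly [-0.745 -0.667  0.002] toolz [ 0.    -0.003 -1.   ] q [-0.44  0.52  0.99  1.77 -0.48  1.12 -1.7 ]
F [ 3.8 -4.5  1.6] w 17.9 g 59.2
shift [-1.7  0.3 -2.6] turn [0. 0. 0.]
[-1.03654897 -0.78453031 -0.02016106]
```

Call:
apply_moves --series '[{"wx": 0, "wy": 0, "wz": 0.12, "tx": 0, "ty": 0, "tz": 0, "claw": -1}]'

```text
clock: 37.8
tool_pos: [0.5355, -0.2334, 0.0724]
orientation: [2.786, -1.447, 0.003]
ft_force: [4.7, -5.8, -2.7]
width: 0.0174
grasp_force: 59.1
```

```bash
python3 - <<'E'
from h import *
print(tool()[0]['moment'])
E
```

```text
[-1.35312968 -0.77474245  0.12839677]
```

Call:
apply_moves --series '[{"wx": 0, "wy": 0, "wz": 0.12, "tx": 0, "ty": 0, "tz": 0, "claw": -1}]'

```text
clock: 37.9
tool_pos: [0.5353, -0.2335, 0.0724]
orientation: [2.691, -1.616, 0.002]
ft_force: [1.2, -5.6, 1.1]
width: 0.0174
grasp_force: 59.4
```

```bash
python3 - <<'E'
from h import *
print(tool()[0]['moment']); s=snap('wrist','w12.png'); s=snap('side','s12.png')
for P in [(.5343,-.2322,.142),(.5343,-.2322,.122),(.5343,-.2322,.128)]: print(proj(s,P))
E
```

```text
[-1.15524418 -0.19514414 -0.06598159]
[312.57806738 224.84175025]
[312.05193462 231.25158045]
[312.20855375 229.34350299]
```

Call:
apply_moves --series '[{"wx": 0, "wy": 0, "wz": 0, "tx": 0, "ty": 0, "tz": 0, "claw": 0.1}, {"wx": 0, "wy": 0, "wz": 0, "tx": 0, "ty": 0, "tz": 0, "claw": 0.1}, {"wx": 0, "wy": 0, "wz": 0, "tx": 0, "ty": 0, "tz": 0, "claw": 0.1}, {"wx": 0, "wy": 0, "wz": 0, "tx": 0, "ty": 0, "tz": -34, "claw": 0.1}, {"wx": 0, "wy": 0, "wz": 0, "tx": 0, "ty": 0, "tz": -30, "claw": 0.1}]'

```text
clock: 38.5
tool_pos: [0.534, -0.2317, 0.1362]
orientation: [2.695, -1.61, -0.006]
ft_force: [0.6, 0.2, 0.6]
width: 0.047
grasp_force: 0.0
```

Call:
apply_moves --series '[{"wx": 0, "wy": 0, "wz": 0, "tx": 0, "ty": 0, "tz": 0, "claw": -1}, {"wx": 0, "wy": 0, "wz": 0, "tx": 0, "ty": 0, "tz": 0, "claw": -1}, {"wx": 0, "wy": 0, "wz": 0, "tx": 0, "ty": 0, "tz": 0, "claw": -1}, {"wx": 0, "wy": 0, "wz": 0, "tx": 0, "ty": 0, "tz": 10, "claw": -1}, {"wx": 0, "wy": 0, "wz": 0, "tx": 0, "ty": 0, "tz": 10, "claw": -1}]'

```text
clock: 39.0
tool_pos: [0.5342, -0.2317, 0.1142]
orientation: [2.696, -1.61, -0.005]
ft_force: [0.5, 0.2, -1.2]
width: -0.0002
grasp_force: 0.0
```

Call:
apply_moves --series '[{"wx": 0, "wy": 0, "wz": 0, "tx": 0, "ty": 0, "tz": 3, "claw": -1}, {"wx": 0, "wy": 0, "wz": 0, "tx": 0, "ty": 0, "tz": 0, "claw": -1}]'

```text
clock: 39.2
tool_pos: [0.5345, -0.2318, 0.1132]
orientation: [2.697, -1.611, -0.005]
ft_force: [-5.8, 4.9, 18.2]
width: 0.0001
grasp_force: 9.2
```

Call:
apply_moves --series '[{"wx": 0, "wy": 0, "wz": 0, "tx": 0, "ty": 0, "tz": 1, "claw": -1}, {"wx": 0, "wy": 0, "wz": 0, "tx": 0, "ty": 0, "tz": 0, "claw": -1}]'

```text
clock: 39.4
tool_pos: [0.5346, -0.2319, 0.1129]
orientation: [2.697, -1.611, -0.004]
ft_force: [-8.0, 6.1, 26.0]
width: -0.0
grasp_force: 12.9
```

Call:
apply_moves --series '[{"wx": 0, "wy": 0, "wz": 0, "tx": 0, "ty": 0, "tz": 1, "claw": -1}, {"wx": 0, "wy": 0, "wz": 0, "tx": 0, "ty": 0, "tz": 0, "claw": -1}]'

```text
clock: 39.6
tool_pos: [0.5347, -0.2319, 0.1125]
orientation: [-2.697, 1.611, 0.004]
ft_force: [-10.1, 7.7, 33.8]
width: -0.0001
grasp_force: 16.7
```

Call:
apply_moves --series '[{"wx": 0, "wy": 0, "wz": 0, "tx": 0, "ty": 0, "tz": -35, "claw": 1}, {"wx": 0, "wy": 0, "wz": 0, "tx": 0, "ty": 0, "tz": -35, "claw": 1}, {"wx": 0, "wy": 0, "wz": 0, "tx": 0, "ty": 0, "tz": -35, "claw": 1}]'

```text
clock: 39.9
tool_pos: [0.5342, -0.2317, 0.2158]
orientation: [2.695, -1.61, -0.006]
ft_force: [0.6, 0.2, 0.2]
width: 0.0432
grasp_force: 0.0
```

```bash
cat >> h.py <<'E'
def slabs(show=True):
    s=snap('top'); g=s['pixels'].astype(int); m=((g.sum(2)<190)&(g.max(2)-g.min(2)<25)).astype(np.uint8)
    M=np.zeros_like(m); M[185:240,130:330]=m[185:240,130:330]
    for c in cv2.findContours(M,cv2.RETR_EXTERNAL,cv2.CHAIN_APPROX_NONE)[0]:
        if cv2.contourArea(c)<60: continue
        P=np.array([ray(s,u,v,.015)[:2] for u,v in c[:,0,:]],np.float32)*1000
        (cx,cy),(w,h),a=cv2.minAreaRect(P)
        if w<h: w,h,a=h,w,a+90
        print('slab c %.0f %.0f size %.0f %.0f ang %.1f'%(cx,cy,w,h,a%180))
def frame(head,tilt_head,tilt):
    """tool y heading (deg) projected, tool z tilted by tilt deg from down toward heading tilt_head"""
    th=np.radians(tilt_head); t=np.radians(tilt); tz=np.array([np.sin(t)*np.cos(th),np.sin(t)*np.sin(th),-np.cos(t)])
    h=np.radians(head); ty=np.array([np.cos(h),np.sin(h),0]); ty-=tz*(ty@tz); ty/=np.linalg.norm(ty)
    return np.c_[np.cross(ty,tz),ty,tz]
def target(tip,Rt):
    P=np.array(tip,float)+28*Rt[:,2]; t,T,M=tool()
    w=R.from_matrix(M.T@Rt).as_rotvec(); d1=M.T@(P-T); d2=Rt.T@(P-T)
    n=int(np.ceil(np.linalg.norm(w)/.145)) or 1
    print('clk %.2f tip %s q %s F %s w %.1f g %.0f'%(t['clock'],(T-28*M[:,2]).round(1),np.round(t['joint_pos'],2),np.round(t['ft_force'],1),t['width']*1000,t['grasp_force']))
    print('turn total',w.round(3),'rows',n,'each',(w/n).round(4)); print('shift before turn',d1.round(1),' or after turn',d2.round(1))
E
python3 - <<'E'
from h import *
slabs()
target((436,-21,120),frame(4.2,94.2,30))
E
```

```text
slab c 426 295 size 137 50 ang 87.4
slab c 428 61 size 284 86 ang 82.1
clk 39.95 tip [ 536.1 -233.1  249.3] q [-0.57  0.41  1.18  1.59 -0.38  1.39 -2.  ] F [ 1.8 -1.2  4.2] w 50.4 g 0
turn total [ 0.71   0.149 -2.637] rows 19 each [ 0.0374  0.0078 -0.1388]
shift before turn [-247.4  -18.   124.9]  or after turn [139.  -84.3 225.2]
```

Call:
apply_moves --series '[{"wx": 0, "wy": 0, "wz": 0, "tx": -41, "ty": -3, "tz": 0, "claw": 1}, {"wx": 0, "wy": 0, "wz": 0, "tx": -41, "ty": -3, "tz": 0, "claw": 1}, {"wx": 0, "wy": 0, "wz": 0, "tx": -41, "ty": -3, "tz": 0, "claw": 1}, {"wx": 0, "wy": 0, "wz": 0, "tx": -41, "ty": -3, "tz": 0, "claw": 1}, {"wx": 0, "wy": 0, "wz": 0, "tx": -41, "ty": -3, "tz": 0, "claw": 1}]'

```text
clock: 40.45
tool_pos: [0.4745, -0.087, 0.2204]
orientation: [-2.701, 1.588, 0.001]
ft_force: [0.4, 0.2, 1.1]
width: 0.0856
grasp_force: 0.0
```

Call:
apply_moves --series '[{"wx": 0.037, "wy": 0.008, "wz": -0.139, "tx": 0, "ty": 0, "tz": 0, "claw": 1}, {"wx": 0.037, "wy": 0.008, "wz": -0.139, "tx": 0, "ty": 0, "tz": 0, "claw": 1}, {"wx": 0.037, "wy": 0.008, "wz": -0.139, "tx": 0, "ty": 0, "tz": 0, "claw": 1}, {"wx": 0.037, "wy": 0.008, "wz": -0.139, "tx": 0, "ty": 0, "tz": 0, "claw": 1}, {"wx": 0.037, "wy": 0.008, "wz": -0.139, "tx": 0, "ty": 0, "tz": 0, "claw": 1}]'

```text
clock: 40.95
tool_pos: [0.474, -0.096, 0.2186]
orientation: [-2.947, 0.559, -0.191]
ft_force: [1.2, 0.6, 0.3]
width: 0.0856
grasp_force: 0.0
```

Call:
apply_moves --series '[{"wx": 0.037, "wy": 0.008, "wz": -0.139, "tx": 0, "ty": 0, "tz": 0, "claw": 1}, {"wx": 0.037, "wy": 0.008, "wz": -0.139, "tx": 0, "ty": 0, "tz": 0, "claw": 1}, {"wx": 0.037, "wy": 0.008, "wz": -0.139, "tx": 0, "ty": 0, "tz": 0, "claw": 1}, {"wx": 0.037, "wy": 0.008, "wz": -0.139, "tx": 0, "ty": 0, "tz": 0, "claw": 1}, {"wx": 0.037, "wy": 0.008, "wz": -0.139, "tx": 0, "ty": 0, "tz": 0, "claw": 1}]'

```text
clock: 41.45
tool_pos: [0.4741, -0.0959, 0.2189]
orientation: [-2.826, -0.475, -0.346]
ft_force: [0.5, 0.4, 0.6]
width: 0.0856
grasp_force: 0.0
```

Call:
apply_moves --series '[{"wx": 0.037, "wy": 0.008, "wz": -0.139, "tx": 0, "ty": 0, "tz": 0, "claw": 1}, {"wx": 0.037, "wy": 0.008, "wz": -0.139, "tx": 0, "ty": 0, "tz": 0, "claw": 1}, {"wx": 0.037, "wy": 0.008, "wz": -0.139, "tx": 0, "ty": 0, "tz": 0, "claw": 1}, {"wx": 0.037, "wy": 0.008, "wz": -0.139, "tx": 0, "ty": 0, "tz": 0, "claw": 1}, {"wx": 0.037, "wy": 0.008, "wz": -0.139, "tx": 0, "ty": 0, "tz": 0, "claw": 1}]'

```text
clock: 41.95
tool_pos: [0.4596, -0.0872, 0.2262]
orientation: [-2.4, -1.399, -0.461]
ft_force: [0.2, -0.2, -1.0]
width: 0.0856
grasp_force: 0.0
```

Call:
apply_moves --series '[{"wx": 0.037, "wy": 0.008, "wz": -0.139, "tx": 0, "ty": 0, "tz": 0, "claw": 1}, {"wx": 0.037, "wy": 0.008, "wz": -0.139, "tx": 0, "ty": 0, "tz": 0, "claw": 1}, {"wx": 0.037, "wy": 0.008, "wz": -0.139, "tx": 0, "ty": 0, "tz": 0, "claw": 1}, {"wx": 0.037, "wy": 0.008, "wz": -0.139, "tx": 0, "ty": 0, "tz": 0, "claw": 1}, {"wx": 0, "wy": 0, "wz": 0, "tx": 0, "ty": 0, "tz": 0, "claw": 1}]'

```text
clock: 42.45
tool_pos: [0.4276, -0.0686, 0.2412]
orientation: [-1.893, -2.02, -0.51]
ft_force: [0.7, 0.3, -0.0]
width: 0.0853
grasp_force: 0.0
```

```bash
python3 - <<'E'
from h import *
target((436,-21,60),frame(4.2,94.2,30))
s=snap('wrist','w13.png'); slabs()
E
```

```text
clk 42.45 tip [427.4 -81.7 265.9] q [-1.2  -0.5   1.34  1.86 -0.    1.45  0.16] F [ 0.7  0.3 -0. ] w 85.3 g 0
turn total [0.041 0.038 0.003] rows 1 each [0.0413 0.0376 0.0026]
shift before turn [-42.2   3.1 210.4]  or after turn [-50.   11.8 208.3]
slab c 425 295 size 138 50 ang 87.6
slab c 428 61 size 284 86 ang 82.1
slab c 438 -175 size 169 98 ang 5.0
```

View pics/w13.png

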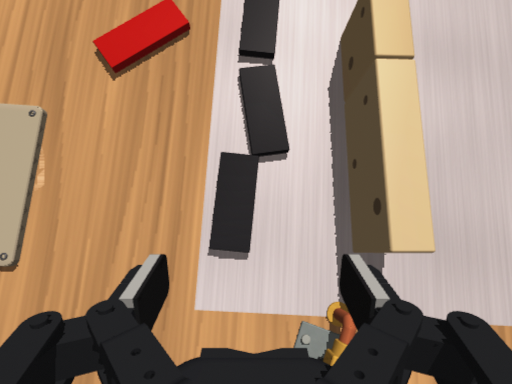

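```bash
python3 - <<'E'
from h import *
s=snap('wrist')
for n,c in [('R',[(219,153),(258,157),(249,251),(211,248)]),('M',[(240,68),(274,65),(288,149),(254,154)])]:
    P=np.array([ray(s,u,v,.015)[:2]*1000 for u,v in c],np.float32); (cx,cy),(w,h),a=cv2.minAreaRect(P); print(n,P.mean(0),w,h,a)
b=[(346,245),(433,251),(409,57),(366,57)]
print([ray(s,u,v,.114)[:2].round(3) for u,v in b])
target((436,-21,240),frame(4.2,-85.8,0))
E
```

```text
R [406.63104  -10.332821] 135.82174682617188 56.73371887207031 87.37261199951172
M [442.19382 133.01921] 52.61170196533203 138.7769012451172 11.643450736999512
[array([ 0.531, -0.068]), array([ 0.625, -0.07 ]), array([0.609, 0.159]), array([0.557, 0.155])]
clk 42.60 tip [427.7 -82.5 265.8] q [-1.2  -0.5   1.34  1.86 -0.    1.45  0.16] F [ 0.5  0.1 -1.2] w 85.4 g 0
turn total [ 0.041 -0.486 -0.016] rows 4 each [ 0.0102 -0.1215 -0.0039]
shift before turn [28.6  9.3 48.3]  or after turn [47.6 11.6 29. ]
```

Call:
apply_moves --series '[{"wx": 0.01, "wy": -0.122, "wz": 0, "tx": 0, "ty": 0, "tz": 0, "claw": 1}, {"wx": 0.01, "wy": -0.122, "wz": 0, "tx": 0, "ty": 0, "tz": 0, "claw": 1}, {"wx": 0.01, "wy": -0.122, "wz": 0, "tx": 0, "ty": 0, "tz": 0, "claw": 1}, {"wx": 0.01, "wy": -0.122, "wz": 0, "tx": 0, "ty": 0, "tz": 0, "claw": 1}, {"wx": 0, "wy": 0, "wz": 0, "tx": 45, "ty": 10, "tz": 0, "claw": 1}]'

```text
clock: 43.1
tool_pos: [0.4352, -0.025, 0.241]
orientation: [2.155, 2.28, -0.008]
ft_force: [1.2, -0.2, 0.9]
width: 0.0853
grasp_force: 0.0
```

Call:
apply_moves --series '[{"wx": 0, "wy": 0, "wz": 0, "tx": 45, "ty": 5, "tz": 0, "claw": 1}, {"wx": 0, "wy": 0, "wz": 0, "tx": 45, "ty": 5, "tz": 0, "claw": 1}, {"wx": 0, "wy": 0, "wz": 0, "tx": 45, "ty": 5, "tz": 0, "claw": 1}, {"wx": 0, "wy": 0, "wz": 0, "tx": 45, "ty": 0, "tz": 0, "claw": 1}, {"wx": 0, "wy": 0, "wz": 0, "tx": 0, "ty": 0, "tz": 0, "claw": 1}]'

```text
clock: 43.6
tool_pos: [0.4375, 0.1627, 0.2399]
orientation: [2.145, 2.295, -0.006]
ft_force: [0.0, -0.3, 0.5]
width: 0.0855
grasp_force: 0.0
```

```bash
python3 - <<'E'
from h import *
target((442,133,150),frame(11.6,-78.4,30))
target((442,133,150),frame(11.6,-78.4,0))
E
```

```text
clk 43.60 tip [437.6 162.8 267.9] q [-1.17 -0.09  0.69  1.83  0.06  1.38 -0.43] F [ 0.  -0.3  0.5] w 85.5 g 0
turn total [-0.038 -0.52  -0.131] rows 4 each [-0.0094 -0.13   -0.0328]
shift before turn [-43.4   4.6 114.3]  or after turn [ 19.   -1.6 120.8]
clk 43.60 tip [437.6 162.8 267.9] q [-1.17 -0.09  0.69  1.83  0.06  1.38 -0.43] F [ 0.  -0.3  0.5] w 85.5 g 0
turn total [-0.002  0.003 -0.135] rows 1 each [-0.0024  0.0029 -0.135 ]
shift before turn [-29.6   2.7 118. ]  or after turn [-30.   -1.6 117.9]
```

Call:
apply_moves --series '[{"wx": -0.01, "wy": -0.13, "wz": -0.033, "tx": 0, "ty": 0, "tz": 0, "claw": 1}, {"wx": -0.01, "wy": -0.13, "wz": -0.033, "tx": 0, "ty": 0, "tz": 0, "claw": 1}, {"wx": -0.01, "wy": -0.13, "wz": -0.033, "tx": 0, "ty": 0, "tz": 0, "claw": 1}, {"wx": -0.01, "wy": -0.13, "wz": -0.033, "tx": 0, "ty": 0, "tz": 0, "claw": 1}, {"wx": 0, "wy": 0, "wz": 0, "tx": 6, "ty": 0, "tz": 40, "claw": 1}]'

```text
clock: 44.1
tool_pos: [0.4422, 0.1479, 0.2036]
orientation: [1.7, 2.091, -0.45]
ft_force: [1.1, 1.5, -1.7]
width: 0.0854
grasp_force: 0.0
```

Call:
apply_moves --series '[{"wx": 0, "wy": 0, "wz": 0, "tx": 6, "ty": -1, "tz": 40, "claw": 1}, {"wx": 0, "wy": 0, "wz": 0, "tx": 6, "ty": 0, "tz": 40, "claw": 1}, {"wx": 0, "wy": 0, "wz": 0, "tx": 0, "ty": 0, "tz": 0, "claw": 1}]'

```text
clock: 44.4
tool_pos: [0.4449, 0.1094, 0.1247]
orientation: [1.714, 2.084, -0.465]
ft_force: [0.4, 0.4, 0.2]
width: 0.0856
grasp_force: 0.0
```

```bash
python3 - <<'E'
from h import *
target((442,133,40),frame(11.6,-78.4,30))
s=snap('wrist','w14.png')
a=np.radians(101.6); L=np.array([np.cos(a),np.sin(a)]); W=np.array([L[1],-L[0]])
for i,j in [(1,1),(1,-1),(-1,-1),(-1,1)]:
    p=np.array([.442,.133])+L*.07*i+W*.028*j; print(proj(s,(*p,.015)).round())
g=s['pixels'].astype(int); m=((g.sum(2)<150)).astype(np.uint8); m[230:]=0
for c in cv2.findContours(m,cv2.RETR_EXTERNAL,cv2.CHAIN_APPROX_NONE)[0]:
    if cv2.contourArea(c)<800: continue
    b=cv2.boxPoints(cv2.minAreaRect(c)); P=np.array([ray(s,u,v,.015)[:2]*1000 for u,v in c[:,0]],np.float32)
    print(b.round().tolist(), [np.round(x) for x in cv2.minAreaRect(P)])
E
```

```text
clk 44.40 tip [442.2 123.2 148.9] q [-1.23  0.2   0.58  1.96  0.38  1.29 -0.61] F [0.4 0.4 0.2] w 85.6 g 0
turn total [-0.006  0.003 -0.007] rows 1 each [-0.0062  0.0034 -0.0067]
shift before turn [63.2  2.1 89.2]  or after turn [62.9  1.9 89.5]
[298.   7.]
[211.   8.]
[227. 170.]
[284. 170.]
[[169.0, 228.0], [180.0, 162.0], [234.0, 172.0], [223.0, 237.0]] [array([407.,   4.]), array([111.,  55.]), np.float64(88.0)]
[[180.0, 165.0], [195.0, -8.0], [295.0, 0.0], [281.0, 173.0]] [array([419., 132.]), array([ 96., 143.]), np.float64(11.0)]
```

Call:
apply_moves --series '[{"wx": 0, "wy": 0, "wz": 0, "tx": 21, "ty": 0.7, "tz": 30, "claw": 1}, {"wx": 0, "wy": 0, "wz": 0, "tx": 21, "ty": 0.7, "tz": 30, "claw": 1}, {"wx": 0, "wy": 0, "wz": 0, "tx": 21, "ty": 0.7, "tz": 30, "claw": 1}, {"wx": 0, "wy": 0, "wz": 0, "tx": 0, "ty": 0, "tz": 0, "claw": 1}]'

```text
clock: 44.85
tool_pos: [0.4464, 0.1237, 0.0172]
orientation: [1.709, 2.088, -0.459]
ft_force: [-0.3, 0.7, 0.8]
width: 0.0853
grasp_force: 0.0
```

```bash
python3 - <<'E'
from h import *
target((442,133,2),frame(11.6,-78.4,30))
E
```

```text
clk 44.85 tip [443.6 137.5  41.4] q [-1.2   0.4   0.54  2.01  0.3   1.06 -0.66] F [-0.3  0.7  0.8] w 85.3 g 0
turn total [-0.001  0.001 -0.003] rows 1 each [-0.0014  0.0014 -0.0029]
shift before turn [16.3 -2.4 36.1]  or after turn [16.2 -2.4 36.1]
```

Call:
apply_moves --series '[{"wx": 0, "wy": 0, "wz": 0, "tx": 8, "ty": -1.2, "tz": 18, "claw": 1}, {"wx": 0, "wy": 0, "wz": 0, "tx": 8, "ty": -1.2, "tz": 16, "claw": 1}, {"wx": 0, "wy": 0, "wz": 0, "tx": 0, "ty": 0, "tz": 0, "claw": 1}]'

```text
clock: 45.15
tool_pos: [0.4462, 0.1203, -0.0178]
orientation: [1.711, 2.087, -0.454]
ft_force: [0.1, 0.2, 0.8]
width: 0.0852
grasp_force: 0.0
```

Call:
apply_moves --series '[{"wx": 0, "wy": 0, "wz": 0, "tx": 0, "ty": 0, "tz": 0, "claw": -1}, {"wx": 0, "wy": 0, "wz": 0, "tx": 0, "ty": 0, "tz": 0, "claw": -1}, {"wx": 0, "wy": 0, "wz": 0, "tx": 0, "ty": 0, "tz": 0, "claw": -1}, {"wx": 0, "wy": 0, "wz": 0, "tx": 0, "ty": 0, "tz": 0, "claw": -1}]'

```text
clock: 45.55
tool_pos: [0.4464, 0.1208, -0.0169]
orientation: [1.712, 2.088, -0.452]
ft_force: [-7.2, 2.5, 17.5]
width: 0.0539
grasp_force: 60.0
```

```bash
python3 - <<'E'
from h import *
target((442,133,2),frame(11.6,-78.4,30))
E
```

```text
clk 45.55 tip [443.5 134.5   7.4] q [-1.18  0.46  0.53  2.02  0.29  0.98 -0.67] F [-7.2  2.5 17.5] w 53.9 g 60
turn total [ 0.001 -0.002 -0.006] rows 1 each [ 0.0013 -0.0019 -0.0058]
shift before turn [ 1.7 -1.8  5.3]  or after turn [ 1.7 -1.8  5.3]
```

Call:
apply_moves --series '[{"wx": 0, "wy": 0, "wz": 0, "tx": -10, "ty": 0, "tz": -17, "claw": -1}, {"wx": 0, "wy": 0, "wz": 0, "tx": -20, "ty": 0, "tz": -35, "claw": -1}, {"wx": 0, "wy": 0, "wz": 0, "tx": -20, "ty": 0, "tz": -35, "claw": -1}, {"wx": 0, "wy": 0, "wz": 0, "tx": -20, "ty": 0, "tz": -35, "claw": -1}, {"wx": 0, "wy": 0, "wz": 0, "tx": 0, "ty": 0, "tz": 0, "claw": -1}]'

```text
clock: 46.05
tool_pos: [0.4477, 0.1215, 0.1266]
orientation: [1.715, 2.087, -0.443]
ft_force: [0.8, 0.3, -2.5]
width: 0.0538
grasp_force: 64.5
```

```bash
cat >> h.py <<'E'
def place(yb,dx=0,dz=0,tilt=25,off=(-45.6,62.5)):
    a=np.radians(3.2); x=-25+off[0]+dx; p=[594+np.cos(a)*x-np.sin(a)*yb,105+np.sin(a)*x+np.cos(a)*yb,off[1]+dz]
    print('tip goal',np.round(p,1)); target(p,frame(-86.8,3.2,tilt))
E
python3 - <<'E'
from h import *
place(0,-20,60)
E
```

```text
tip goal [503.5  99.9 122.5]
clk 46.05 tip [444.8 135.  151. ] q [-1.25  0.2   0.58  1.94  0.37  1.29 -0.62] F [ 0.8  0.3 -2.5] w 53.8 g 65
turn total [0.078 0.694 1.761] rows 14 each [0.0056 0.0496 0.1258]
shift before turn [-14.4  62.   42.9]  or after turn [47.7 24.6 54.8]
```

Call:
apply_moves --series '[{"wx": 0.006, "wy": 0.05, "wz": 0.126, "tx": 0, "ty": 0, "tz": 0, "claw": -1}, {"wx": 0.006, "wy": 0.05, "wz": 0.126, "tx": 0, "ty": 0, "tz": 0, "claw": -1}, {"wx": 0.006, "wy": 0.05, "wz": 0.126, "tx": 0, "ty": 0, "tz": 0, "claw": -1}, {"wx": 0.006, "wy": 0.05, "wz": 0.126, "tx": 0, "ty": 0, "tz": 0, "claw": -1}, {"wx": 0.006, "wy": 0.05, "wz": 0.126, "tx": 0, "ty": 0, "tz": 0, "claw": -1}]'

```text
clock: 46.55
tool_pos: [0.4453, 0.1197, 0.1219]
orientation: [2.409, 1.548, -0.076]
ft_force: [-0.3, 0.7, -1.7]
width: 0.0541
grasp_force: 64.5
```

Call:
apply_moves --series '[{"wx": 0.006, "wy": 0.05, "wz": 0.126, "tx": 0, "ty": 0, "tz": 0, "claw": -1}, {"wx": 0.006, "wy": 0.05, "wz": 0.126, "tx": 0, "ty": 0, "tz": 0, "claw": -1}, {"wx": 0.006, "wy": 0.05, "wz": 0.126, "tx": 0, "ty": 0, "tz": 0, "claw": -1}, {"wx": 0.006, "wy": 0.05, "wz": 0.126, "tx": 0, "ty": 0, "tz": 0, "claw": -1}, {"wx": 0.006, "wy": 0.05, "wz": 0.126, "tx": 0, "ty": 0, "tz": 0, "claw": -1}]'

```text
clock: 47.05
tool_pos: [0.4452, 0.1195, 0.1219]
orientation: [2.894, 0.799, 0.339]
ft_force: [0.7, -0.1, -3.3]
width: 0.0537
grasp_force: 64.5
```

Call:
apply_moves --series '[{"wx": 0.006, "wy": 0.05, "wz": 0.126, "tx": 0, "ty": 0, "tz": 0, "claw": -1}, {"wx": 0.006, "wy": 0.05, "wz": 0.126, "tx": 0, "ty": 0, "tz": 0, "claw": -1}, {"wx": 0.006, "wy": 0.05, "wz": 0.126, "tx": 0, "ty": 0, "tz": 0, "claw": -1}, {"wx": 0.006, "wy": 0.05, "wz": 0.126, "tx": 0, "ty": 0, "tz": 0, "claw": -1}, {"wx": 0, "wy": 0, "wz": 0, "tx": 0, "ty": 0, "tz": 0, "claw": -1}]'

```text
clock: 47.55
tool_pos: [0.444, 0.1189, 0.1209]
orientation: [-3.056, -0.078, -0.667]
ft_force: [-0.5, -0.1, -2.5]
width: 0.0538
grasp_force: 64.5
```

```bash
python3 - <<'E'
from h import *
place(0,-20,40)
E
```

```text
tip goal [503.5  99.9 102.5]
clk 47.55 tip [432.4 118.3 146.4] q [-1.01 -0.36  0.43  2.37  0.52  0.79 -2.41] F [-0.5 -0.1 -2.5] w 53.8 g 65
turn total [-0.     0.006 -0.005] rows 1 each [-0.0001  0.0063 -0.0046]
shift before turn [45.7 22.1 69.1]  or after turn [45.1 22.3 69.4]
```

Call:
apply_moves --series '[{"wx": 0, "wy": 0, "wz": 0, "tx": 15, "ty": 7.4, "tz": 10, "claw": -1}, {"wx": 0, "wy": 0, "wz": 0, "tx": 15, "ty": 7.4, "tz": 20, "claw": -1}, {"wx": 0, "wy": 0, "wz": 0, "tx": 15, "ty": 7.4, "tz": 20, "claw": -1}, {"wx": 0, "wy": 0, "wz": 0, "tx": 0, "ty": 0, "tz": 19, "claw": -1}, {"wx": 0, "wy": 0, "wz": 0, "tx": 0, "ty": 0, "tz": 0, "claw": -1}]'

```text
clock: 48.05
tool_pos: [0.5161, 0.1003, 0.0763]
orientation: [-3.061, -0.088, -0.665]
ft_force: [0.0, -0.2, -1.4]
width: 0.0535
grasp_force: 64.5
```

```bash
python3 - <<'E'
from h import *
place(0,-10,4)
E
```

```text
tip goal [513.5 100.5  66.5]
clk 48.05 tip [504.5  99.8 101.8] q [-1.06 -0.11  0.67  2.29  0.39  0.56 -2.18] F [ 0.  -0.2 -1.4] w 53.5 g 65
turn total [0.003 0.009 0.002] rows 1 each [0.0032 0.0087 0.0025]
shift before turn [-6.1 -0.4 35.9]  or after turn [-6.4 -0.3 35.8]
```

Call:
apply_moves --series '[{"wx": 0, "wy": 0.008, "wz": 0, "tx": -3, "ty": 0, "tz": 18, "claw": -1}, {"wx": 0, "wy": 0, "wz": 0, "tx": -3, "ty": 0, "tz": 18, "claw": -1}, {"wx": 0, "wy": 0, "wz": 0, "tx": 0, "ty": 0, "tz": 0, "claw": -1}]'

```text
clock: 48.35
tool_pos: [0.5248, 0.1017, 0.0415]
orientation: [-3.056, -0.088, -0.677]
ft_force: [-0.0, -1.3, -2.4]
width: 0.0536
grasp_force: 64.5
```

Call:
apply_moves --series '[{"wx": 0, "wy": 0, "wz": 0, "tx": 4.5, "ty": 0, "tz": 2, "claw": -1}, {"wx": 0, "wy": 0, "wz": 0, "tx": 0, "ty": 0, "tz": 0, "claw": -1}]'

```text
clock: 48.55
tool_pos: [0.5318, 0.103, 0.0442]
orientation: [-3.051, -0.084, -0.682]
ft_force: [0.0, 0.8, -1.5]
width: 0.0535
grasp_force: 64.5
```

Call:
apply_moves --series '[{"wx": 0, "wy": 0, "wz": 0, "tx": 2.7, "ty": 0, "tz": 1.2, "claw": -1}, {"wx": 0, "wy": 0, "wz": 0, "tx": 0, "ty": 0, "tz": 0, "claw": -1}]'

```text
clock: 48.75
tool_pos: [0.5343, 0.1029, 0.0437]
orientation: [-3.052, -0.083, -0.682]
ft_force: [-0.4, 0.4, -2.7]
width: 0.0535
grasp_force: 64.5
```

```bash
python3 - <<'E'
from h import *
place(0,0,0)
E
```

```text
tip goal [523.5 101.1  62.5]
clk 48.75 tip [522.4 102.2  69. ] q [-1.06  0.02  0.72  2.29  0.26  0.43 -2.08] F [-0.4  0.4 -2.7] w 53.5 g 65
turn total [-0.001 -0.003 -0.002] rows 1 each [-0.0012 -0.0034 -0.0018]
shift before turn [-1.9  1.2  6.3]  or after turn [-1.9  1.2  6.3]
```

Call:
apply_moves --series '[{"wx": 0, "wy": 0, "wz": 0, "tx": -1.7, "ty": 0, "tz": 3.6, "claw": -1}, {"wx": 0, "wy": 0, "wz": 0, "tx": 0, "ty": 0, "tz": 0, "claw": -1}]'

```text
clock: 48.95
tool_pos: [0.5333, 0.1024, 0.0384]
orientation: [-3.053, -0.083, -0.68]
ft_force: [-0.7, 0.9, -2.9]
width: 0.0536
grasp_force: 64.5
```

Call:
apply_moves --series '[{"wx": 0, "wy": 0, "wz": 0, "tx": -0.8, "ty": 0, "tz": 1.8, "claw": -1}, {"wx": 0, "wy": 0, "wz": 0, "tx": 0, "ty": 0, "tz": 0, "claw": -1}]'

```text
clock: 49.15
tool_pos: [0.5335, 0.1024, 0.0366]
orientation: [-3.053, -0.083, -0.68]
ft_force: [0.2, 0.2, -1.3]
width: 0.0533
grasp_force: 64.6
```

```bash
python3 - <<'E'
from h import *
place(0,0,0)
E
```

```text
tip goal [523.5 101.1  62.5]
clk 49.15 tip [521.6 101.8  61.9] q [-1.06  0.04  0.72  2.29  0.24  0.41 -2.07] F [ 0.2  0.2 -1.3] w 53.3 g 65
turn total [-0.    -0.002 -0.001] rows 1 each [-0.0001 -0.0019 -0.0015]
shift before turn [1.9 0.8 0.3]  or after turn [1.9 0.8 0.3]
```

Call:
apply_moves --series '[{"wx": 0, "wy": 0, "wz": 0, "tx": -0.8, "ty": 0, "tz": 1.8, "claw": -1}, {"wx": 0, "wy": 0, "wz": 0, "tx": 0, "ty": 0, "tz": 0, "claw": -1}]'

```text
clock: 49.35
tool_pos: [0.5341, 0.1026, 0.0355]
orientation: [-3.052, -0.082, -0.681]
ft_force: [-14.8, -2.3, 19.7]
width: 0.0542
grasp_force: 67.6
```

Call:
apply_moves --series '[{"wx": 0, "wy": 0, "wz": 0, "tx": 1.8, "ty": 0, "tz": 0.8, "claw": -1}, {"wx": 0, "wy": 0, "wz": 0, "tx": 0, "ty": 0, "tz": 0, "claw": -1}]'

```text
clock: 49.55
tool_pos: [0.5344, 0.1026, 0.0352]
orientation: [-3.054, -0.082, -0.675]
ft_force: [-39.3, -6.3, 48.1]
width: 0.0534
grasp_force: 71.9
```

Call:
apply_moves --series '[{"wx": 0, "wy": 0, "wz": 0, "tx": 1.8, "ty": 0, "tz": 0.8, "claw": -1}, {"wx": 0, "wy": 0, "wz": 0, "tx": 0, "ty": 0, "tz": 0, "claw": -1}]'

```text
clock: 49.75
tool_pos: [0.5346, 0.1027, 0.0348]
orientation: [-3.055, -0.081, -0.67]
ft_force: [-68.3, -9.5, 80.1]
width: 0.0536
grasp_force: 76.4
```

```bash
python3 - <<'E'
from h import *
place(0,0,0)
s=snap('side','s15.png'); p=proj(s,(.53,.1,.06)).astype(int); w=snap('wrist','w15.png')
a=cv2.resize(s['pixels'][p[1]-60:p[1]+60,p[0]-80:p[0]+70,::-1],(500,400),interpolation=cv2.INTER_CUBIC)
cv2.imwrite('pics/c15.png',a)
E
```

```text
tip goal [523.5 101.1  62.5]
clk 49.75 tip [522.9 102.   60.2] q [-1.05  0.05  0.72  2.29  0.21  0.41 -2.04] F [-68.3  -9.5  80.1] w 53.6 g 76
turn total [-0.001  0.005 -0.003] rows 1 each [-0.0006  0.0047 -0.0029]
shift before turn [ 1.6  1.  -1.8]  or after turn [ 1.6  1.  -1.8]
```

View pics/c15.png

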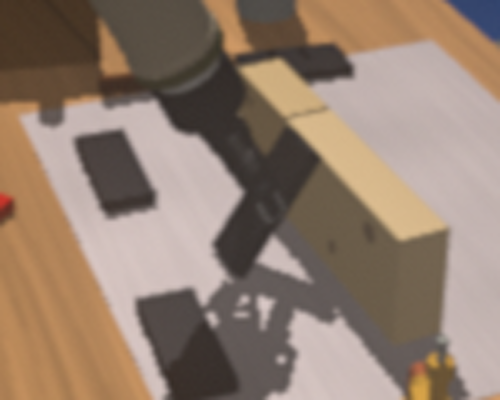

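Call:
apply_moves --series '[{"wx": 0, "wy": 0, "wz": 0, "tx": -3.2, "ty": 0, "tz": -1.8, "claw": -1}, {"wx": 0, "wy": 0, "wz": 0, "tx": 0, "ty": 0, "tz": 0, "claw": -1}]'

```text
clock: 50.05
tool_pos: [0.5339, 0.1027, 0.0357]
orientation: [-3.052, -0.082, -0.681]
ft_force: [-10.8, -1.9, 11.2]
width: 0.0537
grasp_force: 66.4
```

Call:
apply_moves --series '[{"wx": 0, "wy": 0, "wz": 0, "tx": 0, "ty": 0, "tz": 0, "claw": 1}, {"wx": 0, "wy": 0, "wz": 0, "tx": 0, "ty": 0, "tz": 0, "claw": 1}, {"wx": 0, "wy": 0, "wz": 0, "tx": 0, "ty": 0, "tz": 0, "claw": 1}, {"wx": 0, "wy": 0, "wz": 0, "tx": 0, "ty": 0, "tz": 0, "claw": 1}]'

```text
clock: 50.45
tool_pos: [0.5342, 0.1025, 0.0353]
orientation: [-3.053, -0.083, -0.681]
ft_force: [-1.0, 0.7, -0.4]
width: 0.0853
grasp_force: 0.0
```

Call:
apply_moves --series '[{"wx": 0, "wy": 0, "wz": 0, "tx": 0, "ty": 0, "tz": -10, "claw": 1}, {"wx": 0, "wy": 0, "wz": 0, "tx": 0, "ty": 0, "tz": -25, "claw": 1}, {"wx": 0, "wy": 0, "wz": 0, "tx": 0, "ty": 0, "tz": -35, "claw": 1}, {"wx": 0, "wy": 0, "wz": 0, "tx": 10, "ty": 0, "tz": -40, "claw": 1}, {"wx": 0, "wy": 0, "wz": 0, "tx": 10, "ty": 0, "tz": -40, "claw": 1}]'

```text
clock: 50.95
tool_pos: [0.4878, 0.0995, 0.1811]
orientation: [-3.053, -0.082, -0.681]
ft_force: [0.9, 0.8, -0.5]
width: 0.0852
grasp_force: 0.0
```

```bash
python3 - <<'E'
from h import *
target((426,295,150),frame(-2.5,-92.5,30)); slabs()
s=snap('side','s16.png'); snap('top','t16.png'); snap('wrist','w16.png')
a=cv2.imread('pics/s15.png').astype(int); b=cv2.imread('pics/s16.png').astype(int)
p=proj(s,(.53,.1,.06)).astype(int); m=b[p[1]-60:p[1]+60,p[0]-80:p[0]+70].sum(2)<170
print(len([1 for c in cv2.findContours(m.astype(np.uint8),0,2)[0] if cv2.contourArea(c)>60]))
for c in cv2.findContours(m.astype(np.uint8),0,2)[0]:
    if cv2.contourArea(c)>60: print((np.array(cv2.minAreaRect(c)[0])+[p[0]-80,p[1]-60]).round(),np.round(cv2.minAreaRect(c)[1]),round(cv2.minAreaRect(c)[2]))
E
```

```text
clk 50.95 tip [475.9  98.8 206.4] q [-1.07 -0.39  0.55  2.23  0.5   0.9  -2.27] F [ 0.9  0.8 -0.5] w 85.2 g 0
turn total [-0.066 -0.778 -1.521] rows 12 each [-0.0055 -0.0648 -0.1267]
shift before turn [ -71.1 -184.6   28. ]  or after turn [182.4 -70.2 -41.4]
slab c 425 295 size 137 49 ang 87.8
slab c 435 63 size 287 100 ang 85.3
slab c 510 105 size 61 58 ang 1.1
4
[240. 235.] [14. 17.] 68
[225. 147.] [ 3. 28.] 84
[241. 132.] [30. 11.] 55
[195. 132.] [19. 28.] 90
```

Call:
apply_moves --series '[{"wx": -0.006, "wy": -0.065, "wz": -0.127, "tx": 0, "ty": 0, "tz": 0, "claw": 1}, {"wx": -0.006, "wy": -0.065, "wz": -0.127, "tx": 0, "ty": 0, "tz": 0, "claw": 1}, {"wx": -0.006, "wy": -0.065, "wz": -0.127, "tx": 0, "ty": 0, "tz": 0, "claw": 1}, {"wx": -0.006, "wy": -0.065, "wz": -0.127, "tx": 0, "ty": 0, "tz": 0, "claw": 1}, {"wx": -0.006, "wy": -0.065, "wz": -0.127, "tx": 0, "ty": 0, "tz": 0, "claw": 1}]'

```text
clock: 51.65
tool_pos: [0.4883, 0.0993, 0.1786]
orientation: [2.809, 0.98, 0.146]
ft_force: [-0.1, -0.5, -0.6]
width: 0.0851
grasp_force: 0.0
```

Call:
apply_moves --series '[{"wx": -0.006, "wy": -0.065, "wz": -0.127, "tx": 0, "ty": 0, "tz": 0, "claw": 1}, {"wx": -0.006, "wy": -0.065, "wz": -0.127, "tx": 0, "ty": 0, "tz": 0, "claw": 1}, {"wx": -0.006, "wy": -0.065, "wz": -0.127, "tx": 0, "ty": 0, "tz": 0, "claw": 1}, {"wx": -0.006, "wy": -0.065, "wz": -0.127, "tx": 0, "ty": 0, "tz": 0, "claw": 1}, {"wx": -0.006, "wy": -0.065, "wz": -0.127, "tx": 0, "ty": 0, "tz": 0, "claw": 1}]'

```text
clock: 52.15
tool_pos: [0.4884, 0.0992, 0.1783]
orientation: [2.246, 1.675, -0.357]
ft_force: [-0.5, -0.3, -0.2]
width: 0.0852
grasp_force: 0.0
```

Call:
apply_moves --series '[{"wx": -0.006, "wy": -0.065, "wz": -0.127, "tx": 0, "ty": 0, "tz": 0, "claw": 1}, {"wx": -0.006, "wy": -0.065, "wz": -0.127, "tx": 0, "ty": 0, "tz": 0, "claw": 1}, {"wx": 0, "wy": 0, "wz": 0, "tx": 36, "ty": -14, "tz": -8, "claw": 1}, {"wx": 0, "wy": 0, "wz": 0, "tx": 36, "ty": -14, "tz": -8, "claw": 1}, {"wx": 0, "wy": 0, "wz": 0, "tx": 36, "ty": -14, "tz": -8, "claw": 1}]'

```text
clock: 52.65
tool_pos: [0.4501, 0.2072, 0.1437]
orientation: [1.964, 1.885, -0.534]
ft_force: [-0.0, 0.2, 1.0]
width: 0.0853
grasp_force: 0.0
```

Call:
apply_moves --series '[{"wx": 0, "wy": 0, "wz": 0, "tx": 36, "ty": -14, "tz": -8, "claw": 1}, {"wx": 0, "wy": 0, "wz": 0, "tx": 36, "ty": -14, "tz": -8, "claw": 1}, {"wx": 0, "wy": 0, "wz": 0, "tx": 0, "ty": 0, "tz": 0, "claw": 1}]'

```text
clock: 52.95
tool_pos: [0.4227, 0.2825, 0.1192]
orientation: [1.956, 1.894, -0.535]
ft_force: [-0.4, 0.0, -0.3]
width: 0.0852
grasp_force: 0.0
```

```bash
cat >> h.py <<'E'
def wslab(c,ang,fn):
    """compare predicted slab edges with the wrist picture: refine by matching dark mask"""
    s=snap('wrist',fn); g=s['pixels'].astype(int); m=((g.sum(2)<150)).astype(np.uint8); m[235:]=0
    best=None
    for dx in range(-12,13,2):
     for dy in range(-16,17,2):
      for da in (-6,-3,0,3,6):
        a=np.radians(ang+da); L=np.array([np.cos(a),np.sin(a)]); W=np.array([L[1],-L[0]])
        def poly(l,w): return np.array([proj(s,(*((np.array(c)+[dx,dy]+L*l*i+W*w*j)/1000),.015)) for i,j in [(1,1),(1,-1),(-1,-1),(-1,1)]]).round().astype(np.int32)
        A=np.zeros_like(m); cv2.fillConvexPoly(A,poly(78,36),1); B=np.zeros_like(m); cv2.fillConvexPoly(B,poly(70,28),1); A[235:]=0; B[235:]=0
        sc=(m[B>0]).sum()*1. -m[(A>0)&(B==0)].sum()-(B[:235].sum()-m[B>0].sum())
        if best is None or sc>best[0]: best=(sc,c[0]+dx,c[1]+dy,ang+da,int(B.sum()))
    print('slab fit',best)
E
python3 - <<'E'
from h import *
target((426,295,40),frame(-2.3,-92.3,30)); wslab((426,295),87.7,'w17.png')
E
```

```text
clk 52.95 tip [423.2 296.7 143.4] q [-1.4   0.53  0.67  1.61  0.05  1.48 -0.79] F [-0.4  0.  -0.3] w 85.2 g 0
turn total [0.003 0.009 0.007] rows 1 each [0.0028 0.009  0.007 ]
shift before turn [51.3  2.9 89.9]  or after turn [50.6  2.8 90.3]
slab fit (np.float64(10394.0), 426, 301, 87.7, 11690)
```

Call:
apply_moves --series '[{"wx": 0, "wy": 0.009, "wz": 0.007, "tx": 16, "ty": 1, "tz": 29.5, "claw": 1}, {"wx": 0, "wy": 0, "wz": 0, "tx": 16, "ty": 1, "tz": 29.5, "claw": 1}, {"wx": 0, "wy": 0, "wz": 0, "tx": 16, "ty": 1, "tz": 29.5, "claw": 1}, {"wx": 0, "wy": 0, "wz": 0, "tx": 0, "ty": 0, "tz": 0, "claw": 1}]'

```text
clock: 53.4
tool_pos: [0.4276, 0.2716, 0.0189]
orientation: [1.974, 1.881, -0.531]
ft_force: [-1.1, -0.0, -0.2]
width: 0.0852
grasp_force: 0.0
```

```bash
python3 - <<'E'
from h import *
target((426,298,4),frame(-2.3,-92.3,30))
E
```

```text
clk 53.40 tip [428.2 285.7  43.1] q [-1.35  0.65  0.63  1.68 -0.01  1.3  -0.8 ] F [-1.1 -0.  -0.2] w 85.2 g 0
turn total [-0.002  0.004 -0.008] rows 1 each [-0.0019  0.0042 -0.008 ]
shift before turn [30.3 -2.8 27.6]  or after turn [30.2 -2.6 27.7]
```

Call:
apply_moves --series '[{"wx": 0, "wy": 0, "wz": 0, "tx": 15, "ty": -1.4, "tz": 14, "claw": 1}, {"wx": 0, "wy": 0, "wz": 0, "tx": 15, "ty": -1.4, "tz": 12, "claw": 1}, {"wx": 0, "wy": 0, "wz": 0, "tx": 0, "ty": 0, "tz": 0, "claw": 1}]'

```text
clock: 53.7
tool_pos: [0.4267, 0.288, -0.0156]
orientation: [1.975, 1.884, -0.523]
ft_force: [-0.4, -0.2, 0.5]
width: 0.0852
grasp_force: 0.0
```

Call:
apply_moves --series '[{"wx": 0, "wy": 0, "wz": 0, "tx": 0, "ty": 0, "tz": 0, "claw": -1}, {"wx": 0, "wy": 0, "wz": 0, "tx": 0, "ty": 0, "tz": 0, "claw": -1}, {"wx": 0, "wy": 0, "wz": 0, "tx": 0, "ty": 0, "tz": 0, "claw": -1}, {"wx": 0, "wy": 0, "wz": 0, "tx": 0, "ty": 0, "tz": 0, "claw": -1}]'

```text
clock: 54.1
tool_pos: [0.4277, 0.2887, -0.013]
orientation: [1.978, 1.884, -0.519]
ft_force: [-3.4, 0.7, 10.6]
width: 0.0521
grasp_force: 60.6
```

```bash
python3 - <<'E'
from h import *
target((426,298,4),frame(-2.3,-92.3,30))
E
```

```text
clk 54.10 tip [428.2 302.6  11.3] q [-1.35  0.71  0.6   1.66 -0.04  1.26 -0.82] F [-3.4  0.7 10.6] w 52.1 g 61
turn total [ 0.002 -0.004 -0.009] rows 1 each [ 0.0022 -0.004  -0.009 ]
shift before turn [-0.6 -2.   8.7]  or after turn [-0.5 -2.   8.7]
```

Call:
apply_moves --series '[{"wx": 0, "wy": 0, "wz": 0, "tx": 0, "ty": 0, "tz": 0, "claw": 1}, {"wx": 0, "wy": 0, "wz": 0, "tx": 0, "ty": 0, "tz": 0, "claw": 1}, {"wx": 0, "wy": 0, "wz": 0, "tx": 2, "ty": 0, "tz": 4, "claw": 1}, {"wx": 0, "wy": 0, "wz": 0, "tx": 0, "ty": 0, "tz": 0, "claw": 1}]'

```text
clock: 54.5
tool_pos: [0.4269, 0.2879, -0.02]
orientation: [1.976, 1.884, -0.522]
ft_force: [0.4, -0.2, 0.2]
width: 0.0855
grasp_force: 0.0
```

Call:
apply_moves --series '[{"wx": 0, "wy": 0, "wz": 0, "tx": 0, "ty": 0, "tz": 0, "claw": -1}, {"wx": 0, "wy": 0, "wz": 0, "tx": 0, "ty": 0, "tz": 0, "claw": -1}, {"wx": 0, "wy": 0, "wz": 0, "tx": 0, "ty": 0, "tz": 0, "claw": -1}, {"wx": 0, "wy": 0, "wz": 0, "tx": 0, "ty": 0, "tz": 0, "claw": -1}]'

```text
clock: 54.9
tool_pos: [0.4273, 0.2886, -0.0191]
orientation: [1.977, 1.885, -0.52]
ft_force: [-1.0, 0.7, 5.5]
width: 0.0543
grasp_force: 63.8
```

```bash
python3 - <<'E'
from h import *
target((426,298,4),frame(-2.3,-92.3,30))
E
```

```text
clk 54.90 tip [427.8 302.5   5.2] q [-1.34  0.72  0.6   1.66 -0.04  1.25 -0.82] F [-1.   0.7  5.5] w 54.3 g 64
turn total [ 0.002 -0.003 -0.008] rows 1 each [ 0.0023 -0.0034 -0.0081]
shift before turn [-3.5 -1.7  3.3]  or after turn [-3.4 -1.7  3.3]
```

Call:
apply_moves --series '[{"wx": 0, "wy": 0, "wz": 0, "tx": -10, "ty": 0, "tz": -17, "claw": -1}, {"wx": 0, "wy": 0, "wz": 0, "tx": -20, "ty": 0, "tz": -35, "claw": -1}, {"wx": 0, "wy": 0, "wz": 0, "tx": -20, "ty": 0, "tz": -35, "claw": -1}, {"wx": 0, "wy": 0, "wz": 0, "tx": -20, "ty": 0, "tz": -35, "claw": -1}, {"wx": 0, "wy": 0, "wz": 0, "tx": 0, "ty": 0, "tz": 0, "claw": -1}]'

```text
clock: 55.4
tool_pos: [0.4283, 0.2897, 0.1254]
orientation: [1.98, 1.885, -0.511]
ft_force: [1.1, 0.3, -3.1]
width: 0.054
grasp_force: 64.3
```

```bash
python3 - <<'E'
from h import *
place(110,-20,60,off=(-43,64))
E
```

```text
tip goal [500.  209.9 124. ]
clk 55.40 tip [428.7 303.4 149.8] q [-1.4   0.53  0.67  1.59  0.04  1.49 -0.8 ] F [ 1.1  0.3 -3.1] w 54.0 g 64
turn total [0.067 0.762 1.514] rows 12 each [0.0056 0.0635 0.1261]
shift before turn [-51.8  86.8  61. ]  or after turn [60.2 83.6 57.6]
```

Call:
apply_moves --series '[{"wx": 0.006, "wy": 0.064, "wz": 0.126, "tx": 0, "ty": 0, "tz": 0, "claw": -1}, {"wx": 0.006, "wy": 0.064, "wz": 0.126, "tx": 0, "ty": 0, "tz": 0, "claw": -1}, {"wx": 0.006, "wy": 0.064, "wz": 0.126, "tx": 0, "ty": 0, "tz": 0, "claw": -1}, {"wx": 0.006, "wy": 0.064, "wz": 0.126, "tx": 0, "ty": 0, "tz": 0, "claw": -1}, {"wx": 0.006, "wy": 0.064, "wz": 0.126, "tx": 0, "ty": 0, "tz": 0, "claw": -1}]'

```text
clock: 55.9
tool_pos: [0.4262, 0.2878, 0.1202]
orientation: [2.629, 1.272, -0.049]
ft_force: [-0.9, -0.1, -2.5]
width: 0.0539
grasp_force: 64.2
```

Call:
apply_moves --series '[{"wx": 0.006, "wy": 0.064, "wz": 0.126, "tx": 0, "ty": 0, "tz": 0, "claw": -1}, {"wx": 0.006, "wy": 0.064, "wz": 0.126, "tx": 0, "ty": 0, "tz": 0, "claw": -1}, {"wx": 0.006, "wy": 0.064, "wz": 0.126, "tx": 0, "ty": 0, "tz": 0, "claw": -1}, {"wx": 0.006, "wy": 0.064, "wz": 0.126, "tx": 0, "ty": 0, "tz": 0, "claw": -1}, {"wx": 0.006, "wy": 0.064, "wz": 0.126, "tx": 0, "ty": 0, "tz": 0, "claw": -1}]'

```text
clock: 56.4
tool_pos: [0.4257, 0.2876, 0.1201]
orientation: [3.013, 0.469, 0.46]
ft_force: [0.2, -1.1, -3.3]
width: 0.0543
grasp_force: 64.2
```

Call:
apply_moves --series '[{"wx": 0.006, "wy": 0.064, "wz": 0.126, "tx": 0, "ty": 0, "tz": 0, "claw": -1}, {"wx": 0.006, "wy": 0.064, "wz": 0.126, "tx": 0, "ty": 0, "tz": 0, "claw": -1}, {"wx": 0, "wy": 0, "wz": 0, "tx": 0, "ty": 0, "tz": 0, "claw": -1}]'

```text
clock: 56.7
tool_pos: [0.4299, 0.2863, 0.1277]
orientation: [3.053, 0.285, 0.585]
ft_force: [0.6, 0.5, -2.9]
width: 0.054
grasp_force: 64.2
```

```bash
python3 - <<'E'
from h import *
place(110,-20,50,off=(-43,64))
E
```

```text
tip goal [500.  209.9 114. ]
clk 56.70 tip [419.6 285.9 153.7] q [-1.57 -0.13  0.67  2.16  0.47  0.88 -2.55] F [ 0.6  0.5 -2.9] w 54.0 g 64
turn total [0.002 0.059 0.132] rows 1 each [0.0022 0.0593 0.1317]
shift before turn [46.7 86.6 65.3]  or after turn [53.8 80.2 68.1]
```

Call:
apply_moves --series '[{"wx": 0, "wy": 0, "wz": 0, "tx": 11, "ty": 22, "tz": 16, "claw": -1}, {"wx": 0, "wy": 0, "wz": 0, "tx": 12, "ty": 22, "tz": 16, "claw": -1}, {"wx": 0, "wy": 0, "wz": 0, "tx": 12, "ty": 22, "tz": 16, "claw": -1}, {"wx": 0, "wy": 0, "wz": 0, "tx": 12, "ty": 22, "tz": 16, "claw": -1}, {"wx": 0, "wy": 0.059, "wz": 0.132, "tx": 0, "ty": 0, "tz": 0, "claw": -1}]'

```text
clock: 57.2
tool_pos: [0.5146, 0.2056, 0.0893]
orientation: [3.062, 0.144, 0.66]
ft_force: [-0.7, -1.6, -2.6]
width: 0.054
grasp_force: 64.5
```

```bash
python3 - <<'E'
from h import *
place(110,-10,5,off=(-43,64))
E
```

```text
tip goal [510.  210.5  69. ]
clk 57.20 tip [503.1 205.3 114.9] q [-1.49 -0.03  0.89  2.19  0.42  0.65 -2.38] F [-0.7 -1.6 -2.6] w 54.0 g 65
turn total [0.01  0.012 0.04 ] rows 1 each [0.0097 0.0124 0.0403]
shift before turn [-11.8  -6.   44.7]  or after turn [-12.5  -5.1  44.6]
```

Call:
apply_moves --series '[{"wx": 0.01, "wy": 0.012, "wz": 0.04, "tx": -6, "ty": -3, "tz": 22, "claw": -1}, {"wx": 0, "wy": 0, "wz": 0, "tx": -6, "ty": -2, "tz": 20, "claw": -1}, {"wx": 0, "wy": 0, "wz": 0, "tx": 0, "ty": 0, "tz": 0, "claw": -1}]'

```text
clock: 57.5
tool_pos: [0.5174, 0.2134, 0.0447]
orientation: [-3.052, -0.069, -0.673]
ft_force: [-0.2, -1.0, -1.9]
width: 0.0542
grasp_force: 64.7
```

```bash
python3 - <<'E'
from h import *
place(110,-2,3,off=(-43,64))
E
```

```text
tip goal [518.  210.9  67. ]
clk 57.50 tip [505.6 212.7  70.1] q [-1.47  0.11  0.9   2.23  0.28  0.48 -2.35] F [-0.2 -1.  -1.9] w 54.2 g 65
turn total [-0.001  0.002 -0.011] rows 1 each [-0.0008  0.0022 -0.0107]
shift before turn [9.9 2.4 8. ]  or after turn [9.8 2.5 8. ]
```

Call:
apply_moves --series '[{"wx": 0, "wy": 0, "wz": -0.01, "tx": 10, "ty": 1, "tz": 7, "claw": -1}, {"wx": 0, "wy": 0, "wz": 0, "tx": 0, "ty": 0, "tz": 0, "claw": -1}]'

```text
clock: 57.7
tool_pos: [0.5317, 0.2144, 0.0459]
orientation: [-3.049, -0.083, -0.678]
ft_force: [-0.1, -0.0, -2.2]
width: 0.0541
grasp_force: 64.7
```

Call:
apply_moves --series '[{"wx": 0, "wy": 0, "wz": 0, "tx": -0.8, "ty": 0, "tz": 1.8, "claw": -1}, {"wx": 0, "wy": 0, "wz": 0, "tx": 0, "ty": 0, "tz": 0, "claw": -1}]'

```text
clock: 57.9
tool_pos: [0.5302, 0.2148, 0.0432]
orientation: [-3.048, -0.082, -0.675]
ft_force: [0.2, -0.9, -2.8]
width: 0.0539
grasp_force: 64.7
```

Call:
apply_moves --series '[{"wx": 0, "wy": 0, "wz": 0, "tx": -0.4, "ty": 0, "tz": 1, "claw": -1}, {"wx": 0, "wy": 0, "wz": 0, "tx": 0, "ty": 0, "tz": 0, "claw": -1}]'

```text
clock: 58.1
tool_pos: [0.5303, 0.215, 0.042]
orientation: [-3.048, -0.082, -0.675]
ft_force: [-0.3, 0.5, -3.2]
width: 0.054
grasp_force: 64.7
```

```bash
python3 - <<'E'
from h import *
place(110,0,0,off=(-43,64))
E
```

```text
tip goal [520. 211.  64.]
clk 58.10 tip [518.5 214.1  67.3] q [-1.42  0.15  0.87  2.21  0.2   0.46 -2.26] F [-0.3  0.5 -3.2] w 54.0 g 65
turn total [-0.006  0.    -0.003] rows 1 each [-0.0064  0.     -0.0031]
shift before turn [-0.2  3.4  3.6]  or after turn [-0.2  3.4  3.6]
```

Call:
apply_moves --series '[{"wx": 0, "wy": 0, "wz": 0, "tx": -0.7, "ty": 0, "tz": 1.5, "claw": -1}, {"wx": 0, "wy": 0, "wz": 0, "tx": 0, "ty": 0, "tz": 0, "claw": -1}]'

```text
clock: 58.3
tool_pos: [0.5304, 0.2148, 0.0401]
orientation: [-3.048, -0.082, -0.675]
ft_force: [0.9, -0.3, -2.5]
width: 0.0542
grasp_force: 64.7
```

Call:
apply_moves --series '[{"wx": 0, "wy": 0, "wz": 0, "tx": -0.6, "ty": 0, "tz": 1.3, "claw": -1}, {"wx": 0, "wy": 0, "wz": 0, "tx": 0, "ty": 0, "tz": 0, "claw": -1}]'

```text
clock: 58.5
tool_pos: [0.5308, 0.2149, 0.0389]
orientation: [-3.048, -0.082, -0.676]
ft_force: [0.3, -0.5, -1.3]
width: 0.054
grasp_force: 64.9
```

Call:
apply_moves --series '[{"wx": 0, "wy": 0, "wz": 0, "tx": -0.6, "ty": 0, "tz": 1.3, "claw": -1}, {"wx": 0, "wy": 0, "wz": 0, "tx": 0, "ty": 0, "tz": 0, "claw": -1}]'

```text
clock: 58.7
tool_pos: [0.5315, 0.2151, 0.0382]
orientation: [-3.047, -0.082, -0.678]
ft_force: [-4.0, -1.8, 9.1]
width: 0.0542
grasp_force: 66.1
```

Call:
apply_moves --series '[{"wx": 0, "wy": 0, "wz": 0, "tx": 0.9, "ty": 0, "tz": 0.4, "claw": -1}, {"wx": 0, "wy": 0, "wz": 0, "tx": 0, "ty": 0, "tz": 0, "claw": -1}]'

```text
clock: 58.9
tool_pos: [0.5316, 0.2151, 0.038]
orientation: [-3.048, -0.082, -0.675]
ft_force: [-15.6, -4.9, 22.7]
width: 0.0538
grasp_force: 68.0
```

```bash
python3 - <<'E'
from h import *
place(110,0,0,off=(-43,64))
E
```

```text
tip goal [520. 211.  64.]
clk 58.90 tip [519.8 214.3  63.3] q [-1.41  0.17  0.86  2.2   0.18  0.45 -2.24] F [-15.6  -4.9  22.7] w 53.8 g 68
turn total [-0.006  0.    -0.003] rows 1 each [-0.0062  0.0004 -0.0035]
shift before turn [ 0.3  3.4 -0.6]  or after turn [ 0.3  3.4 -0.6]
```

Call:
apply_moves --series '[{"wx": 0, "wy": 0, "wz": 0, "tx": 0, "ty": 0, "tz": 0, "claw": 1}, {"wx": 0, "wy": 0, "wz": 0, "tx": 0, "ty": 0, "tz": 0, "claw": 1}, {"wx": 0, "wy": 0, "wz": 0, "tx": 0, "ty": 0, "tz": 0, "claw": 1}, {"wx": 0, "wy": 0, "wz": 0, "tx": 0, "ty": 0, "tz": 0, "claw": 1}]'

```text
clock: 59.3
tool_pos: [0.5316, 0.2149, 0.0374]
orientation: [-3.048, -0.082, -0.676]
ft_force: [-0.6, -0.3, 0.3]
width: 0.0853
grasp_force: 0.0
```

Call:
apply_moves --series '[{"wx": 0, "wy": 0, "wz": 0, "tx": 0, "ty": 0, "tz": -10, "claw": 1}, {"wx": 0, "wy": 0, "wz": 0, "tx": 0, "ty": 0, "tz": -25, "claw": 1}, {"wx": 0, "wy": 0, "wz": 0, "tx": 0, "ty": 0, "tz": -35, "claw": 1}, {"wx": 0, "wy": 0, "wz": 0, "tx": 10, "ty": 0, "tz": -40, "claw": 1}, {"wx": 0, "wy": 0, "wz": 0, "tx": 10, "ty": 0, "tz": -40, "claw": 1}]'

```text
clock: 59.8
tool_pos: [0.4857, 0.2111, 0.1834]
orientation: [-3.047, -0.082, -0.676]
ft_force: [0.7, 1.7, -0.7]
width: 0.0855
grasp_force: 0.0
```

```bash
python3 - <<'E'
from h import *
slabs(); target((407,-10,150),frame(-2.6,-92.6,0)); snap('side','s20.png'); snap('top','t20.png')
s=snap('top'); g=s['pixels'].astype(int); print((g[180:235,225:300].sum(2)<190).astype(int)[::3,::3].tolist().__repr__().replace(', ','').replace('][','\n'))
E
```

```text
slab c 356 292 size 86 25 ang 91.0
slab c 405 -8 size 138 54 ang 87.3
slab c 510 105 size 61 58 ang 1.1
slab c 465 257 size 177 147 ang 90.9
clk 59.85 tip [475.5 212.1 215.3] q [-1.52 -0.32  0.74  2.14  0.6   0.97 -2.57] F [5.1 1.5 7.3] w 85.2 g 0
turn total [ 0.313 -0.369 -1.447] rows 11 each [ 0.0285 -0.0335 -0.1315]
shift before turn [-111.6  219.2   19.2]  or after turn [-226.5  -70.2   68. ]
[[1111110000000000000000000
1111110000000000000000000
0111110000000000000000000
0111110000000000000000000
0111110000000000000000000
0111110000000000000000000
0111110000000000000000000
0111110000000000000000000
0000000000000000000000000
0000000000000000000000000
0000000000000000000000000
0000000000000000000000000
0000000010000010000000000
0000000111111111111100000
0000000111111111111100000
0000000111111111111100000
0000000111111111111100000
0000000000000011111100000
0000000000000000000000000]]
```

```bash
python3 - <<'E'
from h import *
target((406,-8,160),frame(-2.7,-92.7,30))
E
```

```text
clk 60.00 tip [474.7 211.  207.8] q [-1.52 -0.31  0.75  2.15  0.6   0.95 -2.57] F [-0.3 -0.2  0.4] w 85.2 g 0
turn total [-0.073 -0.784 -1.516] rows 12 each [-0.0061 -0.0653 -0.1263]
shift before turn [-104.2  229.4    0.6]  or after turn [-182.3  -70.1  159.2]
```

Call:
apply_moves --series '[{"wx": -0.006, "wy": -0.065, "wz": -0.126, "tx": 0, "ty": 0, "tz": 0, "claw": 1}, {"wx": -0.006, "wy": -0.065, "wz": -0.126, "tx": 0, "ty": 0, "tz": 0, "claw": 1}, {"wx": -0.006, "wy": -0.065, "wz": -0.126, "tx": 0, "ty": 0, "tz": 0, "claw": 1}, {"wx": -0.006, "wy": -0.065, "wz": -0.126, "tx": 0, "ty": 0, "tz": 0, "claw": 1}, {"wx": -0.006, "wy": -0.065, "wz": -0.126, "tx": 0, "ty": 0, "tz": 0, "claw": 1}]'

```text
clock: 60.5
tool_pos: [0.4863, 0.2106, 0.1812]
orientation: [2.833, 0.948, 0.166]
ft_force: [0.3, -1.1, -1.0]
width: 0.0855
grasp_force: 0.0
```

Call:
apply_moves --series '[{"wx": -0.006, "wy": -0.065, "wz": -0.126, "tx": 0, "ty": 0, "tz": 0, "claw": 1}, {"wx": -0.006, "wy": -0.065, "wz": -0.126, "tx": 0, "ty": 0, "tz": 0, "claw": 1}, {"wx": -0.006, "wy": -0.065, "wz": -0.126, "tx": 0, "ty": 0, "tz": 0, "claw": 1}, {"wx": -0.006, "wy": -0.065, "wz": -0.126, "tx": 0, "ty": 0, "tz": 0, "claw": 1}, {"wx": -0.006, "wy": -0.065, "wz": -0.126, "tx": 0, "ty": 0, "tz": 0, "claw": 1}]'

```text
clock: 61.0
tool_pos: [0.4863, 0.2097, 0.18]
orientation: [2.283, 1.647, -0.341]
ft_force: [0.1, -0.1, -0.4]
width: 0.0853
grasp_force: 0.0
```

Call:
apply_moves --series '[{"wx": -0.006, "wy": -0.065, "wz": -0.126, "tx": 0, "ty": 0, "tz": 0, "claw": 1}, {"wx": -0.006, "wy": -0.065, "wz": -0.126, "tx": 0, "ty": 0, "tz": 0, "claw": 1}, {"wx": 0, "wy": 0, "wz": 0, "tx": -30, "ty": -12, "tz": 26, "claw": 1}, {"wx": 0, "wy": 0, "wz": 0, "tx": -30, "ty": -12, "tz": 26, "claw": 1}, {"wx": 0, "wy": 0, "wz": 0, "tx": -30, "ty": -12, "tz": 26, "claw": 1}]'

```text
clock: 61.5
tool_pos: [0.4415, 0.0946, 0.1557]
orientation: [2.004, 1.861, -0.519]
ft_force: [0.7, 0.1, 1.9]
width: 0.0853
grasp_force: 0.0
```

Call:
apply_moves --series '[{"wx": 0, "wy": 0, "wz": 0, "tx": -30, "ty": -12, "tz": 26, "claw": 1}, {"wx": 0, "wy": 0, "wz": 0, "tx": -30, "ty": -12, "tz": 26, "claw": 1}, {"wx": 0, "wy": 0, "wz": 0, "tx": 0, "ty": 0, "tz": 0, "claw": 1}]'

```text
clock: 61.8
tool_pos: [0.4094, 0.0157, 0.1388]
orientation: [2.013, 1.86, -0.524]
ft_force: [-0.1, -0.3, 0.2]
width: 0.0856
grasp_force: 0.0
```

```bash
python3 - <<'E'
from h import *
target((406,-8,60),frame(-2.7,-92.7,30)); wslab((406,-8),87.3,'w21.png')
E
```

```text
clk 61.80 tip [410.3  29.4 163.2] q [-1.57  0.11  1.11  2.05  0.35  1.33 -0.67] F [-0.1 -0.3  0.2] w 85.6 g 0
turn total [-0.01  -0.009 -0.029] rows 1 each [-0.0102 -0.0093 -0.0288]
shift before turn [ 17.7  -1.7 108.4]  or after turn [ 18.8  -2.3 108.2]
slab fit (np.float64(6743.0), 406, -4, 87.3, 7637)
```

Call:
apply_moves --series '[{"wx": -0.01, "wy": -0.009, "wz": -0.029, "tx": 6, "ty": -0.8, "tz": 36, "claw": 1}, {"wx": 0, "wy": 0, "wz": 0, "tx": 6, "ty": -0.8, "tz": 36, "claw": 1}, {"wx": 0, "wy": 0, "wz": 0, "tx": 6, "ty": -0.8, "tz": 35, "claw": 1}, {"wx": 0, "wy": 0, "wz": 0, "tx": 0, "ty": 0, "tz": 0, "claw": 1}]'

```text
clock: 62.25
tool_pos: [0.4071, -0.019, 0.037]
orientation: [1.968, 1.885, -0.532]
ft_force: [-0.9, 0.5, 0.2]
width: 0.0855
grasp_force: 0.0
```

```bash
python3 - <<'E'
from h import *
target((406,-4,3),frame(-2.7,-92.7,30))
E
```

```text
clk 62.25 tip [407.6  -4.9  61.2] q [-1.41  0.34  1.04  2.17  0.22  1.02 -0.55] F [-0.9  0.5  0.2] w 85.5 g 0
turn total [0.003 0.006 0.003] rows 1 each [0.0033 0.0056 0.0033]
shift before turn [30.3 -1.8 49.8]  or after turn [30.  -1.8 50. ]
```

Call:
apply_moves --series '[{"wx": 0, "wy": 0.005, "wz": 0, "tx": 15, "ty": -0.9, "tz": 25, "claw": 1}, {"wx": 0, "wy": 0, "wz": 0, "tx": 15, "ty": -0.9, "tz": 24, "claw": 1}, {"wx": 0, "wy": 0, "wz": 0, "tx": 0, "ty": 0, "tz": 0, "claw": 1}]'

```text
clock: 62.55
tool_pos: [0.4073, -0.0146, -0.0189]
orientation: [1.97, 1.892, -0.522]
ft_force: [-0.9, -0.3, 1.1]
width: 0.0852
grasp_force: 0.0
```

```bash
python3 - <<'E'
from h import *
target((406,-4,3),frame(-2.7,-92.7,30))
E
```

```text
clk 62.55 tip [407.8  -0.7   5.4] q [-1.31  0.48  0.93  2.19  0.12  0.88 -0.52] F [-0.9 -0.3  1.1] w 85.2 g 0
turn total [ 0.006 -0.003  0.005] rows 1 each [ 0.0062 -0.0027  0.0049]
shift before turn [-1.9 -1.9  3.7]  or after turn [-1.9 -1.8  3.8]
```

Call:
apply_moves --series '[{"wx": 0, "wy": 0, "wz": 0, "tx": 1, "ty": -1.5, "tz": 2, "claw": 1}, {"wx": 0, "wy": 0, "wz": 0, "tx": 0, "ty": 0, "tz": 0, "claw": -1}, {"wx": 0, "wy": 0, "wz": 0, "tx": 0, "ty": 0, "tz": 0, "claw": -1}, {"wx": 0, "wy": 0, "wz": 0, "tx": 0, "ty": 0, "tz": 0, "claw": -1}, {"wx": 0, "wy": 0, "wz": 0, "tx": 0, "ty": 0, "tz": 0, "claw": -1}]'

```text
clock: 63.05
tool_pos: [0.4068, -0.0137, -0.0192]
orientation: [1.974, 1.892, -0.516]
ft_force: [-6.4, 5.1, 18.1]
width: 0.0543
grasp_force: 60.3
```

```bash
python3 - <<'E'
from h import *
target((406,-4,3),frame(-2.7,-92.7,30))
E
```

```text
clk 63.05 tip [4.073e+02 1.000e-01 5.100e+00] q [-1.31  0.48  0.93  2.19  0.12  0.88 -0.52] F [-6.4  5.1 18.1] w 54.3 g 60
turn total [ 0.007 -0.007  0.003] rows 1 each [ 0.0074 -0.0075  0.003 ]
shift before turn [-2.8 -1.3  3.9]  or after turn [-2.7 -1.3  3.9]
```

Call:
apply_moves --series '[{"wx": 0, "wy": 0, "wz": 0, "tx": -10, "ty": 0, "tz": -17, "claw": -1}, {"wx": 0, "wy": 0, "wz": 0, "tx": -20, "ty": 10, "tz": -35, "claw": -1}, {"wx": 0, "wy": 0, "wz": 0, "tx": -20, "ty": 20, "tz": -35, "claw": -1}, {"wx": 0, "wy": 0, "wz": 0, "tx": -20, "ty": 20, "tz": -35, "claw": -1}, {"wx": 0, "wy": 0, "wz": 0, "tx": 0, "ty": 10, "tz": 0, "claw": -1}]'

```text
clock: 63.55
tool_pos: [0.4692, -0.0167, 0.1248]
orientation: [1.976, 1.892, -0.506]
ft_force: [0.5, 1.0, -3.6]
width: 0.0537
grasp_force: 66.7
```

```bash
python3 - <<'E'
from h import *
place(-108,-20,60,off=(-41,65))
E
```

```text
tip goal [514.2  -7.6 125. ]
clk 63.55 tip [469.5  -3.  149.2] q [-1.38  0.29  1.09  1.98  0.24  1.2  -0.44] F [ 0.5  1.  -3.6] w 53.7 g 67
turn total [0.066 0.757 1.519] rows 12 each [0.0055 0.0631 0.1266]
shift before turn [23.1 56.  16.6]  or after turn [41.2 -6.5 47. ]
```

Call:
apply_moves --series '[{"wx": 0.006, "wy": 0.063, "wz": 0.127, "tx": 0, "ty": 0, "tz": 0, "claw": -1}, {"wx": 0.006, "wy": 0.063, "wz": 0.127, "tx": 0, "ty": 0, "tz": 0, "claw": -1}, {"wx": 0.006, "wy": 0.063, "wz": 0.127, "tx": 0, "ty": 0, "tz": 0, "claw": -1}, {"wx": 0.006, "wy": 0.063, "wz": 0.127, "tx": 0, "ty": 0, "tz": 0, "claw": -1}, {"wx": 0.006, "wy": 0.063, "wz": 0.127, "tx": 0, "ty": 0, "tz": 0, "claw": -1}]'

```text
clock: 64.05
tool_pos: [0.4655, -0.0181, 0.1203]
orientation: [2.628, 1.271, -0.052]
ft_force: [-1.3, -0.2, -0.3]
width: 0.054
grasp_force: 66.5
```

Call:
apply_moves --series '[{"wx": 0.006, "wy": 0.063, "wz": 0.127, "tx": 0, "ty": 0, "tz": 0, "claw": -1}, {"wx": 0.006, "wy": 0.063, "wz": 0.127, "tx": 0, "ty": 0, "tz": 0, "claw": -1}, {"wx": 0.006, "wy": 0.063, "wz": 0.127, "tx": 0, "ty": 0, "tz": 0, "claw": -1}, {"wx": 0.006, "wy": 0.063, "wz": 0.127, "tx": 0, "ty": 0, "tz": 0, "claw": -1}, {"wx": 0.006, "wy": 0.063, "wz": 0.127, "tx": 0, "ty": 0, "tz": 0, "claw": -1}]'

```text
clock: 64.55
tool_pos: [0.4654, -0.0177, 0.1208]
orientation: [3.019, 0.446, 0.464]
ft_force: [0.1, 0.2, -3.2]
width: 0.0538
grasp_force: 66.6
```

Call:
apply_moves --series '[{"wx": 0.006, "wy": 0.063, "wz": 0.127, "tx": 0, "ty": 0, "tz": 0, "claw": -1}, {"wx": 0.006, "wy": 0.063, "wz": 0.127, "tx": 0, "ty": 0, "tz": 0, "claw": -1}, {"wx": 0, "wy": 0, "wz": 0, "tx": 0, "ty": 0, "tz": 0, "claw": -1}]'

```text
clock: 64.85
tool_pos: [0.4636, -0.0192, 0.1193]
orientation: [-3.06, -0.07, -0.661]
ft_force: [0.7, -0.7, -2.1]
width: 0.0543
grasp_force: 66.6
```

```bash
python3 - <<'E'
from h import *
place(-108,-15,30,off=(-41,65))
E
```

```text
tip goal [519.2  -7.4  95. ]
clk 64.85 tip [452.1 -19.7 144.8] q [-0.89 -0.48  0.69  2.37  0.52  0.77 -2.03] F [ 0.7 -0.7 -2.1] w 54.3 g 67
turn total [ 0.004  0.011 -0.009] rows 1 each [ 0.0036  0.011  -0.0092]
shift before turn [41.3 -9.4 73.2]  or after turn [40.6 -8.7 73.7]
```

Call:
apply_moves --series '[{"wx": 0, "wy": 0, "wz": 0, "tx": 14, "ty": -2.3, "tz": 10, "claw": -1}, {"wx": 0, "wy": 0, "wz": 0, "tx": 14, "ty": -2.3, "tz": 20, "claw": -1}, {"wx": 0, "wy": 0.011, "wz": -0.009, "tx": 12, "ty": -2.3, "tz": 22, "claw": -1}, {"wx": 0, "wy": 0, "wz": 0, "tx": 0, "ty": -2.3, "tz": 20, "claw": -1}, {"wx": 0, "wy": 0, "wz": 0, "tx": 0, "ty": 0, "tz": 0, "claw": -1}]'

```text
clock: 65.35
tool_pos: [0.5312, -0.0049, 0.0704]
orientation: [-3.062, -0.101, -0.676]
ft_force: [0.1, -0.5, -1.7]
width: 0.0537
grasp_force: 66.6
```

```bash
python3 - <<'E'
from h import *
place(-108,-3,4,off=(-41,65))
E
```

```text
tip goal [531.1  -6.7  69. ]
clk 65.35 tip [519.4  -5.4  95.8] q [-1.13 -0.17  1.02  2.3   0.34  0.52 -1.86] F [ 0.1 -0.5 -1.7] w 53.7 g 67
turn total [0.006 0.002 0.011] rows 1 each [0.0059 0.0023 0.0111]
shift before turn [-0.7  1.6 29.2]  or after turn [-0.7  1.8 29.2]
```

Call:
apply_moves --series '[{"wx": 0.006, "wy": 0, "wz": 0.011, "tx": -0.5, "ty": 1, "tz": 15, "claw": -1}, {"wx": 0, "wy": 0, "wz": 0, "tx": 0, "ty": 0, "tz": 13, "claw": -1}, {"wx": 0, "wy": 0, "wz": 0, "tx": 0, "ty": 0, "tz": 0, "claw": -1}]'

```text
clock: 65.65
tool_pos: [0.5425, -0.0049, 0.0457]
orientation: [-3.052, -0.082, -0.674]
ft_force: [-1.7, 0.2, -1.8]
width: 0.0539
grasp_force: 66.6
```

Call:
apply_moves --series '[{"wx": 0, "wy": 0, "wz": 0, "tx": -0.8, "ty": 0, "tz": 1.8, "claw": -1}, {"wx": 0, "wy": 0, "wz": 0, "tx": 0, "ty": 0, "tz": 0, "claw": -1}]'

```text
clock: 65.85
tool_pos: [0.5425, -0.0045, 0.0443]
orientation: [-3.05, -0.082, -0.675]
ft_force: [-0.2, -1.2, -2.8]
width: 0.054
grasp_force: 66.6
```

```bash
python3 - <<'E'
from h import *
place(-108,0,0,off=(-41,65))
E
```

```text
tip goal [534.1  -6.5  65. ]
clk 65.85 tip [530.7  -5.3  69.7] q [-1.31 -0.01  1.26  2.3   0.01  0.41 -1.57] F [-0.2 -1.2 -2.8] w 54.0 g 67
turn total [-0.004  0.001 -0.003] rows 1 each [-0.0039  0.0006 -0.003 ]
shift before turn [1.1 1.5 5.7]  or after turn [1.1 1.5 5.7]
```

Call:
apply_moves --series '[{"wx": 0, "wy": 0, "wz": 0, "tx": 1.2, "ty": 0, "tz": 2.6, "claw": -1}, {"wx": 0, "wy": 0, "wz": 0, "tx": 0, "ty": 0, "tz": 0, "claw": -1}]'

```text
clock: 66.05
tool_pos: [0.545, -0.0047, 0.0425]
orientation: [-3.05, -0.08, -0.676]
ft_force: [-0.3, -0.2, -2.5]
width: 0.0541
grasp_force: 66.7
```

Call:
apply_moves --series '[{"wx": 0, "wy": 0, "wz": 0, "tx": -0.3, "ty": 0, "tz": 1.3, "claw": -1}, {"wx": 0, "wy": 0, "wz": 0, "tx": 0, "ty": 0, "tz": 0, "claw": -1}]'

```text
clock: 66.25
tool_pos: [0.546, -0.0049, 0.0416]
orientation: [-3.049, -0.078, -0.679]
ft_force: [0.3, 0.9, 2.8]
width: 0.054
grasp_force: 67.0
```

Call:
apply_moves --series '[{"wx": 0, "wy": 0, "wz": 0, "tx": -0.5, "ty": 0, "tz": 1.3, "claw": -1}, {"wx": 0, "wy": 0, "wz": 0, "tx": 0, "ty": 0, "tz": 0, "claw": -1}]'

```text
clock: 66.45
tool_pos: [0.5464, -0.0049, 0.0408]
orientation: [-3.048, -0.077, -0.678]
ft_force: [-26.8, 1.1, 43.5]
width: 0.0538
grasp_force: 72.3
```

Call:
apply_moves --series '[{"wx": 0, "wy": 0, "wz": 0, "tx": -0.5, "ty": 0, "tz": 1.2, "claw": -1}, {"wx": 0, "wy": 0, "wz": 0, "tx": 0, "ty": 0, "tz": 0, "claw": -1}]'

```text
clock: 66.65
tool_pos: [0.5468, -0.0046, 0.0401]
orientation: [-3.047, -0.075, -0.678]
ft_force: [-41.4, -0.1, 66.4]
width: 0.0539
grasp_force: 77.2
```

```bash
python3 - <<'E'
from h import *
place(-108,0,0,off=(-41,65))
E
```

```text
tip goal [534.1  -6.5  65. ]
clk 66.65 tip [535.   -5.5  65.4] q [-1.27  0.05  1.25  2.3  -0.17  0.39 -1.41] F [-41.4  -0.1  66.4] w 53.9 g 77
turn total [-0.006 -0.002 -0.008] rows 1 each [-0.0056 -0.0017 -0.0076]
shift before turn [-1.   1.2 -0. ]  or after turn [-1.   1.2 -0. ]
```

Call:
apply_moves --series '[{"wx": 0, "wy": 0, "wz": 0, "tx": 0, "ty": 0, "tz": -2, "claw": -1}, {"wx": 0, "wy": 0, "wz": 0, "tx": 0, "ty": 0, "tz": 0, "claw": -1}]'

```text
clock: 66.85
tool_pos: [0.5459, -0.0049, 0.0413]
orientation: [-3.048, -0.077, -0.681]
ft_force: [1.0, -0.1, 4.4]
width: 0.0538
grasp_force: 69.0
```

Call:
apply_moves --series '[{"wx": 0, "wy": 0, "wz": 0, "tx": 0, "ty": 0, "tz": 0, "claw": 1}, {"wx": 0, "wy": 0, "wz": 0, "tx": 0, "ty": 0, "tz": 0, "claw": 1}, {"wx": 0, "wy": 0, "wz": 0, "tx": 0, "ty": 0, "tz": 0, "claw": 1}, {"wx": 0, "wy": 0, "wz": 0, "tx": 0, "ty": 0, "tz": 0, "claw": 1}]'

```text
clock: 67.25
tool_pos: [0.5444, -0.0054, 0.0398]
orientation: [-3.051, -0.077, -0.677]
ft_force: [1.2, 0.9, 0.5]
width: 0.0851
grasp_force: 0.0
```

Call:
apply_moves --series '[{"wx": 0, "wy": 0, "wz": 0, "tx": 0, "ty": 0, "tz": -10, "claw": 1}, {"wx": 0, "wy": 0, "wz": 0, "tx": 0, "ty": 0, "tz": -25, "claw": 1}, {"wx": 0, "wy": 0, "wz": 0, "tx": 0, "ty": 0, "tz": -35, "claw": 1}, {"wx": 0, "wy": 0, "wz": 0, "tx": 10, "ty": 0, "tz": -40, "claw": 1}, {"wx": 0, "wy": 0, "wz": 0, "tx": 10, "ty": 0, "tz": -40, "claw": 1}]'

```text
clock: 67.75
tool_pos: [0.5012, -0.0063, 0.1728]
orientation: [-3.047, -0.081, -0.658]
ft_force: [2.4, 0.6, -0.2]
width: 0.0857
grasp_force: 0.0
```

Call:
apply_moves --series '[{"wx": 0, "wy": 0, "wz": 0, "tx": 20, "ty": 0, "tz": -40, "claw": 1}, {"wx": 0, "wy": 0, "wz": 0, "tx": 10, "ty": 40, "tz": 0, "claw": 1}, {"wx": 0, "wy": 0, "wz": 0, "tx": 10, "ty": 40, "tz": 0, "claw": 1}, {"wx": 0, "wy": 0, "wz": 0, "tx": 0, "ty": 40, "tz": 0, "claw": 1}, {"wx": 0, "wy": 0, "wz": 0, "tx": 0, "ty": 40, "tz": 0, "claw": 1}]'

```text
clock: 68.25
tool_pos: [0.5311, -0.1665, 0.222]
orientation: [-3.046, -0.082, -0.657]
ft_force: [1.1, 0.7, 0.6]
width: 0.0855
grasp_force: 0.0
```

```bash
python3 - <<'E'
from h import *
t=snap('top','t22.png'); s=snap('side','s22.png')
print(np.round(tool()[1]))
a=cv2.resize(t['pixels'][140:240,150:400,::-1],(800,300),interpolation=cv2.INTER_CUBIC)
b=cv2.resize(s['pixels'][110:310,190:400,::-1],(420,300),interpolation=cv2.INTER_CUBIC)
w=snap('wrist')['pixels'][:,:,::-1]
cv2.imwrite('pics/fin.png',np.vstack([a[:, :],np.hstack([b,cv2.resize(w,(380,300))])]))
E
```

```text
[ 531. -171.  222.]
```

View pics/fin.png

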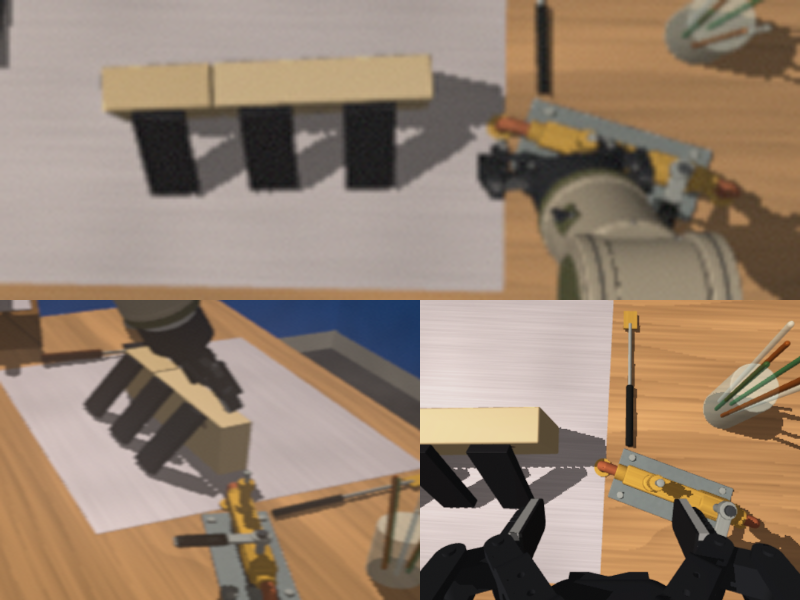

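The final picture shows three slabs leaning at a slant against the near face, clearly apart. The lever is square across the pipe.

```bash
python3 -c "
from bench import ctrl
print(ctrl.finish_job())"
```

```text
the job is handed in; nothing more can be done
None
```

I handed the job in, with no verdict shown: the cock is shut, the lock nut was unscrewed, the tip held down over a second, and the nut screwed back until the tip no longer moved. All three graphite slabs lean apart on the bricks' near face.

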